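Set up a soil sample under its seating load

ROBOT

A 7-joint arm with a two-finger parallel gripper is mounted at the origin on a cart in front of the work surface, level with it; the furniture and walls round the work are solid. World frame = base frame: x ahead of the robot, y to its left, z up, the work surface at z = 0. Lengths are in m, angles in rad, forces in N, time in s.
With the tool pointing down it reaches from about 0.4 to 0.85 m from the base axis. Payload 10.4 kg.
Tool frame: the origin (TCP) lies at the very end of the fingers, on their centre line; the grasp point (between the pads) lies 19 mm behind it; z points along the fingers, x is the direction in which the jaws open and shut, and the axes are right-handed (so a half turn about z gives the same grasp; the last joint's range is limited). The gripper opens to 87 mm and grips with 3 to 60 N. Pads are 19 mm wide; open, the fingers measure 117 mm over their backs; the gripper's body (75 mm by 190 mm) begins 51 mm behind the grasp point.
Start: joints at [1.14, 0.332, -0.065, 1.46, 0.022, 1.35, -0.088], TCP at [0.248, -0.574, 0.183] pointing down, gripper open.
Joint ranges: [-2.6, 2.6], [-0.5, 2.12], [-1.47, 1.34], [0.16, 2.42], [-1.27, 4.41], [0.06, 2.06], [-2.6, 2.6]. Speed limits (rad/s): [2.22, 2.22, 2.79, 2.79, 3.14, 3.14, 3.14].

INTERFACE

Orientations are given as [roll, pitch, yaw] about the fixed x, y, z axes, in that order (R = Rz(yaw) Ry(pitch) Rx(roll)).
In Python, from rig import ctrl, optics, job gives the robot as it stands. The module is installed in compiled form; this text tells all that it offers.
- The arm moves only by the tool move_arm, never from a script. Its argument "motion" is one flat list of numbers, 7 for each row, row after row: the turn, a rotation vector about the tool's x, y, z in degrees, then the shift along the tool's x, y, z in cm, then the opening, from 0 (shut) to 1 (fully open). A call has 1 to 12 rows; each row shifts and turns the pose as measured when the row begins, along the tool's axes as they then stand; what a row does not reach is not made up. A row lasts 1/10 s, in which the tool goes at most 50 mm and 8.59 degrees, less where a joint would pass 70% of its speed; a pose out of reach is approached as far as the arm can. A call is refused whole if a number of a shift passes 5 or a number of a turn 8.59, either way. A call with a gripper value outside its range is refused whole. The fingers move at their own pace and stop on an object; "squeeze" is the grip in N (left out, the last holds). Time passes only in rows, so rows that do not move let the fingers close. It gives the time, the measured TCP pose, the force and the opening at its end, in the units of the state.
- ctrl.observe(): the state, without advancing time (a new reading comes with each control period).
- optics.get_image(name): name is "side" or "top"; returns (picture, depth): 420x560x3 uint8, blue, green, red; 420x560 float32, m along the optical axis (not along the pixel's ray), 0 where there is no reading.
- optics.camera_info(name): a dict with "intrinsics" (3x3 intrinsics, pixels), "cam_to_world" (4x4, takes a point from camera to world coordinates). Camera axes: x right, y down, z forward; pixel columns grow to the right and rows downward; lengths in m; the calibration is good to about 2 mm. A picture is of the moment at which its call begins. camera_info takes no time and is no camera call.
- job.sign_off(): hands the job in, once; it reports no verdict.
The state is a dict: "time": time; "joints": joint angles; "joint_velocities": joint speeds; "tau": joint torques, N m; "tcp_pos": TCP position; "ee_rot": TCP orientation; "wrist_force": force on the tool from outside, world axes, zero at the start; "wrist_torque": the same for the moment, N m; "finger_gap": finger opening in m.
Only numpy, scipy, OpenCV 4.12 (cv2) and the standard library are available. Lean on these libraries where they do the work, as an engineer would, in place of code of your own. Each camera call takes 0.05 s, during which the arm holds its last target.

TASK

Set up the soil sample under its seating load: put the steel ring that is packed with soil on the round porous stone, the cork disc on the ring and the largest of the three brass weights on the cork. Stand the aluminium moisture tin on the worktop midway between the porous stone and the green grease tin, in line with their centres, and put the smallest brass weight on its lid. Centre each piece on the one below it, and leave the empty ring and the middle weight where they are.

Things in the scene. Friction and masses are not known exactly. Their poses are not given: they have to be found in the camera images.
- porous_stone: Round flat pale-grey porous stone in a thin steel band, 76 mm in diameter and 12 mm high, fixed to the worktop right of the tray. Origin at the centre of its underside (on the worktop), z up; its x axis points level at the centre of the grease tin, which always stands 200 mm away from it, centre to centre.
- grease_tin: Closed green grease tin, 72 mm in diameter and 37 mm high, fixed to the worktop to the right of the porous stone. Origin at the centre of its underside, z up.
- soil_ring: Steel sample ring packed full of brown soil (not hollow), 49 mm in diameter and 28 mm high, about 0.2 kg; grasp it round its outside. Origin at the centre of its underside, z up; round, so its yaw does not matter. Starts flat on the worktop, outside the tray: left of it, or behind the porous stone, up to 0.18 m from it.
- empty_ring: Empty steel mould ring, open through the middle, 62 mm in diameter and 35 mm high. A bystander, to be left alone. Origin at the centre of its underside, z up; round, so its yaw does not matter. Starts flat on the worktop, outside the tray: left of it, or behind the porous stone, up to 0.18 m from it.
- cork_disc: Flat round cork cover disc with a small metal centre, 61 mm in diameter, 6 mm thick (8 mm at the metal centre; a thing set on it rests 6 to 8 mm above its underside), 0.03 kg; grasp it across its rim. Origin at the centre of its underside, z up; round, so its yaw does not matter. Starts flat on the worktop, outside the tray: left of it, or behind the porous stone, up to 0.18 m from it.
- moisture_tin: Round plain aluminium moisture tin with a flat lid that is fixed on, 57 mm in diameter and 31 mm high (a thing set on its lid rests 30 mm above its underside), about 0.045 kg; grasp its side. Origin at the centre of its underside, z up; round, so its yaw does not matter. Starts upright somewhere in the shallow metal tool tray (floor 2 mm above the worktop, rim 22 mm above the worktop).
- weight_large: The largest of three brass weights with a knob on top: 30 mm in diameter, 34 mm high, 0.2 kg. Origin at the centre of its underside, z up; round, so its yaw does not matter. Starts upright somewhere in the shallow metal tool tray (floor 2 mm above the worktop, rim 22 mm above the worktop).
- weight_middle: The middle one of the three brass weights: 24 mm in diameter, 28 mm high. A bystander, to be left alone. Origin at the centre of its underside, z up; round, so its yaw does not matter. Starts upright somewhere in the shallow metal tool tray (floor 2 mm above the worktop, rim 22 mm above the worktop).
- weight_small: The smallest of the three brass weights: 18 mm in diameter, 22 mm high, 0.05 kg. Origin at the centre of its underside, z up; round, so its yaw does not matter. Starts upright somewhere in the shallow metal tool tray (floor 2 mm above the worktop, rim 22 mm above the worktop).
Not all that is in view belongs to the job. Leave any blue or purple look-alike of the soil_ring alone.

How it is judged:
By the outcome, as a careful person would: the job done as asked, in the order asked, and still so for the second after the job is handed in, with the robot touching nothing.
It also fails if it takes over 136 s, if anything falls off the work surface, if the arm or the gripper's body presses on something with over 40 N, if the wrist force passes 120 N, or if a joint passes its speed limit or range.

## Working session

There is one attempt and no reset: what is moved stays moved. The work goes in short steps, Python scripts to look and compute and a tool call to move; the robot and the scene stay as the last step left them, time stands still between calls to the robot, and variables do not carry over. Pictures are saved under pics/ and viewed, and the job is handed in when it is done.

Besides the shell and the picture viewer there is one more tool, called as name(argument=value, ...) on one line, values as JSON. move_arm: Moves the arm, as the interface text tells. Its arguments: {"type":"object","properties":{"motion":{"type":"array","items":{"type":"number"}},"squeeze":{"type":"number"}},"required":["motion"]}

```bash
mkdir -p pics
python3 - <<'E'
from rig import ctrl, optics, job
import cv2, numpy as np
print(ctrl.observe())
for n in ("side","top"):
    im,d=optics.get_image(n); cv2.imwrite(f"pics/{n}0.png",im); np.savez(f"{n}0.npz",im=im,d=d)
    i=optics.camera_info(n); print(n,i)
E
```

```text
{'time': 0.0, 'joints': array([ 1.1404174 ,  0.33284866, -0.06468027,  1.46093373,  0.02164157,
        1.34991225, -0.08848971]), 'joint_velocities': array([-0.00077825, -0.00269136, -0.00034136, -0.00045099,  0.0010358 ,
       -0.00239237,  0.00065262]), 'tau': array([ 5.26496240e-05, -6.23240876e+01,  2.52098119e-02, -3.89899743e+01,
       -6.11193851e-02,  3.97555938e-02,  1.54220197e-04]), 'tcp_pos': array([ 0.24764821, -0.57336155,  0.18257207]), 'ee_rot': array([ 3.14147963e+00,  1.40119261e-03, -1.16299588e+00]), 'wrist_force': array([ 0.06136154, -0.22062446,  0.35181111]), 'wrist_torque': array([ 0.00031965, -0.05944802,  0.03821627]), 'finger_gap': 0.08684894948458187}
side {'intrinsics': array([[506.08491634,   0.        , 280.75812393],
       [  0.        , 506.08491634, 221.29509967],
       [  0.        ,   0.        ,   1.        ]]), 'cam_to_world': array([[-0.98781274,  0.1112754 , -0.1088291 ,  0.7104753 ],
       [ 0.15433259,  0.60956824, -0.77756544,  1.41251386],
       [-0.02018515, -0.78488493, -0.61931269,  0.98868985],
       [ 0.        ,  0.        ,  0.        ,  1.        ]])}
top {'intrinsics': array([[504.08465691,   0.        , 272.02566314],
       [  0.        , 504.08465691, 209.17190422],
       [  0.        ,   0.        ,   1.        ]]), 'cam_to_world': array([[ 0.17382277, -0.77533791,  0.60715465, -0.57388335],
       [-0.98460451, -0.14836819,  0.09241666,  0.01697521],
       [ 0.01842829, -0.61387133, -0.78919097,  1.5132578 ],
       [ 0.        ,  0.        ,  0.        ,  1.        ]])}
```

View pics/side0.png

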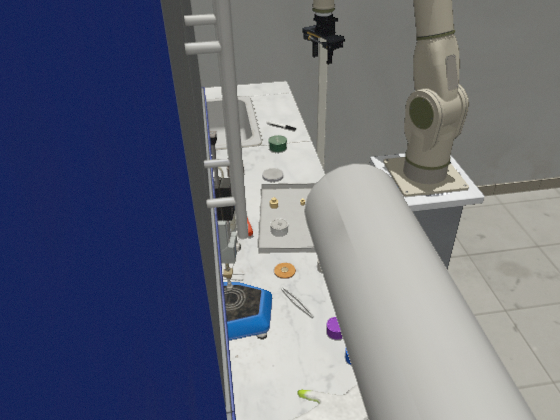

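View pics/top0.png

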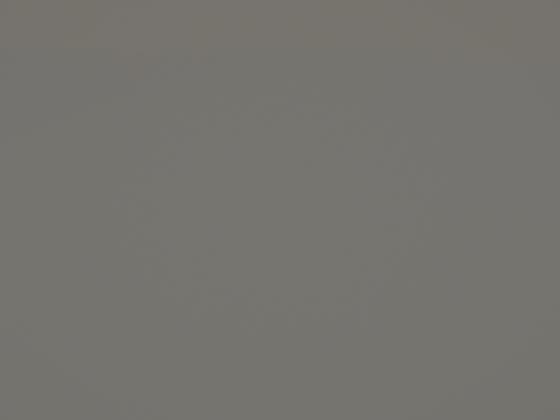

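The side view shows the worktop with stone at about (273,175), green tin (278,144), tray (300,217) and cork (285,270), part hidden by a large pipe. The top view is plain grey, so I'll look at its depth and take it again.

Run:
```python
from rig import ctrl, optics, job
import cv2, numpy as np
z=np.load("top0.npz"); d=z['d']; print(d.min(),d.max(),np.percentile(d,[5,25,50,75,95]),z['im'].min(),z['im'].max())
im,d=optics.get_image("top"); cv2.imwrite("pics/top1.png",im); print(im.std(),d.min(),d.max(),np.median(d))
print(d[::60,::80].round(3))
i=optics.camera_info("top");print(i['cam_to_world'])
g=im.astype(float); lo,hi=g.min((0,1)),g.max((0,1));print(lo,hi); cv2.imwrite("pics/top1s.png",((g-lo)/(hi-lo)*255).astype('uint8'))
z=np.load("side0.npz");im=z['im'];cv2.imwrite("pics/side0c.png",cv2.resize(im[80:380,200:360],None,fx=2,fy=2,interpolation=cv2.INTER_CUBIC))
d=z['d'];print((d==0).mean())
```

```text
0.0 0.1647471 [0.         0.09933339 0.11417538 0.13421634 0.15611327] 107 120
3.0206777179964797 0.0 0.16454771 0.11416803
[[0.    0.    0.    0.    0.    0.    0.   ]
 [0.159 0.16  0.16  0.161 0.162 0.163 0.   ]
 [0.142 0.142 0.144 0.144 0.143 0.145 0.145]
 [0.129 0.129 0.129 0.13  0.129 0.131 0.131]
 [0.117 0.118 0.118 0.118 0.119 0.119 0.121]
 [0.109 0.108 0.108 0.11  0.109 0.11  0.109]
 [0.1   0.101 0.101 0.1   0.102 0.101 0.102]]
[[ 0.17382277 -0.77533791  0.60715465 -0.57388335]
 [-0.98460451 -0.14836819  0.09241666  0.01697521]
 [ 0.01842829 -0.61387133 -0.78919097  1.5132578 ]
 [ 0.          0.          0.          1.        ]]
[107. 113. 115.] [114. 118. 120.]
0.2110841836734694
```

View pics/top1s.png

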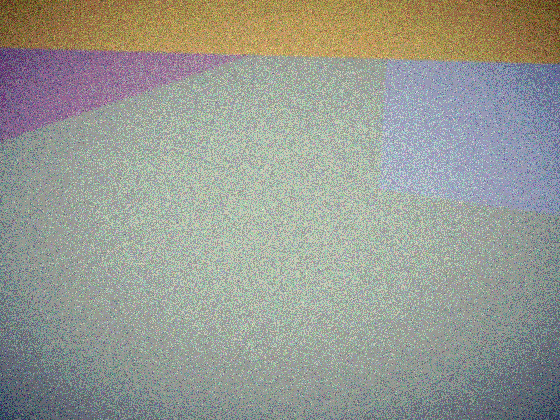

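View pics/side0c.png

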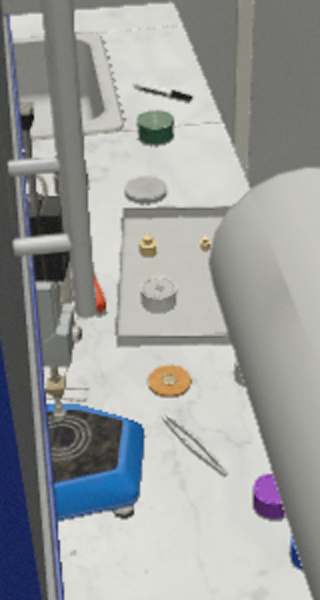

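```bash
cat > h.py <<'E'
import numpy as np, cv2
from rig import ctrl, optics, job
def P(n,d):
    i=optics.camera_info(n);K=i['intrinsics'];T=i['cam_to_world']
    v,u=np.mgrid[:420,:560]
    c=np.stack([(u-K[0,2])/K[0,0]*d,(v-K[1,2])/K[1,1]*d,d],-1)
    w=c@T[:3,:3].T+T[:3,3]; w[d==0]=np.nan; return w
def ray(n,u,v,z):
    i=optics.camera_info(n);K=i['intrinsics'];T=i['cam_to_world']
    r=T[:3,:3]@np.array([(u-K[0,2])/K[0,0],(v-K[1,2])/K[1,1],1]); t=(z-T[2,3])/r[2]; return T[:3,3]+t*r
def pix(n,p):
    i=optics.camera_info(n);K=i['intrinsics'];T=i['cam_to_world']
    c=T[:3,:3].T@(np.asarray(p)-T[:3,3]); return K[:2,:2]@(c[:2]/c[2])+K[:2,2]
E
python3 - <<'E'
from h import *
np.set_printoptions(precision=3,suppress=True)
d=np.load("side0.npz")['d'];w=P("side",d)
for (u,v) in [(400,300),(440,380),(350,200),(340,250),(450,350),(360,180),(230,100),(240,230),(205,20),(100,200),(190,200),(274,202),(302,201),(279,227),(320,266),(285,270),(273,175),(278,144),(320,45),(262,180),(290,250),(336,328),(352,356),(430,100),(240,300),(230,270)]: print(u,v,d[v,u],w[v,u])
d=np.load("top0.npz")['d'];w=P("top",d)
for (u,v) in [(280,80),(280,200),(280,400),(450,100),(50,80),(450,300),(5,200)]: print(u,v,d[v,u],w[v,u])
E
```

```text
400 300 0.0 [nan nan nan]
440 380 0.0 [nan nan nan]
350 200 0.054762997 [0.697 1.37  0.956]
340 250 0.051897522 [0.699 1.375 0.954]
450 350 0.0 [nan nan nan]
360 180 0.057199053 [0.695 1.367 0.957]
230 100 0.4202 [0.695 1.018 0.808]
240 230 0.50916356 [0.697 1.016 0.667]
205 20 0.450143 [0.708 0.943 0.852]
100 200 0.06803856 [0.727 1.354 0.949]
190 200 0.25424513 [0.727 1.201 0.841]
274 202 1.6313463 [0.548 0.103 0.028]
302 201 1.6519235 [0.455 0.098 0.016]
279 227 1.5242605 [0.552 0.237 0.031]
320 266 0.055143483 [0.701 1.373 0.951]
285 270 1.4104173 [0.56  0.4   0.008]
273 175 1.7877098 [ 0.525 -0.081  0.01 ]
278 144 1.9120853 [ 0.48  -0.254  0.034]
320 45 2.3719842 [ 0.179 -0.907  0.165]
262 180 1.7878447 [ 0.565 -0.077 -0.003]
290 250 1.4755718 [0.533 0.32  0.009]
336 328 1.2200809 [0.475 0.641 0.028]
352 356 0.0 [nan nan nan]
430 100 1.5479201 [0.05  0.053 0.312]
240 300 1.250175 [0.696 0.543 0.064]
230 270 1.2013403 [0.712 0.53  0.156]
280 80 0.15500486 [-0.449  0.035  1.415]
280 200 0.1264822 [-0.495  0.027  1.415]
280 400 0.095605016 [-0.544  0.019  1.416]
450 100 0.15103626 [-0.448 -0.017  1.415]
50 80 0.15317336 [-0.462  0.103  1.415]
450 300 0.11124391 [-0.515 -0.014  1.414]
5 200 0.124208204 [-0.508  0.094  1.415]
```

Run:
```python
from h import *
np.set_printoptions(precision=3,suppress=True)
z=np.load("side0.npz");im=z['im'];d=z['d']
cv2.imwrite("pics/z1.png",cv2.resize(im[180:290,240:340],None,fx=5.4,fy=5.4,interpolation=cv2.INTER_CUBIC))
cv2.imwrite("pics/z2.png",cv2.resize(im[310:420,290:400],None,fx=5.4,fy=5.4,interpolation=cv2.INTER_CUBIC))
w=P("side",d)
# cylinder mask & hidden floor: left edge of near cylinder per row
for v in range(160,420,20):
    m=(d[v]<0.3)&(np.arange(560)>300)&(im[v].astype(int).std(-1)<12)
    us=np.where((d[v]<0.08)&(np.arange(560)>295))[0]
    if len(us): print(v,us[0],us[-1],'floor',ray("side",us[0],v,0)[:2],ray("side",us[-1],v,0)[:2])
```

```text
160 311 555 floor [ 0.369 -0.172] [-0.504 -0.006]
180 319 393 floor [ 0.369 -0.036] [0.115 0.012]
200 306 521 floor [0.436 0.073] [-0.256  0.201]
220 306 416 floor [0.457 0.179] [0.118 0.241]
240 312 559 floor [0.458 0.278] [-0.261  0.408]
260 318 440 floor [0.459 0.368] [0.118 0.429]
280 324 558 floor [0.46  0.449] [-0.163  0.56 ]
300 331 464 floor [0.458 0.525] [0.117 0.585]
320 337 476 floor [0.459 0.594] [0.117 0.653]
340 343 488 floor [0.46  0.657] [0.117 0.717]
360 350 500 floor [0.458 0.716] [0.117 0.775]
380 300 512 floor [0.583 0.75 ] [0.117 0.829]
400 362 524 floor [0.46  0.822] [0.117 0.88 ]
```

View pics/z1.png

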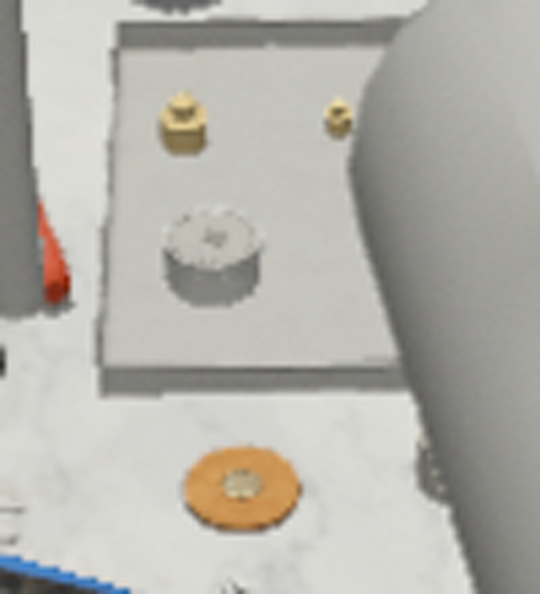

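View pics/z2.png

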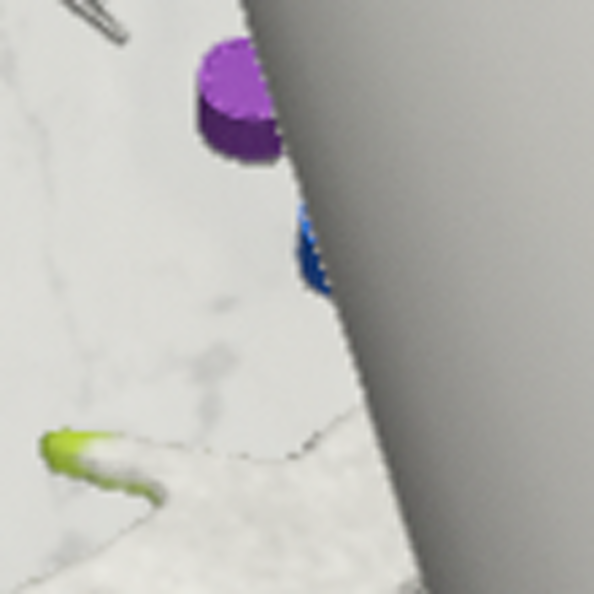

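Side view zoomed: large weight at (274,203), small weight at (302.5,201), moisture tin (279,226), cork (285,270), a sliver of a grey ring at (320,266); the rest is hidden by the pipe. I'll measure these from depth and colour.

Run:
```python
from h import *
np.set_printoptions(precision=4,suppress=True,linewidth=180)
fr=[];
for k in range(6): fr.append(optics.get_image("side"))
im=np.mean([f[0].astype(float) for f in fr],0)
ds=np.stack([f[1] for f in fr]); ds[ds==0]=np.nan; d=np.nanmedian(ds,0); d=np.nan_to_num(d)
np.savez("s1.npz",im=im,d=d)
cv2.imwrite("pics/z3.png",cv2.resize(im[250:290,300:340].astype('uint8'),None,fx=14,fy=14,interpolation=cv2.INTER_NEAREST))
w=P("side",d)
# floor plane check
m=np.zeros((420,560),bool); m[285:320,285:300]=1;m[245:262,255:272]=1
print('floor z',np.nanmedian(w[160:166,270:300,2]),np.nanmedian(w[285:300,300:318,2]),np.nanmedian(w[252:260,258:270,2]),'tray',np.nanmedian(w[212:222,285:300,2]))
for v in range(255,282): print(v,[ (u,w[v,u].round(3).tolist(),im[v,u].astype(int).tolist()) for u in range(316,326) if d[v,u]>1 and w[v,u,2]>0.004])
```

```text
floor z -0.0008007676202942959 -0.000781063644907376 -0.0006832173942838415 tray 0.0010047749937670547
255 []
256 []
257 []
258 []
259 [(317, [0.468, 0.392, 0.028], [201, 208, 210])]
260 [(317, [0.469, 0.398, 0.03], [196, 206, 209])]
261 [(317, [0.47, 0.401, 0.028], [179, 189, 191])]
262 [(317, [0.47, 0.403, 0.027], [148, 153, 154]), (318, [0.468, 0.404, 0.027], [149, 159, 164])]
263 [(317, [0.471, 0.405, 0.024], [149, 155, 154]), (318, [0.469, 0.408, 0.027], [103, 112, 114])]
264 [(317, [0.47, 0.403, 0.019], [145, 152, 153]), (318, [0.469, 0.409, 0.024], [95, 101, 104])]
265 [(317, [0.47, 0.402, 0.014], [128, 134, 137]), (318, [0.469, 0.408, 0.02], [98, 104, 108]), (319, [0.467, 0.413, 0.024], [102, 110, 113])]
266 [(317, [0.47, 0.404, 0.012], [123, 127, 129]), (318, [0.469, 0.411, 0.018], [99, 107, 109]), (319, [0.467, 0.414, 0.021], [103, 112, 113])]
267 [(317, [0.47, 0.404, 0.008], [130, 135, 136]), (318, [0.468, 0.407, 0.011], [99, 106, 108]), (319, [0.466, 0.412, 0.015], [104, 111, 114])]
268 [(317, [0.47, 0.405, 0.005], [143, 149, 149]), (318, [0.468, 0.409, 0.009], [100, 105, 110]), (319, [0.466, 0.413, 0.012], [104, 111, 113]), (320, [0.464, 0.414, 0.013], [108, 116, 118])]
269 [(318, [0.468, 0.409, 0.005], [100, 106, 108]), (319, [0.466, 0.413, 0.009], [104, 111, 113]), (320, [0.464, 0.416, 0.01], [109, 115, 119])]
270 [(319, [0.466, 0.414, 0.005], [104, 110, 113]), (320, [0.464, 0.415, 0.006], [107, 115, 118])]
271 []
272 []
273 []
274 []
275 []
276 []
277 []
278 []
279 []
280 []
281 []<stdin>:6: RuntimeWarning: All-NaN slice encountered
```

View pics/z3.png

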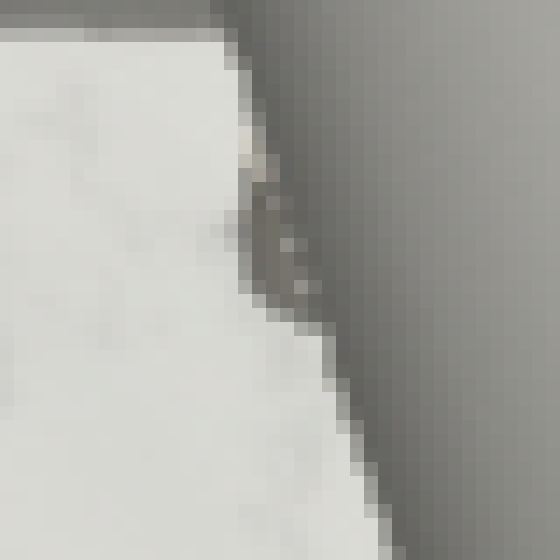

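Run:
```python
from h import *
np.set_printoptions(precision=2,suppress=True,linewidth=180)
for r,c,h in [(.0245,(.4465,.3985),.028),(.031,(.440,.396),.035),(.031,(.440,.396),.028)]:
    for a in range(-40,70,10):
        a=np.radians(a); x,y=c[0]+r*np.cos(a),c[1]+r*np.sin(a)
        print(r,h,int(np.degrees(a)),pix("side",(x,y,h)),pix("side",(x,y,0)))
    if h<.03:continue
d=np.load("s1.npz")['d']; im=np.load("s1.npz")['im']
for v in range(254,274): print(v,im[v,312:326].mean(-1).astype(int), d[v,314:322])
```

```text
0.0245 0.028 -40 [317.29 256.53] [317.05 263.83]
0.0245 0.028 -29 [316.7  257.46] [316.47 264.77]
0.0245 0.028 -20 [316.36 258.46] [316.13 265.77]
0.0245 0.028 -10 [316.28 259.49] [316.05 266.81]
0.0245 0.028 0 [316.47 260.53] [316.23 267.85]
0.0245 0.028 10 [316.92 261.54] [316.68 268.86]
0.0245 0.028 20 [317.62 262.49] [317.37 269.82]
0.0245 0.028 29 [318.56 263.35] [318.3  270.68]
0.0245 0.028 40 [319.69 264.1 ] [319.42 271.44]
0.0245 0.028 50 [321.   264.71] [320.71 272.05]
0.0245 0.028 59 [322.44 265.16] [322.13 272.5 ]
0.031 0.035 -40 [317.39 253.05] [317.08 262.19]
0.031 0.035 -29 [316.63 254.22] [316.34 263.37]
0.031 0.035 -20 [316.2  255.47] [315.92 264.63]
0.031 0.035 -10 [316.1  256.77] [315.82 265.93]
0.031 0.035 0 [316.34 258.07] [316.05 267.24]
0.031 0.035 10 [316.91 259.35] [316.61 268.53]
0.031 0.035 20 [317.8  260.55] [317.49 269.73]
0.031 0.035 29 [318.99 261.64] [318.66 270.83]
0.031 0.035 40 [320.44 262.58] [320.08 271.78]
0.031 0.035 50 [322.1  263.35] [321.72 272.56]
0.031 0.035 59 [323.92 263.92] [323.51 273.13]
0.031 0.028 -40 [317.32 254.9 ] [317.08 262.19]
0
[... 1850 characters left out ...]
4 104 110 139 113  99 105 110 114] [1.43 1.43 1.43 1.42 1.41 1.41 0.06 0.06]
268 [214 213 209 208 207 147 105 109 114 101  99 103 107 112] [1.43 1.43 1.43 1.42 1.41 1.41 1.41 0.06]
269 [214 215 213 212 209 151 105 109 114 113 102 101 107 111] [1.42 1.42 1.42 1.42 1.42 1.41 1.41 0.06]
270 [214 214 214 213 209 169 118 109 113 141 115 100 104 110] [1.42 1.42 1.42 1.42 1.42 1.41 1.41 0.06]
271 [214 214 214 213 210 208 169 121 110 114 101  98 103 107] [1.42 1.42 1.42 1.42 1.42 1.42 1.41 1.41]
272 [213 214 213 213 211 207 207 169 146 120 105  99 101 107] [1.42 1.41 1.42 1.42 1.42 1.42 1.42 1.41]
273 [213 214 214 214 212 210 208 207 206 168 154 118 100 105] [1.41 1.41 1.41 1.41 1.41 1.41 1.41 1.41]
```

The sliver's top sits at about 29 mm and its flank spans about 8 px, which fits the 28 mm soil ring rather than the 35 mm empty one. I'll confirm that by touch. Next I'll measure the visible things.

```bash
cat > meas.py <<'E'
from h import *
def top(w,d,box,zlo,zhi,ztop,extra=None):
    """mask of pixels in box with height in [zlo,zhi]; ellipse centre of largest contour, ray cast onto ztop"""
    u0,u1,v0,v1=box; m=np.zeros(d.shape,np.uint8)
    s=(w[...,2]>zlo)&(w[...,2]<zhi)
    if extra is not None: s&=extra
    m[v0:v1,u0:u1]=s[v0:v1,u0:u1]
    cs,_=cv2.findContours(m,cv2.RETR_EXTERNAL,cv2.CHAIN_APPROX_NONE); c=max(cs,key=cv2.contourArea)
    mm=np.zeros_like(m); cv2.drawContours(mm,[c],-1,1,-1)
    vv,uu=np.where(mm>0)
    return mm>0,(uu.mean(),vv.mean()),(uu.min(),uu.max(),vv.min(),vv.max())
E
python3 - <<'E'
from meas import *
np.set_printoptions(precision=4,suppress=True,linewidth=180)
z=np.load("s1.npz");d=z['d'];im=z['im'];w=P("side",d); w[...,2]+=0.0008
for n,box,zlo,zhi,zt in [('stone',(255,292,165,186),.006,.02,.012),('grease',(265,292,132,156),.031,.045,.037),('wl',(266,284,192,212),.021,.045,.026),('ws',(296,306,193,208),.012,.035,.02),('tin',(265,292,214,240),.0265,.045,.033),('cork',(270,300,258,282),.003,.012,.006)]:
    mm,c,b=top(w,d,box,zlo,zhi,zt)
    q=w[mm]; 
    print(n,'px',np.round(c,2),b,'cast',ray("side",*c,zt),'z pct',np.percentile(q[:,2],[5,25,50,75,95]),'xy med',np.median(q[:,:2],0),'ext',np.ptp(q[:,:2],0), 'mid',(q[:,:2].max(0)+q[:,:2].min(0))/2)
u,v=275,203
for n,uu,vv in [('wl',range(269,280),range(194,211)),('ws',range(297,308),range(195,208))]:
    print(n)
    for v in vv: print(v,[f"{im[v,u].astype(int).tolist()}{w[v,u,2]*1000:.0f}" for u in uu])
E
```

```text
stone px [272.16 174.09] (np.int64(262), np.int64(282), np.int64(168), np.int64(180)) cast [ 0.5272 -0.0855  0.012 ] z pct [0.009  0.0109 0.0117 0.0126 0.0137] xy med [ 0.5265 -0.0867] ext [0.0729 0.076 ] mid [ 0.527  -0.0898]
grease px [277.06 140.05] (np.int64(268), np.int64(286), np.int64(135), np.int64(145)) cast [ 0.4799 -0.279   0.037 ] z pct [0.0327 0.0357 0.0366 0.0376 0.0387] xy med [ 0.4792 -0.2803] ext [0.0698 0.0737] mid [ 0.4801 -0.2853]
wl px [273.24 200.82] (np.int64(269), np.int64(277), np.int64(197), np.int64(204)) cast [0.5487 0.0937 0.026 ] z pct [0.0221 0.023  0.0244 0.0328 0.0351] xy med [0.549  0.0952] ext [0.0272 0.0263] mid [0.549 0.093]
ws px [302.   200.65] (np.int64(300), np.int64(304), np.int64(198), np.int64(203)) cast [0.4555 0.1015 0.02  ] z pct [0.013  0.0149 0.0171 0.019  0.0224] xy med [0.4549 0.0977] ext [0.0145 0.0138] mid [0.4543 0.0971]
tin px [278.77 224.15] (np.int64(270), np.int64(288), np.int64(218), np.int64(230)) cast [0.5506 0.2253 0.033 ] z pct [0.0287 0.0313 0.0323 0.0331 0.0339] xy med [0.5504 0.2234] ext [0.0559 0.0595] mid [0.5498 0.2
[... 6387 characters left out ...]
4']
205 ['[188, 194, 196]-3', '[187, 194, 195]1', '[186, 193, 194]-1', '[186, 193, 194]1', '[145, 157, 162]3', '[121, 139, 146]4', '[124, 138, 144]4', '[173, 180, 182]2', '[148, 154, 155]953', '[120, 125, 125]953', '[121, 126, 126]953']
206 ['[187, 193, 195]3', '[186, 192, 193]1', '[185, 191, 193]-0', '[185, 191, 193]2', '[184, 191, 192]1', '[184, 191, 193]1', '[186, 192, 193]2', '[183, 189, 191]2', '[137, 143, 144]953', '[115, 119, 120]953', '[120, 124, 125]953']
207 ['[186, 193, 195]0', '[186, 193, 195]4', '[185, 192, 194]-1', '[186, 193, 194]3', '[186, 193, 194]1', '[187, 194, 195]3', '[187, 193, 194]4', '[174, 180, 181]1', '[129, 135, 135]953', '[113, 117, 118]953', '[118, 122, 123]953']
```

Run:
```python
from meas import *
z=np.load("s1.npz");d=z['d'];im=z['im']
a=cv2.resize(im[160:190,252:292].astype('uint8'),None,fx=13,fy=13,interpolation=cv2.INTER_NEAREST)
b=cv2.resize(im[128:158,258:298].astype('uint8'),None,fx=13,fy=13,interpolation=cv2.INTER_NEAREST)
cv2.imwrite("pics/z4.png",cv2.resize(np.vstack([b,a]),None,fx=.75,fy=.75,interpolation=cv2.INTER_AREA))
np.set_printoptions(linewidth=180)
print(im[164:186,266:280].mean(-1).astype(int))
print(im[168:182,258:288].mean(-1).astype(int))
```

```text
[[214 215 215 215 215 214 213 212 210 209 210 211 210 210]
 [215 214 215 215 215 215 214 213 210 209 210 212 211 210]
 [215 215 215 215 215 216 215 214 212 209 210 211 211 211]
 [215 215 214 212 212 212 212 211 209 207 207 207 210 212]
 [212 211 209 193 192 194 193 189 188 193 199 193 202 210]
 [198 194 181 176 174 175 177 178 180 180 181 179 183 196]
 [179 177 176 175 175 177 176 177 177 178 177 176 177 177]
 [178 178 177 177 177 177 176 175 175 174 174 174 176 177]
 [179 179 178 178 179 177 175 172 171 170 173 175 177 178]
 [178 178 178 177 176 174 173 171 171 172 174 177 178 179]
 [180 178 179 178 176 174 172 171 171 172 175 178 180 180]
 [183 182 180 179 178 176 174 172 171 172 175 178 180 181]
 [184 183 181 180 180 180 178 176 176 175 176 178 181 180]
 [178 180 183 184 184 183 182 180 179 178 177 173 173 165]
 [138 156 175 179 178 175 173 171 172 173 171 147 138 140]
 [100 123 141 137 131 125 118 121 136 135 140 130 107 100]
 [135 111 101 104 104 103 103 104 103 103 102 102 114 140]
 [202 164 146 137 114 106 130 116 105 140 148 150 171 208]
 [214 214 214 201 166 152 190 169 151 
[... 1221 characters left out ...]
183 181 180 180 180 178 176 176 175 176 178 181 180 177 165 130 173 209 215 215 214]
 [214 214 214 214 159 114 149 172 178 180 183 184 184 183 182 180 179 178 177 173 173 165 145 121 100 174 209 216 215 215]
 [214 214 214 214 187 125  95 130 138 156 175 179 178 175 173 171 172 173 171 147 138 140 111  97 136 202 215 216 215 215]
 [214 214 213 213 214 172 115  99 100 123 141 137 131 125 118 121 136 135 140 130 107 100  96 138 202 213 214 216 215 215]
 [214 214 214 213 213 213 173 147 135 111 101 104 104 103 103 104 103 103 102 102 114 140 147 203 214 212 213 215 216 215]
 [214 213 214 213 214 213 213 213 202 164 146 137 114 106 130 116 105 140 148 150 171 208 216 215 214 211 211 214 215 215]]
```

View pics/z4.png

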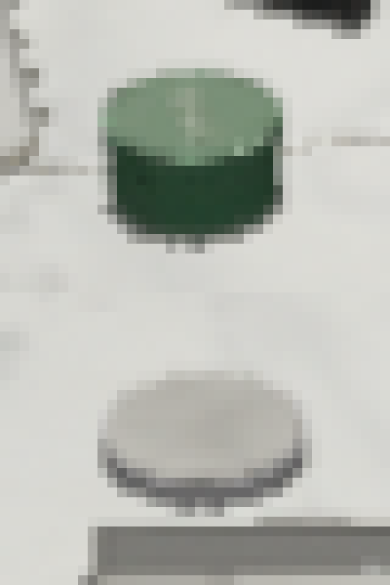

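```bash
cat > edge.py <<'E'
from h import *
def edges(im,u,v,horiz,lo,hi,a,b):
    pass
def cross(p,x0,x1,level=None):
    """first half-level crossing in profile p between index x0 and x1 (subpixel); levels taken from the two end values"""
    s=1 if x1>x0 else -1
    L=(p[x0]+p[x1])/2
    i=x0
    while i!=x1:
        if (p[i]-L)*(p[i+s]-L)<=0: return i+s*(p[i]-L)/(p[i]-p[i+s])
        i+=s
def vc(im,n,us,vb,vf,z,ch=None):
    g=im.mean(-1) if ch is None else im[...,ch]
    o=[]
    for u in us:
        b=cross(g[:,u],*vb);f=cross(g[:,u],*vf)
        pb,pf=ray("side",u,b,z),ray("side",u,f,z)
        o.append((u,b,f,*((pb+pf)/2)[:2],pb[1]-pf[1]))
    o=np.array(o);print(n,o.round(4).tolist());return o
def hc(im,n,vs,ul,ur,z,ch=None):
    g=im.mean(-1) if ch is None else im[...,ch]
    o=[]
    for v in vs:
        l=cross(g[v],*ul);r=cross(g[v],*ur)
        pl,pr=ray("side",l,v,z),ray("side",r,v,z)
        o.append((v,l,r,*((pl+pr)/2)[:2],pl[0]-pr[0]))
    print(n,np.array(o).round(4).tolist())
E
python3 - <<'E'
from edge import *
np.set_printoptions(linewidth=180)
im=np.load("s1.npz")['im']
vc(im,'stone v',[271,272,273],(165,170),(177,180),.012); hc(im,'stone h',[173,174],(258,264),(287,279),.012)
for n,(v0,v1,u0,u1) in {'grease v':(132,152,273,282),'grease h':(138,143,264,292),'tin v':(214,236,275,284),'tin h':(222,227,265,294),'cork v':(260,281,281,289),'cork h':(268,273,270,299)}.items():
    print(n);print(im[v0:v1,u0:u1].mean(-1).astype(int))
E
```

```text
stone v [[271.0, 167.8997, 178.6361, 0.5304, -0.092, -0.0692], [272.0, 167.8783, 178.5556, 0.5269, -0.0917, -0.0688], [273.0, 167.7409, 178.5837, 0.5233, -0.0914, -0.0699]]
stone h [[173.0, 262.139, 282.9019, 0.5249, -0.0922, 0.0725], [174.0, 261.6635, 283.1314, 0.5263, -0.0859, 0.0747]]
grease v
[[215 215 216 217 217 218 218 219 219]
 [215 216 216 216 217 217 217 219 219]
 [215 211 210 211 210 210 211 212 214]
 [205 178 171 172 171 153 164 165 180]
 [132 128 128 132 134 130 128 127 125]
 [128 130 133 142 147 135 128 128 128]
 [130 127 136 143 147 134 128 127 128]
 [128 128 129 131 146 133 127 128 128]
 [128 128 127 137 155 141 130 129 128]
 [128 128 128 129 144 142 134 130 129]
 [126 127 127 129 138 124 129 130 127]
 [109 114 119 127 130 127 122 120 115]
 [ 61  73  95 117 125 114  97  77  58]
 [ 48  52  51  53  52  53  50  48  49]
 [ 44  49  49  49  47  49  47  49  50]
 [ 46  49  49  49  50  50  49  50  49]
 [ 48  48  49  49  48  50  50  48  48]
 [ 48  48  49  48  48  48  48  49  48]
 [ 49  49  48  49  49  48  48  50  49]
 [ 64  62  60  57  56  58  56  62  71]]
grease h
[[204 206 20
[... 2676 characters left out ...]
9 137 137 136 137 136 141]
 [214 213 212 212 210 211 210 211]
 [215 214 213 213 211 211 210 210]]
cork h
[[210 210 210 205 171 143 141 145 149 155 152 135 159 161 159 158 157 146 143 143 144 147 147 146 148 192 203 204 210]
 [210 210 209 187 157 145 150 150 148 150 138 145 177 167 162 160 154 152 144 143 146 149 151 148 145 151 192 199 206]
 [210 210 209 187 162 151 153 154 150 148 148 156 164 163 161 167 163 151 134 142 147 150 151 149 146 114 187 196 200]
 [209 209 209 187 168 153 152 152 152 150 147 139 180 184 161 180 175 138 144 149 148 149 151 148 144 128 192 198 200]
 [210 210 210 195 172 153 151 153 150 146 144 144 135 137 114 122 139 145 146 145 144 146 147 147 136 180 206 207 205]]
```

Run:
```python
from edge import *
np.set_printoptions(precision=4,suppress=True,linewidth=180)
z=np.load("s1.npz");im=z['im'];d=z['d'];w=P("side",d);w[...,2]+=.0008
R=lambda u,v,h:ray("side",u,v,h)[:2]
print('stone back',R(272.4,167.88,.012),'front top',R(272.4,178.58,.012),'front bot',R(272.4,181.6,0))
print('grease back',R(277,135,.037),'front',R(277,144.45,.037), 'l/r',R(267.75,140,.037),R(286.4,140,.037))
print('cork back',R(284.5,262.2,.006),'front top',R(284.5,276.6,.006),'front bot',R(284.5,278.5,0),'l/r',R(273.6,270,.006),R(295.5,270,.006))
# depth columns: z and y along centre column
for n,u,a,b in [('stone',272,164,185),('grease',277,132,156),('tin',279,214,242),('cork',284,259,282),]:
    print(n,[(v,round(w[v,u-1:u+2,2].mean()*1000),round(w[v,u-1:u+2,1].mean()*1000)) for v in range(a,b)])
```

```text
stone back [ 0.5205 -0.1258] front top [ 0.5304 -0.0569] front bot [ 0.5309 -0.056 ]
grease back [ 0.4742 -0.3183] front [ 0.4851 -0.2459] l/r [ 0.5148 -0.2862] [ 0.4449 -0.2726]
cork back [0.5563 0.3661] front top [0.5656 0.4234] front bot [0.5659 0.4247] l/r [0.5914 0.3923] [0.5312 0.403 ]
stone [(164, -1, -174), (165, 1, -165), (166, 1, -158), (167, 1, -151), (168, 12, -126), (169, 13, -119), (170, 12, -113), (171, 12, -107), (172, 12, -100), (173, 12, -94), (174, 11, -89), (175, 12, -80), (176, 11, -76), (177, 11, -69), (178, 12, -62), (179, 11, -57), (180, 8, -55), (181, 5, -54), (182, 0, -55), (183, 0, -48), (184, 21, -11)]
grease [(132, 0, -412), (133, 0, -403), (134, 0, -396), (135, 37, -320), (136, 36, -313), (137, 38, -302), (138, 37, -296), (139, 37, -289), (140, 37, -282), (141, 37, -273), (142, 37, -266), (143, 36, -261), (144, 37, -251), (145, 32, -252), (146, 27, -253), (147, 23, -252), (148, 19, -253), (149, 14, -253), (150, 10, -252), (151, 6, -251), (152, 1, -254), (153, 0, -247), (154, 0, -240), (155, -1, -234)]
tin [(214, 1, 134), (215, 2, 139), (216, 2, 145), (217, 1, 148), (218, 34, 195), (219, 32, 198), (220, 33, 204), (221, 33, 209), (222, 33, 214), (223, 33, 219), (224, 33, 223), (225, 32, 227), (226, 33, 233), (227, 32, 236), (228, 33, 242), (229, 34, 248), (230, 29, 248), (231, 25, 248), (232, 20, 246), (233, 17, 247), (234, 13, 247), (235, 9, 247), (236, 5, 247), (237, 1, 247), (238, 2, 252), (239, 2, 257), (240, 1, 260), (241, 2, 266)]
cork [(259, 0, 345), (260, 1, 350), (261, 0, 354), (262, 0, 357), (263, 6, 369), (264, 6, 373), (265, 5, 376), (266, 6, 380), (267, 7, 385), (268, 8, 391), (269, 8, 395), (270, 7, 398), (271, 7, 402), (272, 7, 405), (273, 6, 409), (274, 5, 412), (275, 6, 416), (276, 5, 419), (277, 6, 424), (278, 3, 425), (279, 1, 426), (280, 0, 429), (281, 0, 433)]
```

Run:
```python
from edge import *
np.set_printoptions(precision=4,suppress=True,linewidth=180)
z=np.load("s1.npz");im=z['im'];d=z['d'];w=P("side",d);w[...,2]+=.0008
for n,us,a,b in [('wl',[272,273,274],195,211),('ws',[302,303],196,208)]:
    print(n,[(v,round(w[v,us,2].mean()*1000),round(w[v,us,1].mean()*1000,1)) for v in range(a,b)])
for n,u,v,h in [('wl',273.4,204,.0245),('ws',302.4,202,.017),('tin',279,223.5,.033),('cork',284.5,269.5,.006),('stone',272.45,173.4,.012),('grease',277.1,139.5,.037)]: print(n,ray("side",u,v,h))
def tr(w): pass
# tray rim bounds
print('tray corners', ray("side",262,186,.022),ray("side",258,249,.022), ray("side",316,187,.022),ray("side",315,249,.022))
```

```text
wl [(195, 1, np.float64(24.5)), (196, 1, np.float64(30.4)), (197, 23, np.float64(66.8)), (198, 34, np.float64(88.7)), (199, 34, np.float64(93.9)), (200, 32, np.float64(96.5)), (201, 28, np.float64(95.6)), (202, 25, np.float64(97.1)), (203, 23, np.float64(100.7)), (204, 22, np.float64(104.8)), (205, 18, np.float64(104.3)), (206, 14, np.float64(104.4)), (207, 10, np.float64(104.1)), (208, 6, np.float64(104.8)), (209, 2, np.float64(104.1)), (210, 1, np.float64(108.5))]
ws [(196, 1, np.float64(49.1)), (197, 2, np.float64(56.0)), (198, 13, np.float64(76.7)), (199, 21, np.float64(93.6)), (200, 20, np.float64(97.5)), (201, 16, np.float64(97.8)), (202, 16, np.float64(102.7)), (203, 12, np.float64(103.2)), (204, 8, np.float64(103.2)), (205, 4, np.float64(102.8)), (206, 1, np.float64(104.7)), (207, 3, np.float64(112.5))]
wl [0.5505 0.1089 0.0245]
ws [0.4548 0.1051 0.017 ]
tin [0.5495 0.2223 0.033 ]
cork [0.5611 0.3957 0.006 ]
stone [ 0.5255 -0.0897  0.012 ]
grease [ 0.4791 -0.2832  0.037 ]
tray corners [ 0.5734 -0.0033  0.022 ] [0.6252 0.3146 0.022 ] [0.3951 0.036  0.022 ] [0.4635 0.3437 0.022 ]
```

Side view gives (world, m): stone (.525,-.092), grease tin (.479,-.288), large weight (.548,.0905), small (.4535,.0945), tin (.5495,.220), cork (.561,.396), soil ring about (.447,.398), partly hidden. The heights match the text. First I'll turn the jaws to world x.

move_arm(motion=[0, 0, -8.3, 0, 0, 0, 0.7, 0, 0, -8.3, 0, 0, 0, 0.7, 0, 0, -8.3, 0, 0, 0, 0.7, 0, 0, -8.3, 0, 0, 0, 0.7, 0, 0, -8.3, 0, 0, 0, 0.7, 0, 0, -8.3, 0, 0, 0, 0.7, 0, 0, -8.3, 0, 0, 0, 0.7, 0, 0, -8.3, 0, 0, 0, 0.7])

```text
time: 1.25
tcp_pos: [0.248, -0.5736, 0.1834]
ee_rot: [3.142, 0.0, 0.033]
wrist_force: [0.6, 0.6, 0.3]
finger_gap: 0.0608
```

```bash
cat > go.py <<'E'
import sys
from h import *
from scipy.spatial.transform import Rotation as R
def st(): 
    s=ctrl.observe(); return s
def delta(x,y,z,yaw=None):
    s=st(); Rm=R.from_euler('xyz',s['ee_rot']); t=np.array([x,y,z])-s['tcp_pos']
    print('t',round(s['time'],2),'pos',s['tcp_pos'].round(4),'rpy deg',np.degrees(s['ee_rot']).round(2),'gap',round(s['finger_gap'],4),'F',s['wrist_force'].round(2),'j',s['joints'].round(2))
    print('tool shift cm',(Rm.inv().apply(t)*100).round(2))
    if yaw is not None:
        print('turn deg',np.degrees((Rm.inv()*R.from_euler('xyz',[np.pi,0,np.radians(yaw)])).as_rotvec()).round(2))
if __name__=='__main__': a=[float(v) for v in sys.argv[1:]]; delta(*a)
E
python3 go.py .5 -.2 .18 0
```

```text
t 1.25 pos [ 0.248  -0.5736  0.1834] rpy deg [1.7999e+02 1.0000e-02 1.9200e+00] gap 0.0608 F [0.63 0.65 0.29] j [ 1.26  0.34 -0.23  1.45  0.08  1.36  1.07]
tool shift cm [ 26.44 -36.5    0.33]
turn deg [0.01 0.01 1.92]
```

move_arm(motion=[0, 0, 1.9, 2.2, -3, 0, 0.7, 0, 0, 0, 2.2, -3.1, 0, 0.7, 0, 0, 0, 2.2, -3.1, 0, 0.7, 0, 0, 0, 2.2, -3.1, 0, 0.7, 0, 0, 0, 2.2, -3.1, 0, 0.7, 0, 0, 0, 2.2, -3.1, 0, 0.7, 0, 0, 0, 2.2, -3.1, 0, 0.7, 0, 0, 0, 2.2, -3.1, 0, 0.7, 0, 0, 0, 2.2, -3.1, 0, 0.7, 0, 0, 0, 2.2, -3.1, 0, 0.7, 0, 0, 0, 2.2, -3.1, 0, 0.7, 0, 0, 0, 2.2, -3.1, 0, 0.7])

```text
time: 2.45
tcp_pos: [0.514, -0.1928, 0.183]
ee_rot: [3.137, -0.0, -0.004]
wrist_force: [0.6, -0.5, -0.5]
finger_gap: 0.0606
```

```bash
python3 go.py .5 .2 .14 0
```

```text
t 2.45 pos [ 0.514  -0.1928  0.183 ] rpy deg [ 1.7971e+02 -1.0000e-02 -2.5000e-01] gap 0.0606 F [ 0.57 -0.48 -0.5 ] j [ 0.74  0.21 -0.54  1.64  0.11  1.32  0.18]
tool shift cm [ -1.57 -39.3    4.1 ]
turn deg [ 0.29 -0.01 -0.25]
```

move_arm(motion=[0.3, 0, -0.3, -0.5, -4.9, 0.5, 0, 0, 0, 0, -0.5, -4.9, 0.5, 0, 0, 0, 0, -0.5, -4.9, 0.5, 0, 0, 0, 0, -0.5, -4.9, 0.5, 0, 0, 0, 0, -0.5, -4.9, 0.5, 0, 0, 0, 0, -0.5, -4.9, 0.5, 0, 0, 0, 0, -0.5, -4.9, 0.5, 0, 0, 0, 0, -0.5, -4.9, 0.5, 0, 0, 0, 0, -0.5, -4.9, 0.5, 0, 0, 0, 0, -0.5, -4.9, 0.5, 0, 0, 0, 0, -0.5, -4.9, 0.5, 0, 0, 0, 0, -0.5, -4.9, 0.5, 0], squeeze=10)

```text
time: 3.65
tcp_pos: [0.4569, 0.4019, 0.1245]
ee_rot: [3.141, -0.011, -0.007]
wrist_force: [1.2, 0.6, 0.8]
finger_gap: 0.0007
```

```bash
python3 go.py .4465 .3985 .045 0
```

```text
t 3.65 pos [0.4569 0.4019 0.1245] rpy deg [179.95  -0.64  -0.4 ] gap 0.0007 F [1.25 0.62 0.81] j [-0.14  0.46 -0.86  1.56  0.37  1.28 -1.06]
tool shift cm [-1.13  0.34  7.94]
turn deg [ 0.05 -0.64 -0.4 ]
```

move_arm(motion=[0, -0.6, -0.4, -0.5, 0.2, 2, 0, 0, 0, 0, -0.5, 0.1, 2, 0, 0, 0, 0, -0.1, 0, 2, 0, 0, 0, 0, 0, 0, 2, 0, 0, 0, 0, 0, 0, 0, 0])

```text
time: 4.15
tcp_pos: [0.4394, 0.4098, 0.0412]
ee_rot: [-3.137, 0.003, 0.014]
wrist_force: [-0.2, -0.1, 0.3]
finger_gap: 0.0006
```

```bash
python3 go.py .4465 .3985 .032 0
```

```text
t 4.15 pos [0.4394 0.4098 0.0412] rpy deg [-1.7975e+02  1.6000e-01  8.1000e-01] gap 0.0006 F [-0.23 -0.1   0.33] j [-0.18  0.54 -0.84  1.65  0.42  1.14 -1.11]
tool shift cm [0.69 1.14 0.91]
turn deg [-0.25  0.16  0.81]
```

move_arm(motion=[-0.2, 0.2, 0.8, 0.7, 1.1, 0, 0, 0, 0, 0, 0, 0, 0, 0, 0, 0, 0, 0, 0, 0.4, 0])

```text
time: 4.45
tcp_pos: [0.4489, 0.3985, 0.0399]
ee_rot: [-3.139, -0.004, -0.002]
wrist_force: [0.2, 0.3, -0.2]
finger_gap: 0.0005
```

```bash
python3 go.py .4465 .3985 .032 0
```

```text
t 4.45 pos [0.4489 0.3985 0.0399] rpy deg [-1.7987e+02 -2.1000e-01 -1.4000e-01] gap 0.0005 F [ 0.21  0.3  -0.22] j [-0.16  0.53 -0.83  1.66  0.43  1.14 -1.1 ]
tool shift cm [-0.24  0.    0.79]
turn deg [-0.13 -0.21 -0.14]
```

move_arm(motion=[0, 0, 0, -0.2, 0, 0.3, 0, 0, 0, 0, 0, 0, 0.3, 0, 0, 0, 0, 0, 0, 0.2, 0])

```text
time: 4.75
tcp_pos: [0.4477, 0.3986, 0.0325]
ee_rot: [-3.138, -0.005, -0.003]
wrist_force: [0.7, -0.4, 0.4]
finger_gap: 0.0005
```

move_arm(motion=[0, 0, 0, 0, 0, 0.2, 0, 0, 0, 0, 0, 0, 0.1, 0])

```text
time: 4.95
tcp_pos: [0.4475, 0.3988, 0.0292]
ee_rot: [-3.138, -0.005, -0.003]
wrist_force: [0.0, 0.5, 0.3]
finger_gap: 0.0007
```

move_arm(motion=[0, 0, 0, 0, 0, 0.1, 0, 0, 0, 0, 0, 0, 0.1, 0])

```text
time: 5.15
tcp_pos: [0.4474, 0.399, 0.027]
ee_rot: [-3.138, -0.005, -0.003]
wrist_force: [0.7, -0.5, 0.6]
finger_gap: 0.0007
```

move_arm(motion=[0, 0, 0, 0, 0, 0.1, 0, 0, 0, 0, 0, 0, 0.1, 0])

```text
time: 5.35
tcp_pos: [0.4474, 0.3991, 0.0249]
ee_rot: [-3.138, -0.005, -0.003]
wrist_force: [1.1, -0.7, -0.5]
finger_gap: 0.0007
```

move_arm(motion=[0, 0, 0, 0, 0, 0.2, 0, 0, 0, 0, 0, 0, 0.2, 0])

```text
time: 5.55
tcp_pos: [0.4475, 0.3992, 0.0207]
ee_rot: [-3.138, -0.005, -0.003]
wrist_force: [0.8, 0.0, -0.0]
finger_gap: 0.0006
```

Run:
```python
from h import *
s=ctrl.observe();print(s['tcp_pos'],s['wrist_force'])
im,d=optics.get_image("side"); cv2.imwrite("pics/s2.png",im); np.savez("s2.npz",im=im,d=d)
cv2.imwrite("pics/s2c.png",cv2.resize(im[190:300,260:360],None,fx=5.4,fy=5.4,interpolation=cv2.INTER_CUBIC))
```

```text
[0.44751429 0.39915763 0.02069539] [ 0.78453712  0.01192529 -0.01040619]
```

View pics/s2.png

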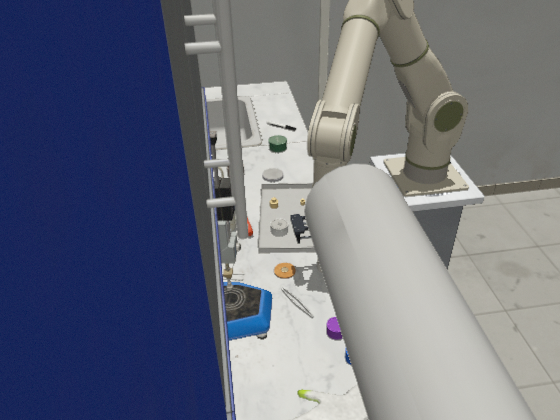

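View pics/s2c.png

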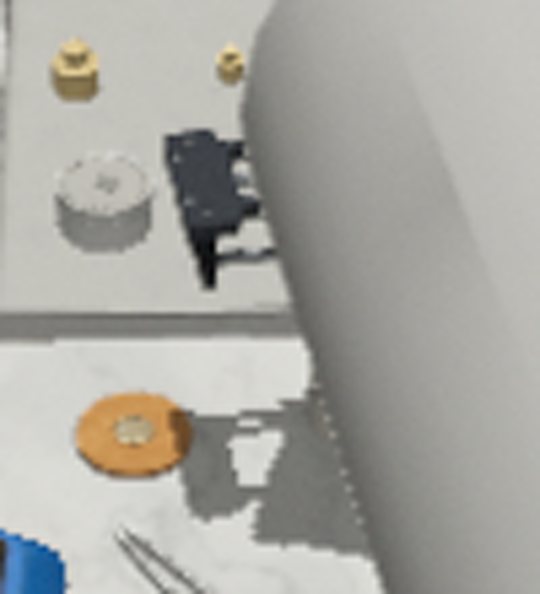

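The probe met nothing at 28 mm, so this ring is hollow: it is the empty ring, and the soil ring must be wholly hidden. The picture shows the arm over the tray and nothing shifted. I'll check which worktop areas are hidden: behind the near rail, or behind the thin pipe at u of about 230–245.

Run:
```python
from h import *
np.set_printoptions(precision=3,suppress=True,linewidth=180)
z=np.load("s1.npz");im=z['im'];d=z['d'];w=P("side",d)
for v in range(90,236,10):
    us=np.where((d[v]<.62)&(d[v]>0.3)&(np.arange(560)>212)&(np.arange(560)<262))[0]
    if len(us): print(v,us[0],us[-1],'floor',ray("side",us[0],v,0)[:2],ray("side",us[-1],v,0)[:2], 'left nbr',w[v,us[0]-2],'right',w[v,us[-1]+2])
cv2.imwrite("pics/z5.png",cv2.resize(im[110:260,195:275].astype('uint8'),None,fx=4,fy=4,interpolation=cv2.INTER_CUBIC))
# worktop near edge
for v in (165,170,175):
  print(v,[(u,w[v,u].round(2).tolist()) for u in range(300,330,4)])
```

```text
90 221 236 floor [ 0.66  -0.869] [ 0.59  -0.855] left nbr [ 0.669 -0.871  0.   ] right [ 0.581 -0.856 -0.001]
100 222 237 floor [ 0.662 -0.758] [ 0.595 -0.745] left nbr [ 0.672 -0.752  0.004] right [ 0.587 -0.735  0.004]
110 223 238 floor [ 0.665 -0.655] [ 0.6   -0.642] left nbr [ 0.672 -0.746 -0.043] right [ 0.586 -0.728 -0.042]
120 224 238 floor [ 0.667 -0.558] [ 0.608 -0.547] left nbr [ 0.672 -0.742 -0.091] right [ 0.59  -0.723 -0.09 ]
130 225 239 floor [ 0.669 -0.468] [ 0.612 -0.457] left nbr [ 0.672 -0.731 -0.137] right [ 0.589 -0.711 -0.135]
140 226 240 floor [ 0.671 -0.384] [ 0.616 -0.373] left nbr [ 0.674 -0.651 -0.146] right [ 0.593 -0.634 -0.146]
150 227 241 floor [ 0.672 -0.305] [ 0.619 -0.294] left nbr [ 0.68  -0.312 -0.004] right [ 0.611 -0.295 -0.001]
160 213 242 floor [ 0.729 -0.241] [ 0.622 -0.22 ] left nbr [0.718 0.938 0.705] right [ 0.615 -0.219  0.   ]
170 229 242 floor [ 0.675 -0.16 ] [ 0.629 -0.151] left nbr [ 0.683 -0.122  0.025] right [ 0.622 -0.149  0.   ]
180 230 243 floor [ 0.677 -0.094] [ 0.632 -0.085] left nbr [0.695 0.529 0.409] right [ 0.624 -0.087 -0.00
[... 502 characters left out ...]
t [0.642 0.227 0.025]
165 [(300, [0.42, -0.15, -0.0]), (304, [0.4, -0.15, -0.0]), (308, [0.39, -0.14, -0.0]), (312, [0.37, -0.13, 0.0]), (316, [0.36, -0.14, -0.0]), (320, [0.34, -0.13, 0.0]), (324, [0.13, -0.94, -0.52]), (328, [0.11, -0.94, -0.52])]
170 [(300, [0.42, -0.11, -0.0]), (304, [0.41, -0.11, -0.0]), (308, [0.39, -0.11, -0.0]), (312, [0.38, -0.11, -0.0]), (316, [0.37, -0.1, 0.0]), (320, [0.35, -0.1, -0.0]), (324, [0.13, -0.95, -0.56]), (328, [0.11, -0.94, -0.55])]
175 [(300, [0.43, -0.08, 0.0]), (304, [0.41, -0.08, -0.0]), (308, [0.4, -0.08, -0.0]), (312, [0.39, -0.07, -0.0]), (316, [0.37, -0.07, -0.0]), (320, [0.36, -0.07, -0.0]), (324, [0.7, 1.36, 0.96]), (328, [0.7, 1.36, 0.96])]
```

View pics/z5.png

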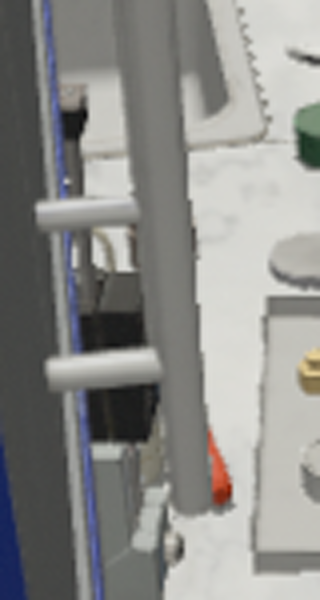

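Slivers of something show on both sides of the pipe at about (228,170) and (243,169), with depth at 25 mm height. That is likely the soil ring, directly behind the pipe and behind the stone.

Run:
```python
from h import *
np.set_printoptions(precision=3,suppress=True,linewidth=180)
z=np.load("s1.npz");im=z['im'];d=z['d'];w=P("side",d);w[...,2]+=.0008
for v in range(158,184):
    print(v,[(u,*(w[v,u]*1000).round().astype(int),*im[v,u].astype(int)) if d[v,u]>1 else (u,'-') for u in (225,226,227,228,229)],'|',[(u,*(w[v,u]*1000).round().astype(int),*im[v,u].astype(int)) if d[v,u]>1 else (u,'-') for u in (241,242,243,244,245)])
```

```text
158 [(225, np.int64(684), np.int64(-247), np.int64(1), np.int64(206), np.int64(210), np.int64(210)), (226, np.int64(680), np.int64(-246), np.int64(1), np.int64(205), np.int64(210), np.int64(210)), (227, '-'), (228, '-'), (229, '-')] | [(241, '-'), (242, np.int64(621), np.int64(-238), np.int64(-1), np.int64(195), np.int64(201), np.int64(201)), (243, np.int64(617), np.int64(-234), np.int64(1), np.int64(209), np.int64(215), np.int64(215)), (244, np.int64(613), np.int64(-234), np.int64(0), np.int64(209), np.int64(215), np.int64(215)), (245, np.int64(610), np.int64(-234), np.int64(0), np.int64(209), np.int64(215), np.int64(215))]
159 [(225, '-'), (226, '-'), (227, '-'), (228, '-'), (229, '-')] | [(241, '-'), (242, np.int64(621), np.int64(-230), np.int64(-1), np.int64(185), np.int64(190), np.int64(190)), (243, np.int64(618), np.int64(-227), np.int64(1), np.int64(207), np.int64(212), np.int64(212)), (244, np.int64(614), np.int64(-222), np.int64(3), np.int64(209), np.int64(214), np.int64(215)), (245, np.int64(610), np.int64(-227), np.int64(0), np.int64(209), np.int64(214), np.int64(214))]
16
[... 13978 characters left out ...]
[(225, np.int64(702), np.int64(538), np.int64(410), np.int64(76), np.int64(81), np.int64(83)), (226, np.int64(700), np.int64(539), np.int64(410), np.int64(75), np.int64(80), np.int64(82)), (227, np.int64(698), np.int64(540), np.int64(410), np.int64(76), np.int64(81), np.int64(83)), (228, np.int64(696), np.int64(539), np.int64(409), np.int64(74), np.int64(80), np.int64(80)), (229, np.int64(694), np.int64(540), np.int64(410), np.int64(73), np.int64(78), np.int64(79))] | [(241, '-'), (242, '-'), (243, '-'), (244, np.int64(630), np.int64(-65), np.int64(1), np.int64(196), np.int64(202), np.int64(201)), (245, np.int64(626), np.int64(-67), np.int64(-1), np.int64(211), np.int64(217), np.int64(216))]
```

That object is 60 mm wide, 35 mm high and hollow, so it is the empty ring. The sliver by the cork should then be the soil ring, which contradicts the probe. I'll check the picture taken with the arm down.

Run:
```python
from h import *
np.set_printoptions(precision=3,suppress=True,linewidth=180)
z=np.load("s2.npz");im=z['im'];d=z['d'];w=P("side",d);w[...,2]+=.0008
for v in range(255,275): print(v,[(u,*(w[v,u]*1000).round().astype(int).tolist(),*im[v,u].astype(int).tolist()) for u in range(315,323) if d[v,u]>1])
m=(w[...,2]>.045)&(w[...,2]<.3)&(d>1); m[:,:285]=0; m[:190]=0
vv,uu=np.where(m)
for v in range(205,262,4): print(v,[(u,*(w[v,u]*1000).round().astype(int).tolist()) for u in range(288,322,3) if d[v,u]>1 and w[v,u,2]>.04])
```

```text
255 [(315, 462, 339, -5, 215, 220, 220), (316, 461, 346, 2, 214, 219, 219)]
256 [(315, 463, 344, -4, 214, 219, 219), (316, 460, 344, -4, 213, 219, 219)]
257 [(315, 465, 354, 1, 214, 220, 220), (316, 462, 353, -1, 213, 219, 219)]
258 [(315, 466, 357, 0, 215, 220, 220), (316, 463, 359, 1, 215, 220, 220)]
259 [(315, 466, 360, -1, 216, 221, 221), (316, 465, 365, 3, 215, 221, 220), (317, 467, 387, 24, 160, 168, 170)]
260 [(315, 467, 363, -2, 214, 219, 219), (316, 465, 368, 2, 214, 220, 219), (317, 468, 394, 26, 150, 157, 158)]
261 [(315, 469, 372, 3, 213, 219, 218), (316, 466, 372, 2, 207, 212, 212), (317, 469, 399, 27, 142, 149, 151)]
262 [(315, 470, 377, 3, 212, 218, 217), (316, 466, 373, -1, 157, 162, 162), (317, 470, 401, 25, 93, 99, 100), (318, 468, 407, 30, 83, 91, 93)]
263 [(315, 470, 376, -1, 201, 206, 206), (316, 468, 379, 1, 151, 155, 155), (317, 470, 403, 23, 100, 106, 107), (318, 469, 411, 30, 87, 95, 97)]
264 [(315, 471, 381, 0, 113, 116, 119), (316, 468, 382, 0, 114, 117, 118), (317, 470, 404, 20, 97, 103, 105), (318, 469, 412, 27, 96, 102, 105)]
265 [(315, 472, 387, 1, 109,
[... 2215 characters left out ...]

209 []
213 []
217 [(291, 537, 371, 171), (294, 529, 371, 170), (297, 522, 377, 173), (300, 515, 380, 174), (303, 507, 381, 174)]
221 [(291, 541, 391, 173), (294, 532, 390, 171), (297, 525, 391, 171), (300, 517, 394, 172)]
225 [(294, 535, 405, 170), (297, 529, 412, 175), (300, 520, 411, 173), (303, 512, 410, 171)]
229 [(294, 539, 425, 173), (297, 531, 426, 173), (300, 524, 428, 173), (303, 516, 431, 175), (306, 507, 422, 166)]
233 [(294, 540, 435, 168), (297, 532, 434, 166), (300, 525, 436, 167), (303, 517, 435, 165)]
237 [(297, 533, 436, 155), (300, 524, 430, 148), (303, 516, 428, 145), (306, 508, 431, 147), (309, 500, 431, 146)]
241 [(297, 533, 435, 140)]
245 []
249 []
253 []
257 []
261 []
```

move_arm(motion=[0, 0, 0, 0, 0, 0.2, 0, 0, 0, 0, 0, 0, 0.2, 0, 0, 0, 0, 0, 0, 0.2, 0])

```text
time: 5.9
tcp_pos: [0.4475, 0.399, 0.0139]
ee_rot: [-3.138, -0.005, -0.003]
wrist_force: [0.3, -1.1, 0.6]
finger_gap: 0.0004
```

```bash
python3 go.py .4465 .3985 .032 0
```

```text
t 5.9 pos [0.4475 0.399  0.0139] rpy deg [-1.798e+02 -3.000e-01 -1.600e-01] gap 0.0004 F [ 0.25 -1.09  0.59] j [-0.17  0.56 -0.81  1.68  0.45  1.09 -1.12]
tool shift cm [-0.09  0.05 -1.81]
turn deg [-0.2  -0.3  -0.16]
```

The probe is down to 14 mm with no contact, though the sliver (x up to .471, top about 29 mm, radius about 22 mm) is unmoved. Measuring it across the outside with a light grip settles what it is. I'll lift, open and come down round it.

move_arm(motion=[0, 0, 0, 0, 0, -1.5, 0, 0, 0, 0, 0, 0, -2, 0, 0, 0, 0, 0, 0, -1.5, 0.3, 0, 0, 0, 0, 0, 0, 0.85, 0, 0, 0, 0, 0, 0, 0.85, 0, 0, 0, 0, 0, 0, 0.85])

```text
time: 6.5
tcp_pos: [0.4472, 0.3991, 0.0681]
ee_rot: [-3.138, -0.006, -0.002]
wrist_force: [0.3, 0.4, -0.1]
finger_gap: 0.0246
```

```bash
python3 - <<'E'
from h import *
im,d=optics.get_image("side"); cv2.imwrite("pics/s3c.png",cv2.resize(im[235:290,290:340],None,fx=10,fy=10,interpolation=cv2.INTER_NEAREST))
w=P("side",d)
for v in range(256,272): print(v,[(u,*(w[v,u]*1000).round().astype(int).tolist()) for u in range(316,322) if d[v,u]>1])
E
python3 go.py .4465 .3985 .032 0
```

```text
256 [(316, 461, 349, -1)]
257 [(316, 462, 351, -3)]
258 [(316, 462, 355, -3)]
259 [(316, 464, 361, -1), (317, 469, 394, 30)]
260 [(316, 465, 366, 0), (317, 469, 398, 29)]
261 [(316, 466, 371, 0), (317, 470, 400, 27)]
262 [(316, 467, 375, 1), (317, 471, 405, 28), (318, 467, 402, 25)]
263 [(316, 467, 377, -2), (317, 470, 401, 20), (318, 468, 407, 26)]
264 [(316, 468, 381, -2), (317, 470, 402, 18), (318, 468, 405, 21)]
265 [(316, 468, 383, -4), (317, 470, 404, 16), (318, 468, 407, 19), (319, 467, 413, 23)]
266 [(316, 470, 392, 1), (317, 470, 403, 11), (318, 469, 410, 17), (319, 467, 412, 19)]
267 [(316, 471, 395, 0), (317, 471, 406, 10), (318, 469, 409, 13), (319, 467, 413, 16)]
268 [(316, 471, 397, -2), (317, 470, 405, 6), (318, 469, 411, 11), (319, 467, 414, 13), (320, 464, 414, 12)]
269 [(316, 472, 401, -2), (317, 471, 408, 4), (318, 468, 410, 5), (319, 466, 410, 5), (320, 464, 415, 10)]
270 [(316, 474, 408, 1), (317, 470, 404, -4), (318, 468, 408, 0), (319, 467, 414, 6), (320, 465, 418, 9)]
271 [(316, 474, 408, -3), (317, 472, 413, 2), (318, 469, 412, 1), (319, 467, 414, 2), (320, 464, 417, 4), (321, 461, 417, 4)]
t 6.55 pos [0.4471 0.399  0.0679] rpy deg [-1.7979e+02 -3.1000e-01 -1.4000e-01] gap 0.0286 F [-0.77  0.13 -0.27] j [-0.15  0.5  -0.85  1.64  0.4   1.18 -1.09]
tool shift cm [-0.08  0.06  3.59]
turn deg [-0.21 -0.31 -0.14]
```

View pics/s3c.png

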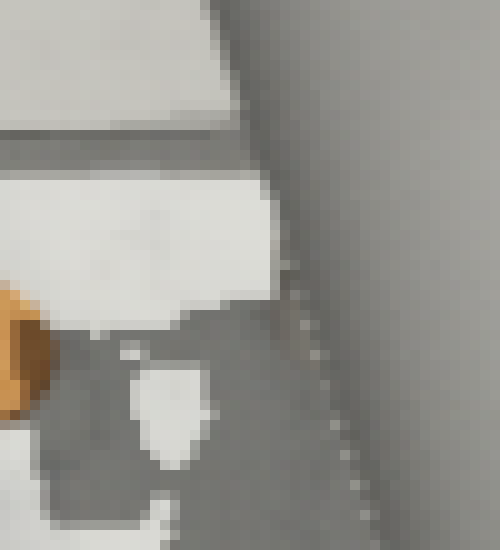

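The crop shows the ring sliver unmoved, at about (318,265) in the full picture. I'll open further and come down round it.

move_arm(motion=[0, 0, 0, -0.1, 0.1, 0, 0.9, 0, 0, 0, 0, 0, 0, 0.9, 0, 0, 0, 0, 0, 0, 0.9, 0, 0, 0, 0, 0, 0, 0.9, 0, 0, 0, 0, 0, 1, 0.9, 0, 0, 0, 0, 0, 1, 0.9, 0, 0, 0, 0, 0, 0.5, 0.9])

```text
time: 7.25
tcp_pos: [0.4455, 0.3972, 0.0392]
ee_rot: [-3.139, -0.004, -0.002]
wrist_force: [0.3, -0.8, -0.0]
finger_gap: 0.0769
```

move_arm(motion=[0, 0, 0, 0, 0, 0.5, 0.9, 0, 0, 0, 0, 0, 0.5, 0.9, 0, 0, 0, 0, 0, 0.5, 0.9])

```text
time: 7.55
tcp_pos: [0.4451, 0.397, 0.0221]
ee_rot: [-3.14, -0.002, -0.002]
wrist_force: [-0.4, -0.2, 0.3]
finger_gap: 0.0779
```

move_arm(motion=[0, 0, 0, 0.1, -0.1, 0.5, 0.9, 0, 0, 0, 0, 0, 0.5, 0.9, 0, 0, 0, 0, 0, 0.3, 0.9, 0, 0, 0, 0, 0, 0, 0.7, 0, 0, 0, 0, 0, 0, 0.6], squeeze=4)

```text
time: 8.05
tcp_pos: [0.446, 0.398, 0.0072]
ee_rot: [-3.14, -0.002, -0.002]
wrist_force: [-0.2, -0.2, 0.3]
finger_gap: 0.0692
```

move_arm(motion=[0, 0, 0, 0, 0, 0, 0.5, 0, 0, 0, 0, 0, 0, 0.45, 0, 0, 0, 0, 0, 0, 0.4, 0, 0, 0, 0, 0, 0, 0.4])

```text
time: 8.45
tcp_pos: [0.4464, 0.3983, 0.008]
ee_rot: [-3.14, -0.003, -0.002]
wrist_force: [0.5, 0.8, -0.4]
finger_gap: 0.0394
```

```bash
python3 - <<'E'
from h import *
im,d=optics.get_image("side"); cv2.imwrite("pics/s4c.png",cv2.resize(im[235:290,290:340],None,fx=10,fy=10,interpolation=cv2.INTER_NEAREST))
w=P("side",d)
for v in range(256,272): print(v,[(u,*(w[v,u]*1000).round().astype(int).tolist()) for u in range(316,322) if d[v,u]>1])
E
python3 go.py .4465 .3985 .032 0
```

```text
256 [(316, 475, 406, 52)]
257 [(316, 474, 404, 47)]
258 [(316, 463, 358, 0)]
259 [(316, 463, 360, -2), (317, 468, 391, 26)]
260 [(316, 465, 366, 0), (317, 469, 397, 28)]
261 [(316, 466, 373, 2), (317, 469, 397, 24)]
262 [(316, 467, 377, 3), (317, 470, 400, 24), (318, 468, 406, 29)]
263 [(316, 467, 376, -3), (317, 470, 401, 21), (318, 469, 408, 27)]
264 [(316, 468, 382, -1), (317, 471, 404, 20), (318, 468, 406, 21)]
265 [(316, 469, 387, 0), (317, 469, 399, 11), (318, 468, 407, 18), (319, 467, 413, 24)]
266 [(316, 469, 388, -3), (317, 470, 404, 12), (318, 467, 404, 11), (319, 467, 413, 20)]
267 [(316, 471, 395, 0), (317, 470, 405, 9), (318, 469, 411, 14), (319, 466, 412, 16)]
268 [(316, 472, 400, 1), (317, 470, 404, 4), (318, 468, 408, 8), (319, 466, 409, 8), (320, 463, 411, 10)]
269 [(316, 471, 395, -7), (317, 471, 407, 3), (318, 469, 411, 7), (319, 466, 412, 8), (320, 464, 414, 9)]
270 [(316, 473, 407, 0), (317, 470, 404, -3), (318, 468, 409, 1), (319, 466, 411, 3), (320, 465, 419, 10)]
271 [(316, 474, 412, 1), (317, 471, 411, -1), (318, 469, 411, -1), (319, 466, 413, 0), (320, 463, 413, 0), (321, 462, 418, 5)]
t 8.5 pos [0.4464 0.3983 0.008 ] rpy deg [-1.7989e+02 -1.5000e-01 -1.3000e-01] gap 0.0374 F [ 0.17  0.21 -0.45] j [-0.17  0.57 -0.81  1.69  0.46  1.08 -1.13]
tool shift cm [ 0.02 -0.02 -2.4 ]
turn deg [-0.11 -0.16 -0.13]
```

View pics/s4c.png

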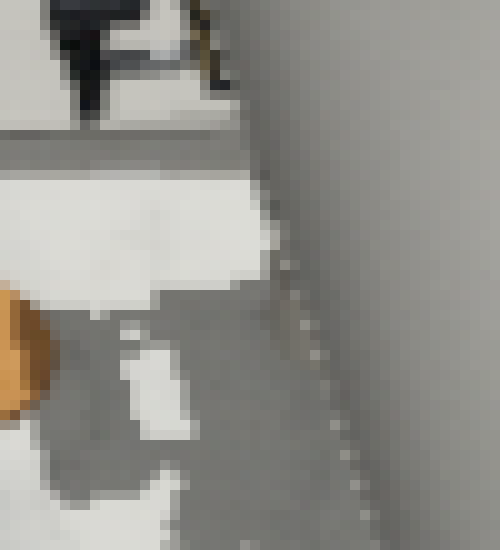

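The jaws closed past 49 mm while the ring stayed put, and the camera sees a finger end at about z=.047 with TCP reported .008. So camera and TCP may disagree. I'll move into clear view and compare the fingertips with the reported TCP.

move_arm(motion=[0, 0, 0, 0, 0, -3, 0.5, 0, 0, 0, 0, 0, -3, 0.5, 0, 0, 0, 0, 0, -3, 0.5, 0, 0, 0, 2, 0, -1, 0.5, 0, 0, 0, 3, 0, 0, 0.5, 0, 0, 0, 3, 0, 0, 0.5, 0, 0, 0, 2, 0, 0, 0.5, 0, 0, 0, 0, 0, 0, 0.5, 0, 0, 0, 0, 0, 0, 0.5])

```text
time: 9.4
tcp_pos: [0.5486, 0.3982, 0.1129]
ee_rot: [-3.14, -0.003, -0.0]
wrist_force: [-0.2, -0.1, -0.2]
finger_gap: 0.0435
```

Run:
```python
from h import *
np.set_printoptions(precision=3,suppress=True)
im,d=optics.get_image("side"); np.savez("s5.npz",im=im,d=d); s=ctrl.observe(); t=s['tcp_pos']; print(t,s['finger_gap'])
print('tcp px',pix("side",t),'tips',pix("side",t+[.02,0,0]),pix("side",t-[.02,0,0]))
c=im[130:300,230:350].copy(); cv2.imwrite("pics/s5c.png",cv2.resize(c,None,fx=3.5,fy=3.5,interpolation=cv2.INTER_CUBIC))
```

```text
[0.549 0.398 0.113] 0.043536002211457064
tcp px [288.634 240.418] tips [281.223 241.286] [296.022 239.554]
```

View pics/s5c.png

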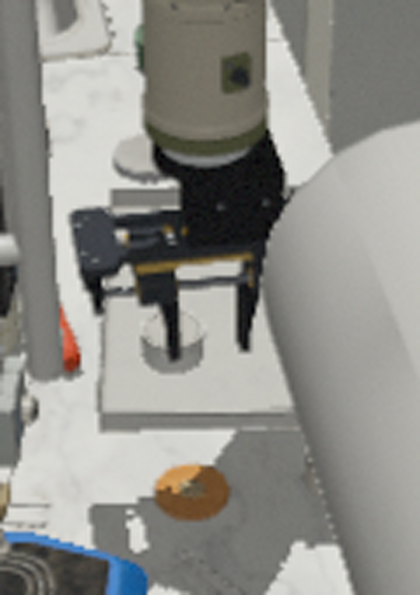

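Run:
```python
from h import *
np.set_printoptions(precision=3,suppress=True,linewidth=200)
z=np.load("s5.npz");im=z['im'];d=z['d'];w=P("side",d)
for v in range(206,236,2): print(v,[(u,*(w[v,u]*1000).round().astype(int).tolist()) for u in list(range(274,284))+list(range(296,304)) if im[v,u].max()<70 and w[v,u,2]>.06])
```

```text
206 [(300, 521, 412, 233), (301, 521, 427, 245), (302, 519, 427, 244), (303, 516, 427, 244)]
208 [(274, 588, 422, 244), (275, 585, 423, 244), (276, 584, 428, 247), (277, 581, 425, 245), (278, 578, 423, 243), (279, 576, 424, 244), (299, 526, 426, 238), (300, 524, 427, 239), (302, 520, 433, 243), (303, 518, 436, 245)]
210 [(274, 589, 431, 244), (275, 587, 431, 244), (276, 584, 433, 245), (277, 582, 431, 243), (278, 579, 433, 244), (279, 577, 431, 243), (280, 575, 434, 245), (281, 571, 427, 239), (298, 529, 431, 236), (299, 527, 431, 236), (300, 525, 433, 237), (302, 521, 440, 242), (303, 518, 438, 240)]
212 [(274, 590, 436, 242), (275, 587, 436, 241), (276, 585, 435, 241), (277, 582, 436, 241), (278, 580, 435, 240), (279, 578, 437, 241), (280, 576, 439, 243), (298, 523, 396, 203), (299, 521, 401, 207), (300, 520, 406, 210), (301, 523, 436, 233), (302, 520, 437, 233), (303, 518, 437, 233)]
214 [(274, 590, 436, 236), (275, 588, 438, 237), (276, 585, 434, 234), (277, 583, 437, 236), (278, 580, 436, 234), (279, 578, 436, 234), (280, 575, 434, 232), (298, 523, 398, 198), (299, 521, 400, 199
[... 696 characters left out ...]
4), (300, 520, 409, 187), (301, 517, 407, 184)]
222 [(278, 577, 411, 190), (279, 575, 409, 187), (280, 572, 408, 187), (299, 523, 408, 180), (300, 520, 408, 179), (301, 518, 413, 183)]
224 [(278, 577, 408, 181), (279, 575, 409, 182), (280, 572, 411, 183), (298, 525, 407, 173), (299, 522, 407, 172), (300, 520, 406, 171)]
226 [(278, 578, 411, 177), (279, 575, 406, 172), (280, 572, 408, 174), (298, 525, 405, 164), (299, 522, 405, 164), (300, 520, 410, 168)]
228 [(278, 578, 409, 169), (279, 575, 410, 169), (280, 572, 404, 164), (299, 523, 409, 160), (300, 520, 411, 162)]
230 [(278, 578, 412, 164), (279, 576, 412, 164), (280, 572, 405, 158)]
232 [(279, 575, 407, 153), (280, 573, 408, 154)]
234 []
```

Run:
```python
from h import *
z=np.load("s5.npz");im=z['im'];d=z['d'];w=P("side",d)
for v in range(229,246): print(v,[(u,*(w[v,u]*1000).round().astype(int).tolist(),*im[v,u].tolist()) for u in list(range(274,304)) if w[v,u,2]>.06])
```

```text
229 [(277, 579, 398, 157, 110, 114, 115), (278, 578, 409, 166, 50, 53, 52), (279, 575, 407, 164, 28, 25, 25), (280, 572, 407, 163, 30, 31, 30), (298, 526, 411, 159, 120, 125, 126), (299, 522, 405, 154, 46, 50, 46), (300, 519, 403, 152, 30, 32, 29), (301, 517, 409, 156, 122, 124, 125)]
230 [(278, 578, 412, 164, 44, 43, 45), (279, 576, 412, 164, 30, 24, 27), (280, 572, 405, 158, 33, 32, 32), (281, 570, 407, 159, 71, 72, 72), (298, 525, 406, 151, 142, 149, 150), (299, 522, 407, 152, 123, 128, 128), (300, 520, 408, 153, 112, 116, 118), (301, 517, 409, 153, 144, 149, 149)]
231 [(278, 578, 409, 159, 60, 63, 62), (279, 576, 411, 160, 27, 24, 26), (280, 572, 407, 156, 31, 28, 28), (281, 570, 407, 156, 72, 75, 74)]
232 [(278, 577, 405, 152, 78, 80, 81), (279, 575, 407, 153, 42, 42, 43), (280, 573, 408, 154, 59, 60, 59), (281, 570, 409, 154, 87, 91, 91)]
233 [(278, 578, 410, 152, 103, 106, 104), (279, 575, 407, 150, 93, 96, 96)]
234 []
235 []
236 []
237 []
238 []
239 []
240 []
241 []
242 []
243 []
244 []
245 []
```

The fingertips really end at z≈.150 while the reported TCP z is .113. x and y agree. So the true tip sits about 37 mm above the reported TCP, and my probes passed over the ring. I'll go back and apply that offset, feeling for contact.

move_arm(motion=[0, 0, 0, -3, 0, 0, 0.9, 0, 0, 0, -3, 0, 0, 0.9, 0, 0, 0, -3, 0, 0, 0.9, 0, 0, 0, -1.2, 0, 2, 0.9, 0, 0, 0, 0, 0, 3, 0.9, 0, 0, 0, 0, 0, 3, 0.9, 0, 0, 0, 0, 0, 2, 0.9, 0, 0, 0, 0, 0, 0, 0.9])

```text
time: 10.25
tcp_pos: [0.435, 0.3992, 0.0112]
ee_rot: [-3.141, -0.007, 0.008]
wrist_force: [-0.8, -0.3, 0.1]
finger_gap: 0.0784
```

```bash
python3 go.py .4467 .3985 -.02 0
```

```text
t 10.25 pos [0.435  0.3992 0.0112] rpy deg [-179.96   -0.38    0.47] gap 0.0784 F [-0.76 -0.27  0.11] j [-0.18  0.55 -0.82  1.71  0.45  1.08 -1.13]
tool shift cm [1.15 0.09 3.13]
turn deg [-0.04 -0.38  0.47]
```

move_arm(motion=[0, -0.4, 0.5, 1.1, 0.1, 0, 0.9, 0, 0, 0, 0, 0, 0, 0.9, 0, 0, 0, 0, 0, 0.6, 0.9])

```text
time: 10.55
tcp_pos: [0.4473, 0.3999, 0.0088]
ee_rot: [-3.138, -0.002, -0.0]
wrist_force: [-0.8, 0.1, -0.2]
finger_gap: 0.0783
```

```bash
python3 go.py .4467 .3985 -.02 0
```

```text
t 10.55 pos [0.4473 0.3999 0.0088] rpy deg [-1.7981e+02 -1.2000e-01 -2.0000e-02] gap 0.0783 F [-0.77  0.11 -0.23] j [-0.17  0.57 -0.81  1.68  0.46  1.09 -1.13]
tool shift cm [-0.07  0.15  2.88]
turn deg [-0.19 -0.12 -0.02]
```

move_arm(motion=[-0.2, -0.1, 0, 0, 0.1, 0.7, 0.9, 0, 0, 0, 0, 0, 0.7, 0.9, 0, 0, 0, 0, 0, 0.5, 0.9, 0, 0, 0, 0, 0, 0, 0.9])

```text
time: 10.95
tcp_pos: [0.4478, 0.3988, -0.0115]
ee_rot: [3.141, -0.001, -0.001]
wrist_force: [-0.1, -0.8, -0.5]
finger_gap: 0.0782
```

move_arm(motion=[0, 0, 0, 0, 0, 0.5, 0.9, 0, 0, 0, 0, 0, 0.2, 0.9, 0, 0, 0, 0, 0, 0.2, 0.9, 0, 0, 0, 0, 0, 0, 0.9])

```text
time: 11.35
tcp_pos: [0.4475, 0.399, -0.0213]
ee_rot: [3.141, -0.001, -0.001]
wrist_force: [0.3, -0.1, 0.1]
finger_gap: 0.0781
```

move_arm(motion=[0, 0, 0, 0, 0, 0.4, 0.9, 0, 0, 0, 0, 0, 0.2, 0.9, 0, 0, 0, 0, 0, 0.2, 0.9, 0, 0, 0, 0, 0, 0, 0.9])

```text
time: 11.75
tcp_pos: [0.4477, 0.3991, -0.0298]
ee_rot: [-3.141, -0.001, -0.001]
wrist_force: [-0.0, -0.6, -0.0]
finger_gap: 0.0785
```

move_arm(motion=[0, 0, 0, 0, 0, 0, 0.7, 0, 0, 0, 0, 0, 0, 0.62, 0, 0, 0, 0, 0, 0, 0.55, 0, 0, 0, 0, 0, 0, 0.5, 0, 0, 0, 0, 0, 0, 0.5, 0, 0, 0, 0, 0, 0, 0.5], squeeze=4)

```text
time: 12.35
tcp_pos: [0.4476, 0.3993, -0.0295]
ee_rot: [-3.141, -0.001, -0.0]
wrist_force: [-0.2, 0.0, -0.7]
finger_gap: 0.0485
```

The gap holds at 48.5 mm, so this is the soil ring. I'll grip it and lift.

move_arm(motion=[0, 0, 0, 0, 0, 0, 0.4, 0, 0, 0, 0, 0, 0, 0.4, 0, 0, 0, 0, 0, -1, 0.4, 0, 0, 0, 0, 0, -3, 0.4, 0, 0, 0, 0, 0, -3, 0.4, 0, 0, 0, 0, 0, -3, 0.4, 0, 0, 0, 1, 3, 0, 0.4, 0, 0, 0, 1, 4, 0, 0.4, 0, 0, 0, 1, 4, 0, 0.4, 0, 0, 0, 1, 4, 0, 0.4, 0, 0, 0, 1, 4, 0, 0.4, 0, 0, 0, 1, 4, 0, 0.4], squeeze=25)

```text
time: 13.55
tcp_pos: [0.5059, 0.1694, 0.0794]
ee_rot: [-3.138, -0.001, 0.014]
wrist_force: [0.8, 0.5, -0.9]
finger_gap: 0.0475
```

```bash
python3 go.py .5254 -.091 .07 0
```

```text
t 13.55 pos [0.5059 0.1694 0.0794] rpy deg [-1.7979e+02 -8.0000e-02  8.0000e-01] gap 0.0475 F [ 0.75  0.45 -0.88] j [ 0.32  0.33 -0.85  1.8   0.27  1.13 -0.6 ]
tool shift cm [ 1.58 26.07  0.84]
turn deg [-0.21 -0.08  0.8 ]
```

move_arm(motion=[0, 0, 0.8, 0.2, 4, 0, 0.4, 0, 0, 0, 0.2, 4, 0, 0.4, 0, 0, 0, 0.2, 4, 0, 0.4, 0, 0, 0, 0.2, 4, 0, 0.4, 0, 0, 0, 0.2, 4, 0, 0.4, 0, 0, 0, 0, 2, 0, 0.4, 0, 0, 0, 0, 0, 0, 0.4])

```text
time: 14.25
tcp_pos: [0.5159, -0.0668, 0.0829]
ee_rot: [-3.141, -0.004, -0.009]
wrist_force: [0.5, 0.9, -1.3]
finger_gap: 0.0476
```

```bash
python3 go.py .5254 -.091 .02 0
```

```text
t 14.25 pos [ 0.5159 -0.0668  0.0829] rpy deg [-179.99   -0.26   -0.51] gap 0.0476 F [ 0.51  0.88 -1.33] j [ 0.7   0.26 -0.74  1.83  0.2   1.12 -0.12]
tool shift cm [0.94 2.42 6.29]
turn deg [-0.01 -0.26 -0.51]
```

move_arm(motion=[0, -0.3, -0.5, 0.9, 2.4, 1, 0.4, 0, 0, 0, 0, 0, 1.5, 0.4, 0, 0, 0, 0, 0, 1.5, 0.4, 0, 0, 0, 0, 0, 1, 0.4, 0, 0, 0, 0, 0, 0, 0.4])

```text
time: 14.75
tcp_pos: [0.5254, -0.0874, 0.0323]
ee_rot: [-3.141, -0.001, 0.004]
wrist_force: [-0.8, 0.1, -2.3]
finger_gap: 0.0477
```

```bash
python3 go.py .5254 -.091 -.0165 0
python3 - <<'E'
from h import *
im,d=optics.get_image("side"); np.savez("s6.npz",im=im,d=d)
cv2.imwrite("pics/s6c.png",cv2.resize(im[120:200,235:325],None,fx=7,fy=7,interpolation=cv2.INTER_CUBIC))
w=P("side",d)
for v in range(150,182): print(v,[(u,*(w[v,u]*1000).round().astype(int).tolist()) for u in range(262,284,3)])
E
```

```text
t 14.75 pos [ 0.5254 -0.0874  0.0323] rpy deg [-1.7994e+02 -4.0000e-02  2.0000e-01] gap 0.0477 F [-0.75  0.06 -2.33] j [ 0.69  0.36 -0.7   1.85  0.26  1.03 -0.12]
tool shift cm [-0.    0.36  4.88]
turn deg [-0.06 -0.04  0.2 ]
150 [(262, 559, -82, 115), (265, 550, -78, 116), (268, 517, -272, 2), (271, 506, -267, 3), (274, 496, -257, 8), (277, 486, -246, 13), (280, 498, -78, 111), (283, 488, -78, 110)]
151 [(262, 560, -75, 115), (265, 550, -79, 112), (268, 518, -265, 2), (271, 506, -270, -3), (274, 497, -252, 7), (277, 485, -253, 5), (280, 498, -77, 108), (283, 462, -250, 4)]
152 [(262, 560, -79, 109), (265, 550, -78, 109), (268, 519, -260, 0), (271, 526, -104, 91), (274, 517, -95, 95), (277, 484, -258, -2), (280, 498, -78, 103), (283, 462, -250, -1)]
153 [(262, 560, -80, 105), (265, 550, -78, 104), (268, 537, -103, 89), (271, 527, -95, 92), (274, 517, -96, 91), (277, 507, -95, 90), (280, 498, -82, 97), (283, 464, -242, 0)]
154 [(262, 543, -256, -4), (265, 551, -74, 103), (268, 538, -94, 90), (271, 528, -91, 91), (274, 517, -95, 87), (277, 507, -91, 89), (280, 499, -73, 98), (283, 465,
[... 4173 characters left out ...]
-63, 14), (268, 545, -65, 11), (271, 535, -61, 12), (274, 525, -52, 17), (277, 514, -58, 11), (280, 502, -66, 5), (283, 490, -76, -3)]
179 [(262, 564, -87, -5), (265, 555, -67, 6), (268, 546, -59, 11), (271, 536, -56, 12), (274, 525, -55, 11), (277, 514, -56, 9), (280, 503, -63, 3), (283, 492, -61, 3)]
180 [(262, 565, -78, -3), (265, 555, -72, -1), (268, 546, -59, 6), (271, 535, -59, 5), (274, 525, -56, 6), (277, 514, -63, 0), (280, 502, -66, -3), (283, 492, -63, -3)]
181 [(262, 565, -75, -6), (265, 555, -73, -5), (268, 545, -64, -1), (271, 536, -53, 5), (274, 525, -55, 3), (277, 514, -57, 0), (280, 504, -53, 1), (283, 494, -52, 0)]<stdin>:5: RuntimeWarning: invalid value encountered in cast
```

View pics/s6c.png

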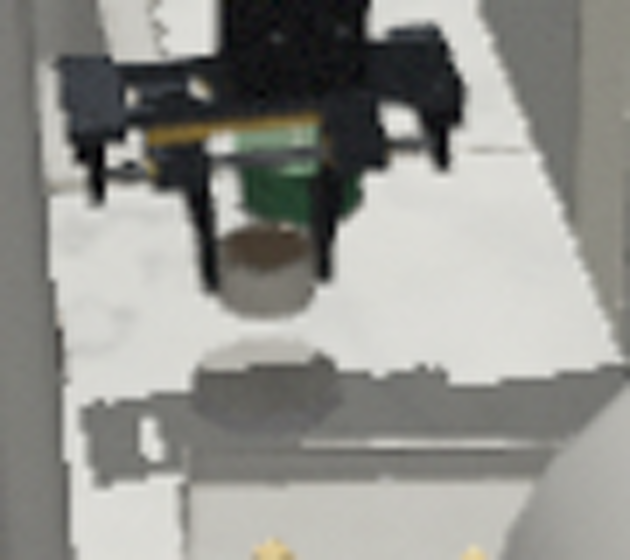

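The picture shows the brown soil ring level in the jaws, about 60 mm up and above the stone. Its front wall is at y≈-.064, so it sits centred on the TCP to within 1 mm. I'll lower it.

move_arm(motion=[0, 0, 0.2, 0, 0.4, 1.2, 0.4, 0, 0, 0, 0, 0, 1.2, 0.4, 0, 0, 0, 0, 0, 1, 0.4, 0, 0, 0, 0, 0, 0, 0.4])

```text
time: 15.2
tcp_pos: [0.5264, -0.0908, -0.003]
ee_rot: [-3.141, -0.003, 0.001]
wrist_force: [-0.2, -0.1, -2.4]
finger_gap: 0.0482
```

```bash
python3 go.py .5254 -.0915 -.0165 0
```

```text
t 15.2 pos [ 0.5264 -0.0908 -0.003 ] rpy deg [-1.7997e+02 -1.7000e-01  7.0000e-02] gap 0.0482 F [-0.25 -0.07 -2.39] j [ 0.67  0.41 -0.68  1.87  0.31  0.97 -0.15]
tool shift cm [-0.11  0.07  1.35]
turn deg [-0.03 -0.17  0.07]
```

move_arm(motion=[0, 0, 0, -0.1, 0.1, 0.5, 0.4, 0, 0, 0, 0, 0, 0.5, 0.4, 0, 0, 0, 0, 0, 0.2, 0.4, 0, 0, 0, 0, 0, 0, 0.4])

```text
time: 15.6
tcp_pos: [0.5256, -0.0918, -0.0159]
ee_rot: [-3.141, -0.003, 0.001]
wrist_force: [-0.9, -0.9, -1.9]
finger_gap: 0.0477
```

```bash
python3 go.py .5254 -.0915 -.018 0
```

```text
t 15.6 pos [ 0.5256 -0.0918 -0.0159] rpy deg [-1.7996e+02 -1.8000e-01  8.0000e-02] gap 0.0477 F [-0.92 -0.93 -1.93] j [ 0.66  0.42 -0.67  1.88  0.32  0.94 -0.15]
tool shift cm [-0.02 -0.03  0.21]
turn deg [-0.04 -0.18  0.08]
```

move_arm(motion=[0, 0, 0, 0, 0, 0.1, 0.4, 0, 0, 0, 0, 0, 0.1, 0.4, 0, 0, 0, 0, 0, 0, 0.4])

```text
time: 15.9
tcp_pos: [0.5261, -0.0919, -0.0174]
ee_rot: [-3.141, -0.004, 0.001]
wrist_force: [0.2, 0.0, -2.3]
finger_gap: 0.048
```

move_arm(motion=[0, 0, 0, 0, 0, 0.1, 0.4, 0, 0, 0, 0, 0, 0, 0.4])

```text
time: 16.1
tcp_pos: [0.5265, -0.0919, -0.0173]
ee_rot: [3.141, -0.005, 0.001]
wrist_force: [0.5, 0.9, -2.0]
finger_gap: 0.0482
```

move_arm(motion=[0, 0, 0, -0.1, 0, 0, 0.4, 0, 0, 0, 0, 0, 0, 0.4])

```text
time: 16.3
tcp_pos: [0.5256, -0.0919, -0.0173]
ee_rot: [3.141, -0.005, 0.001]
wrist_force: [0.4, -0.1, -2.6]
finger_gap: 0.0476
```

move_arm(motion=[0, 0, 0, 0, 0, 0, 0.62, 0, 0, 0, 0, 0, 0, 0.65, 0, 0, 0, 0, 0, 0, 0.7, 0, 0, 0, 0, 0, -1, 0.7, 0, 0, 0, 0, 0, -3, 0.7, 0, 0, 0, 0, 0, -4, 0.7, 0, 0, 0, 0, 0, -4, 0.7, 0, 0, 0, 0, 0, -2, 0.7])

```text
time: 17.1
tcp_pos: [0.5233, -0.0907, 0.1277]
ee_rot: [-3.139, -0.001, 0.003]
wrist_force: [-0.5, -0.6, 0.3]
finger_gap: 0.0609
```

```bash
python3 go.py .56 .396 .09 0
python3 - <<'E'
from h import *
im,d=optics.get_image("side"); np.savez("s7.npz",im=im,d=d)
cv2.imwrite("pics/s7c.png",cv2.resize(im[120:200,235:325],None,fx=7,fy=7,interpolation=cv2.INTER_CUBIC))
E
```

```text
t 17.1 pos [ 0.5233 -0.0907  0.1277] rpy deg [-1.7988e+02 -7.0000e-02  1.8000e-01] gap 0.0609 F [-0.51 -0.63  0.33] j [ 0.74  0.24 -0.74  1.75  0.17  1.21 -0.04]
tool shift cm [  3.82 -48.65   3.88]
turn deg [-0.12 -0.07  0.18]
```

View pics/s7c.png

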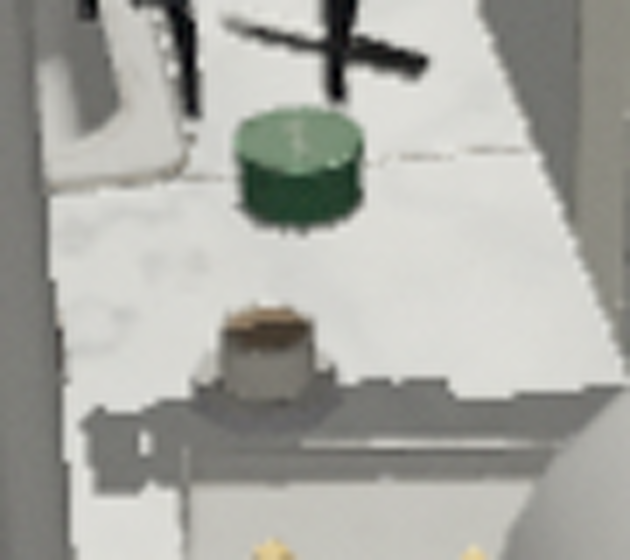

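Side view: the ring stands on the stone with the brown top visible, apparently centred. On to the cork.

move_arm(motion=[0, 0, 0.2, 0.3, -4.5, 0, 0.9, 0, 0, 0, 0.3, -4.5, 0, 0.9, 0, 0, 0, 0.3, -4.5, 0, 0.9, 0, 0, 0, 0.3, -4.5, 0, 0.9, 0, 0, 0, 0.3, -4.5, 0, 0.9, 0, 0, 0, 0.3, -4.5, 0, 0.9, 0, 0, 0, 0.3, -4.5, 0, 0.9, 0, 0, 0, 0.3, -4.5, 0, 0.9, 0, 0, 0, 0.3, -4.5, 0, 0.9, 0, 0, 0, 0.3, -4, 1, 0.9, 0, 0, 0, 0.3, -2, 1, 0.9, 0, 0, 0, 0, 0, 1, 0.9])

```text
time: 18.35
tcp_pos: [0.5633, 0.3902, 0.1091]
ee_rot: [-3.139, -0.015, -0.01]
wrist_force: [-0.8, 0.3, 0.3]
finger_gap: 0.0782
```

```bash
python3 go.py .561 .396 .02 0
python3 - <<'E'
from h import *
np.set_printoptions(precision=1,suppress=True,linewidth=200)
D=[];I=[]
for k in range(5):
    im,d=optics.get_image("side"); d[d==0]=np.nan; D.append(d); I.append(im.astype(float))
d=np.nanmedian(D,0); im=np.mean(I,0); np.savez("s8.npz",im=im,d=np.nan_to_num(d))
w=P("side",d); w[...,2]+=.0008
cv2.imwrite("pics/s8c.png",cv2.resize(im[155:190,250:295].astype('uint8'),None,fx=13,fy=13,interpolation=cv2.INTER_NEAREST))
for v in range(160,184): print(v,[(u,*(w[v,u]*1000).round().astype(int).tolist()) for u in range(269,277,2)])
for v in (168,170,172,174): print(v,[(u,*(w[v,u]*1000).round().astype(int).tolist()) for u in range(261,285)])
g=im.mean(-1)
for v in range(160,183): print(v,g[v,258:288].astype(int))
E
```

```text
t 18.35 pos [0.5633 0.3902 0.1091] rpy deg [-179.86   -0.86   -0.56] gap 0.0782 F [-0.76  0.3   0.31] j [-0.14  0.63 -0.81  1.36  0.47  1.33 -0.97]
tool shift cm [-0.37 -0.55  8.91]
turn deg [-0.14 -0.86 -0.56]
160 [(269, 594, 408, 374), (271, 590, 415, 378), (273, 586, 419, 380), (275, 581, 422, 381)]
161 [(269, 594, 408, 371), (271, 590, 417, 377), (273, 586, 419, 377), (275, 582, 422, 379)]
162 [(269, 594, 410, 370), (271, 590, 414, 372), (273, 586, 419, 374), (275, 582, 421, 375)]
163 [(269, 594, 410, 368), (271, 590, 413, 369), (273, 586, 417, 371), (275, 582, 422, 373)]
164 [(269, 595, 412, 366), (271, 590, 414, 367), (273, 586, 417, 368), (275, 582, 422, 371)]
165 [(269, 595, 414, 364), (271, 590, 415, 364), (273, 586, 418, 365), (275, 582, 422, 368)]
166 [(269, 595, 413, 361), (271, 591, 418, 364), (273, 587, 422, 365), (275, 582, 423, 366)]
167 [(269, 595, 411, 357), (271, 591, 417, 360), (273, 587, 420, 362), (275, 582, 423, 363)]
168 [(269, 595, 411, 354), (271, 590, 413, 355), (273, 586, 419, 358), (275, 583, 425, 362)]
169 [(269, 595, 412, 352), (271, 591, 414, 353), (27
[... 5687 characters left out ...]
5  64  55  48  38]
178 [215 215 215 215 187 126  95 132 139 157 168 118  53  22  19  21  17  19  20  21  21  19  19  20  18  19  20  21  20  21]
179 [215 215 215 215 215 173 116 100 100 124 141 129  90  49  28  21  19  20  20  20  19  20  20  20  20  17  21  20  19  18]
180 [215 215 215 215 215 214 175 148 137 112 103 103 102  87  66  49  32  25  19  22  21  20  20  17  18  21  18  20  20  18]
181 [215 215 215 215 214 214 215 215 203 165 148 138 115 107 129 106  68  36  20  20  20  18  19  20  20  21  21  22  17  20]
182 [215 215 215 215 215 215 215 215 215 215 214 202 167 153 191 170 128  70  24  20  19  19  20  20  20  21  21  19  22  20]<stdin>:6: RuntimeWarning: All-NaN slice encountered
```

View pics/s8c.png

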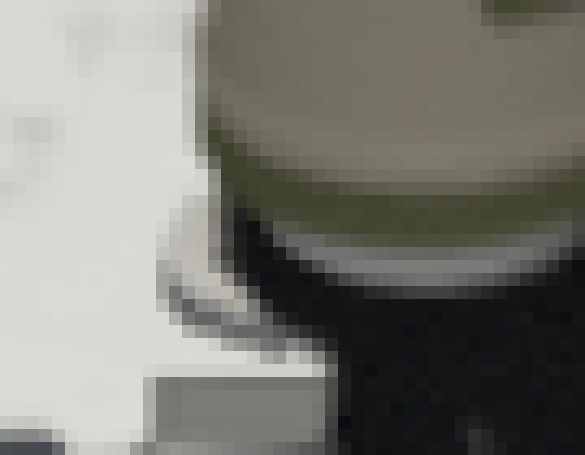

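The arm hides the stone from here, so I'll use the earlier picture (s7) for the ring-on-stone offset.

Run:
```python
from h import *
z=np.load("s7.npz");w=P("side",z['d']);w[...,2]+=.0008; im=z['im']
m=(w[...,2]>.016)&(w[...,2]<.038); m[:160]=0;m[182:]=0;m[:,:258]=0;m[:,290:]=0
for v in range(161,182): 
    u=np.where(m[v])[0]
    print(v,(u.min(),u.max()) if len(u) else None,'z',np.round(np.nanmedian(w[v,270:275,2])*1000,1),'y',np.round(np.nanmedian(w[v,270:275,1])*1000,1),'g',im[v,272].tolist())
print(im[170,260:286].mean(-1).astype(int))
print(ray("side",266,170,.025),ray("side",279,170,.025))
```

```text
161 None z -3.1 y -197.9 g [208, 213, 214]
162 None z -0.2 y -186.1 g [211, 218, 217]
163 None z 40.1 y -114.4 g [204, 211, 214]
164 (np.int64(272), np.int64(275)) z 40.5 y -108.4 g [106, 128, 146]
165 (np.int64(267), np.int64(267)) z 40.2 y -101.0 g [93, 114, 131]
166 (np.int64(268), np.int64(279)) z 40.2 y -95.5 g [48, 59, 70]
167 (np.int64(267), np.int64(267)) z 39.9 y -88.5 g [49, 61, 70]
168 (np.int64(275), np.int64(279)) z 39.7 y -83.3 g [47, 59, 69]
169 (np.int64(274), np.int64(279)) z 40.5 y -75.9 g [59, 70, 77]
170 (np.int64(266), np.int64(279)) z 39.2 y -70.3 g [90, 97, 101]
171 (np.int64(266), np.int64(278)) z 37.4 y -66.0 g [110, 119, 122]
172 (np.int64(266), np.int64(279)) z 33.2 y -68.0 g [115, 123, 126]
173 (np.int64(266), np.int64(279)) z 25.7 y -72.2 g [113, 121, 124]
174 (np.int64(267), np.int64(277)) z 24.1 y -69.1 g [112, 120, 123]
175 (np.int64(266), np.int64(277)) z 21.4 y -66.6 g [114, 122, 123]
176 (np.int64(264), np.int64(275)) z 17.7 y -66.6 g [109, 117, 119]
177 (np.int64(277), np.int64(277)) z 14.4 y -65.3 g [89, 98, 98]
178 None z 12.3 y -62.8 g [91, 95, 96]
179 None z 9.9 y -60.2 g [97, 99, 100]
180 None z 7.4 y -55.7 g [104, 104, 105]
181 None z 3.2 y -56.0 g [108, 109, 110]
[214 214 214 211 192 186 136 104 101  97  96 111  96  96  97  99 106 108
 108  98 171 195 210 215 215 214]
[ 0.54728679 -0.09574592  0.025     ] [ 0.50213419 -0.08721788  0.025     ]
```

move_arm(motion=[0, -0.9, -0.6, -0.3, -0.5, 2, 0.9, 0, 0, 0, 0, 0, 2, 0.9, 0, 0, 0, 0, 0, 2, 0.9, 0, 0, 0, 0, 0, 2, 0.9, 0, 0, 0, 0, 0, 0, 0.9])

```text
time: 19.1
tcp_pos: [0.5668, 0.3842, 0.028]
ee_rot: [3.14, -0.003, -0.012]
wrist_force: [-1.3, 0.2, 0.0]
finger_gap: 0.0781
```

```bash
python3 go.py .561 .396 -.034 0
```

```text
t 19.1 pos [0.5668 0.3842 0.028 ] rpy deg [179.94  -0.2   -0.69] gap 0.0781 F [-1.28  0.16  0.04] j [-0.14  0.71 -0.78  1.42  0.51  1.22 -0.99]
tool shift cm [-0.61 -1.18  6.2 ]
turn deg [ 0.07 -0.2  -0.69]
```

Ring top is at 40 mm, with its centre within about 1–2 mm of the stone's. Now I'll fine-position over the cork.

move_arm(motion=[0, -0.2, -0.7, -0.6, -1.2, 0, 0.9, 0, 0, 0, 0, 0, 0, 0.9])

```text
time: 19.3
tcp_pos: [0.5611, 0.3965, 0.029]
ee_rot: [3.141, 0.0, -0.0]
wrist_force: [-0.6, 0.4, 1.1]
finger_gap: 0.0783
```

move_arm(motion=[0, 0, 0, 0, 0, 1.5, 0.9, 0, 0, 0, 0, 0, 1.5, 0.9, 0, 0, 0, 0, 0, 1, 0.9, 0, 0, 0, 0, 0, 0, 0.9])

```text
time: 19.7
tcp_pos: [0.5618, 0.3973, -0.0126]
ee_rot: [-3.141, -0.002, 0.0]
wrist_force: [-0.1, 0.1, -1.5]
finger_gap: 0.079
```

```bash
python3 go.py .561 .396 -.034 0
```

```text
t 19.7 pos [ 0.5618  0.3973 -0.0126] rpy deg [-1.7997e+02 -1.2000e-01  1.0000e-02] gap 0.079 F [-0.11  0.15 -1.51] j [-0.17  0.76 -0.76  1.44  0.54  1.16 -1.01]
tool shift cm [-0.09  0.14  2.14]
turn deg [-0.03 -0.12  0.01]
```

move_arm(motion=[0, 0, 0, -0.1, 0.1, 1, 0.9, 0, 0, 0, 0, 0, 0.5, 0.9, 0, 0, 0, 0, 0, 0.3, 0.9, 0, 0, 0, 0, 0, 0, 0.9])

```text
time: 20.1
tcp_pos: [0.5608, 0.396, -0.0324]
ee_rot: [-3.141, -0.002, -0.0]
wrist_force: [-0.8, -0.6, 0.3]
finger_gap: 0.0784
```

move_arm(motion=[0, 0, 0, 0, 0, 0.2, 0.9, 0, 0, 0, 0, 0, 0.1, 0.9, 0, 0, 0, 0, 0, 0, 0.9])

```text
time: 20.4
tcp_pos: [0.5613, 0.3963, -0.0349]
ee_rot: [-3.141, -0.003, -0.0]
wrist_force: [0.0, -0.1, 0.2]
finger_gap: 0.0782
```

move_arm(motion=[0, 0, 0, 0, 0, 0, 0.75, 0, 0, 0, 0, 0, 0, 0.68, 0, 0, 0, 0, 0, 0, 0.6, 0, 0, 0, 0, 0, 0, 0.6, 0, 0, 0, 0, 0, 0, 0.6], squeeze=10)

```text
time: 20.9
tcp_pos: [0.5616, 0.3966, -0.0343]
ee_rot: [-3.14, -0.003, -0.0]
wrist_force: [-0.3, 0.1, -0.4]
finger_gap: 0.0584
```

move_arm(motion=[0, 0, 0, 0, 0, 0, 0.6, 0, 0, 0, 0, 0, 0, 0.6])

```text
time: 21.1
tcp_pos: [0.5616, 0.3965, -0.0343]
ee_rot: [-3.14, -0.003, -0.0]
wrist_force: [0.7, 0.7, -0.7]
finger_gap: 0.0585
```

Run:
```python
from h import *
im,d=optics.get_image("side")
cv2.imwrite("pics/s9c.png",cv2.resize(im[220:300,245:335],None,fx=7,fy=7,interpolation=cv2.INTER_CUBIC))
```

```text
(no output)
```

View pics/s9c.png

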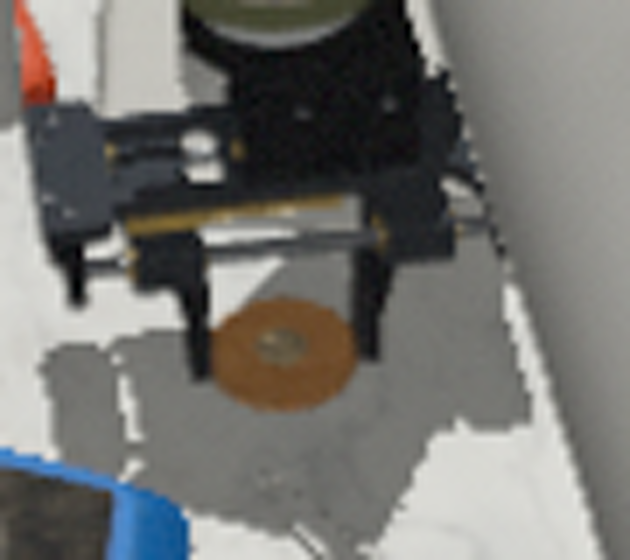

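The picture shows the cork between the fingers, disc centre at about (285,271) and on the finger line. I'll lift and carry it.

move_arm(motion=[0, 0, 0, 0, 0, -1, 0.6, 0, 0, 0, 0, 0, -3, 0.6, 0, 0, 0, 0, 0, -4, 0.6, 0, 0, 0, 0, 0, -4, 0.6, 0, 0, 0, 0, 1, -2, 0.6, 0, 0, 0, -0.3, 4, 0, 0.6, 0, 0, 0, -0.3, 4, 0, 0.6, 0, 0, 0, -0.3, 4, 0, 0.6, 0, 0, 0, -0.3, 4, 0, 0.6, 0, 0, 0, -0.3, 4, 0, 0.6, 0, 0, 0, -0.3, 4, 0, 0.6, 0, 0, 0, -0.3, 4, 0, 0.6])

```text
time: 22.35
tcp_pos: [0.5362, 0.0988, 0.1129]
ee_rot: [-3.14, -0.003, 0.008]
wrist_force: [-0.1, -0.1, 0.1]
finger_gap: 0.058
```

```bash
python3 go.py .5254 -.0915 .07 0
```

```text
t 22.35 pos [0.5362 0.0988 0.1129] rpy deg [-1.7988e+02 -1.5000e-01  4.4000e-01] gap 0.058 F [-0.1  -0.1   0.07] j [ 0.47  0.32 -0.87  1.73  0.26  1.2  -0.45]
tool shift cm [-1.24 19.03  4.25]
turn deg [-0.12 -0.15  0.44]
```

move_arm(motion=[0, 0, 0.4, -0.2, 4, 0, 0.6, 0, 0, 0, -0.2, 4, 0, 0.6, 0, 0, 0, -0.2, 4, 0, 0.6, 0, 0, 0, -0.1, 3, 0, 0.6, 0, 0, 0, 0, 0, 1, 0.6, 0, 0, 0, 0, 0, 0, 0.6])

```text
time: 22.95
tcp_pos: [0.5247, -0.0689, 0.1024]
ee_rot: [3.137, -0.001, -0.013]
wrist_force: [-0.5, 0.8, -0.3]
finger_gap: 0.058
```

```bash
python3 go.py .5254 -.0915 .05 0
```

```text
t 22.95 pos [ 0.5247 -0.0689  0.1024] rpy deg [ 1.7976e+02 -9.0000e-02 -7.7000e-01] gap 0.058 F [-0.47  0.83 -0.33] j [ 0.74  0.28 -0.79  1.79  0.22  1.17 -0.14]
tool shift cm [0.09 2.23 5.25]
turn deg [ 0.24 -0.08 -0.77]
```

move_arm(motion=[0.2, -0.1, -0.8, 0.1, 2.2, 1.5, 0.6, 0, 0, 0, 0, 0, 2, 0.6, 0, 0, 0, 0, 0, 1, 0.6, 0, 0, 0, 0, 0, 0, 0.6])

```text
time: 23.35
tcp_pos: [0.5258, -0.0881, 0.0573]
ee_rot: [3.141, -0.001, 0.006]
wrist_force: [0.4, 0.1, -0.3]
finger_gap: 0.0585
```

```bash
python3 go.py .5254 -.0915 .008 0
python3 - <<'E'
from h import *
im,d=optics.get_image("side"); np.savez("s10.npz",im=im,d=d)
cv2.imwrite("pics/s10c.png",cv2.resize(im[120:200,235:325],None,fx=7,fy=7,interpolation=cv2.INTER_CUBIC))
w=P("side",d);w[...,2]+=.0008
b,g,r=[im[...,k].astype(int) for k in range(3)]
m=((r-b)>50)&(w[...,2]>.04)
v,u=np.where(m&(np.arange(560)>255)&(np.arange(560)<290)); print('cork px',u.min(),u.max(),v.min(),v.max(),u.mean(),v.mean())
for k in range(v.min(),v.max()+1): print(k,np.round(np.nanmedian(w[k,270:275],0)*1000,0))
E
```

```text
t 23.35 pos [ 0.5258 -0.0881  0.0573] rpy deg [ 1.7998e+02 -5.0000e-02  3.3000e-01] gap 0.0585 F [ 0.38  0.14 -0.27] j [ 0.74  0.34 -0.77  1.82  0.26  1.09 -0.11]
tool shift cm [-0.05  0.34  4.93]
turn deg [ 0.02 -0.05  0.33]
cork px 256 280 130 199 270.7096774193548 149.49193548387098
130 [525. -65. 196.]
131 [525. -63. 195.]
132 [ 482. -418.   -2.]
133 [ 482. -412.   -2.]
134 [ 484. -396.    2.]
135 [526. -59. 182.]
136 [527. -54. 181.]
137 [ 496. -304.   39.]
138 [ 497. -301.   36.]
139 [ 497. -294.   36.]
140 [ 498. -283.   37.]
141 [ 500. -280.   35.]
142 [ 501. -272.   36.]
143 [ 502. -263.   37.]
144 [ 503. -256.   36.]
145 [ 502. -262.   29.]
146 [ 502. -262.   24.]
147 [ 502. -266.   18.]
148 [ 502. -267.   13.]
149 [ 521. -114.   98.]
150 [ 522. -106.   98.]
151 [523. -96.  99.]
152 [524. -90. 100.]
153 [526. -82. 100.]
154 [526. -77.  99.]
155 [527. -74.  97.]
156 [528. -66.  98.]
157 [529. -59.  98.]
158 [528. -59.  95.]
159 [ 510. -207.    1.]
160 [ 511. -204.   -2.]
161 [ 513. -195.   -2.]
162 [ 514. -185.    1.]
163 [ 522. -116.   40.]
164 [ 524. -108.   40.]
165 [ 524. -104.   39.]
166 [525. -99.  38.]
167 [527. -87.  42.]
168 [528. -79.  42.]
169 [529. -75.  41.]
170 [529. -70.  40.]
171 [529. -70.  36.]
172 [529. -70.  32.]
173 [530. -73.  26.]
174 [530. -68.  24.]
175 [529. -69.  21.]
176 [530. -68.  16.]
177 [531. -67.  13.]
178 [531. -60.  14.]
179 [532. -57.  11.]
180 [532. -59.   6.]
181 [533. -53.   5.]
182 [533. -52.   1.]
183 [534. -49.  -1.]
184 [538. -13.  20.]
185 [538. -13.  17.]
186 [539. -12.  14.]
187 [538. -12.   8.]
188 [538. -13.   4.]
189 [539.  -6.   3.]
190 [540.  -4.   2.]
191 [541.   7.   6.]
192 [541.   8.   2.]
193 [543.  14.   1.]
194 [543.  22.   4.]
195 [544.  25.   1.]
196 [545.  31.   1.]
197 [548.  38.   2.]
198 [552.  89.  34.]
199 [554.  91.  33.]
```

View pics/s10c.png

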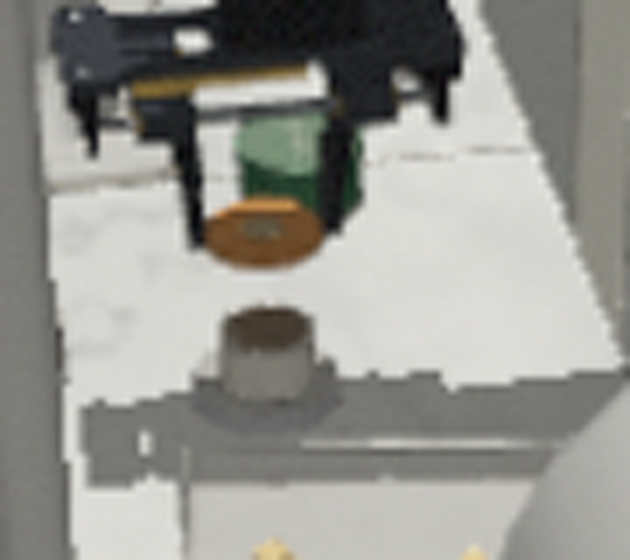

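The picture shows the cork level above the ring, with its centre on the TCP. Lowering.

move_arm(motion=[0, 0, 0.3, -0.1, 0.4, 1.5, 0.6, 0, 0, 0, 0, 0, 1.5, 0.6, 0, 0, 0, 0, 0, 1, 0.6, 0, 0, 0, 0, 0, 0, 0.6])

```text
time: 23.8
tcp_pos: [0.5263, -0.0907, 0.0163]
ee_rot: [3.141, -0.004, 0.003]
wrist_force: [0.7, 0.7, -0.5]
finger_gap: 0.0579
```

```bash
python3 go.py .5256 -.092 .0065 0
```

```text
t 23.8 pos [ 0.5263 -0.0907  0.0163] rpy deg [ 1.7995e+02 -2.2000e-01  1.6000e-01] gap 0.0579 F [ 0.71  0.74 -0.51] j [ 0.72  0.39 -0.74  1.86  0.31  1.01 -0.15]
tool shift cm [-0.08  0.13  0.98]
turn deg [ 0.05 -0.22  0.16]
```

move_arm(motion=[0, -0.2, 0.2, -0.1, 0.1, 0.4, 0.6, 0, 0, 0, 0, 0, 0.3, 0.6, 0, 0, 0, 0, 0, 0.2, 0.6, 0, 0, 0, 0, 0, 0, 0.6])

```text
time: 24.2
tcp_pos: [0.5256, -0.0915, 0.0068]
ee_rot: [3.141, -0.0, -0.001]
wrist_force: [-0.5, -0.1, -0.1]
finger_gap: 0.0581
```

move_arm(motion=[0, 0, 0, 0, 0, 0.1, 0.6, 0, 0, 0, 0, 0, 0, 0.6])

```text
time: 24.4
tcp_pos: [0.526, -0.0916, 0.0062]
ee_rot: [3.141, -0.001, -0.001]
wrist_force: [0.5, 1.0, -1.3]
finger_gap: 0.0584
```

move_arm(motion=[0, 0, 0, 0, 0, 0, 0.72, 0, 0, 0, 0, 0, 0, 0.8, 0, 0, 0, 0, 0, 0, 0.85, 0, 0, 0, 0, 0, -0.5, 0.85, 0, 0, 0, 0, 0, -2, 0.85, 0, 0, 0, 0, 0, -4, 0.85, 0, 0, 0, 0, 0, -3, 0.85, 0, 0, 0, 0, 0, 0, 0.85])

```text
time: 25.2
tcp_pos: [0.5255, -0.0909, 0.1056]
ee_rot: [-3.142, -0.0, 0.0]
wrist_force: [0.1, -0.0, -0.1]
finger_gap: 0.0741
```

```bash
python3 go.py .548 .0905 .08 90
python3 - <<'E'
from h import *
im,d=optics.get_image("side"); np.savez("s11.npz",im=im,d=d)
cv2.imwrite("pics/s11c.png",cv2.resize(im[120:200,235:325],None,fx=7,fy=7,interpolation=cv2.INTER_CUBIC))
w=P("side",d);w[...,2]+=.0008
for k in range(158,183): print(k,np.round(np.nanmedian(w[k,270:275],0)*1000,0).tolist(),end=' ')
m=(w[...,2]>.041)&(w[...,2]<.055);m[:155]=0;m[175:]=0;m[:,:258]=0;m[:,290:]=0
for k in range(160,172): u=np.where(m[k])[0]; print(k,u.min() if len(u) else 0,u.max() if len(u) else 0)
E
```

```text
t 25.2 pos [ 0.5255 -0.0909  0.1056] rpy deg [-1.8e+02 -1.0e-02  0.0e+00] gap 0.0741 F [ 0.07 -0.   -0.14] j [ 0.77  0.28 -0.79  1.77  0.21  1.18 -0.08]
tool shift cm [  2.25 -18.14   2.56]
turn deg [ 1.e-02 -1.e-02 -9.e+01]
158 [510.0, -213.0, 1.0] 159 [512.0, -207.0, 0.0] 160 [512.0, -202.0, -1.0] 161 [522.0, -117.0, 47.0] 162 [523.0, -113.0, 46.0] 163 [524.0, -105.0, 47.0] 164 [526.0, -96.0, 48.0] 165 [527.0, -88.0, 48.0] 166 [527.0, -86.0, 46.0] 167 [527.0, -80.0, 45.0] 168 [529.0, -72.0, 48.0] 169 [530.0, -64.0, 48.0] 170 [530.0, -60.0, 47.0] 171 [530.0, -67.0, 37.0] 172 [530.0, -69.0, 32.0] 173 [529.0, -66.0, 30.0] 174 [529.0, -67.0, 24.0] 175 [530.0, -69.0, 20.0] 176 [530.0, -69.0, 16.0] 177 [531.0, -71.0, 11.0] 178 [531.0, -63.0, 11.0] 179 [532.0, -59.0, 11.0] 180 [533.0, -53.0, 10.0] 181 [532.0, -56.0, 3.0] 182 [533.0, -54.0, -0.0] 160 0 0
161 268 277
162 266 279
163 265 280
164 264 280
165 264 280
166 264 280
167 264 280
168 265 279
169 266 278
170 268 274
171 272 272
```

View pics/s11c.png

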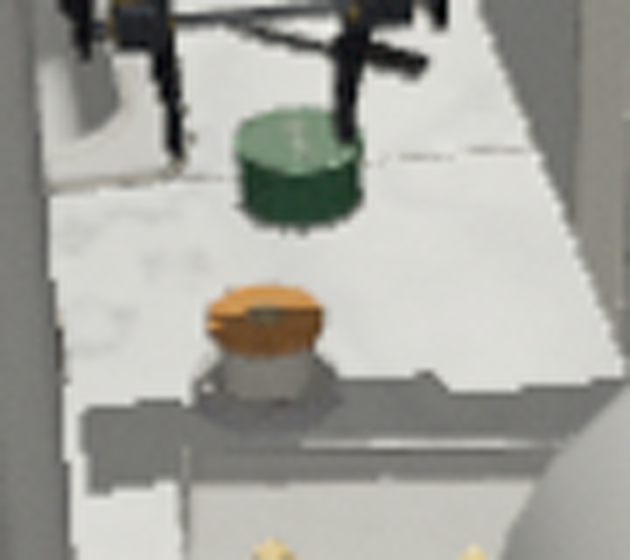

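The picture shows the cork on the ring at z≈47 mm, centred within about 2 mm. Now I'll turn the jaws to world y for the weights.

move_arm(motion=[0, 0, -8.5, 0, 0, 0, 0.55, 0, 0, -8.5, 0, 0, 0, 0.55, 0, 0, -8.5, 0, 0, 0, 0.55, 0, 0, -8.5, 0, 0, 0, 0.55, 0, 0, -8.5, 0, 0, 0, 0.55, 0, 0, -8.5, 0, 0, 0, 0.55, 0, 0, -8.5, 0, 0, 0, 0.55, 0, 0, -8.5, 0, 0, 0, 0.55, 0, 0, -8.5, 0, 0, 0, 0.55, 0, 0, -8.5, 0, 0, 0, 0.55, 0, 0, -5, 0, 0, 0, 0.55, 0, 0, 0, 0, 0, 0, 0.55])

```text
time: 26.45
tcp_pos: [0.5171, -0.0901, 0.0924]
ee_rot: [-3.125, -0.005, 1.598]
wrist_force: [-0.7, 0.3, -0.2]
finger_gap: 0.0476
```

```bash
python3 go.py .548 .0905 .03 90
```

```text
t 26.45 pos [ 0.5171 -0.0901  0.0924] rpy deg [-179.08   -0.29   91.57] gap 0.0476 F [-0.69  0.33 -0.21] j [ 0.97  0.38 -1.05  1.78  0.35  1.2   1.42]
tool shift cm [17.94  3.68  6.27]
turn deg [-0.93 -0.27  1.57]
```

move_arm(motion=[-0.9, -0.3, 1.6, 3, 0.6, 0, 0.55, 0, 0, 0, 4, 0.7, 0, 0.55, 0, 0, 0, 4, 0.7, 0, 0.55, 0, 0, 0, 4, 0.7, 0, 0.55, 0, 0, 0, 2, 0.6, 1, 0.55, 0, 0, 0, 0, 0, 1.5, 0.55, 0, 0, 0, 0, 0, 0, 0.55])

```text
time: 27.15
tcp_pos: [0.549, 0.0837, 0.0615]
ee_rot: [-3.136, -0.0, 1.544]
wrist_force: [0.1, 0.0, -0.3]
finger_gap: 0.0479
```

```bash
python3 go.py .548 .0905 .02 90
```

```text
t 27.15 pos [0.549  0.0837 0.0615] rpy deg [-1.7968e+02 -1.0000e-02  8.8470e+01] gap 0.0479 F [ 0.11  0.04 -0.29] j [ 0.59  0.48 -1.02  1.75  0.44  1.17  0.99]
tool shift cm [ 0.67 -0.09  4.15]
turn deg [-0.32 -0.01 -1.53]
```

move_arm(motion=[-0.3, 0, -1.5, 0.7, -0.1, 1.5, 0.55, 0, 0, 0, 0, 0, 2, 0.55, 0, 0, 0, 0, 0, 0, 0.55])

```text
time: 27.45
tcp_pos: [0.5475, 0.0871, 0.025]
ee_rot: [-3.14, 0.001, 1.563]
wrist_force: [-0.3, -1.4, 0.2]
finger_gap: 0.0476
```

```bash
python3 go.py .548 .0905 -.03 90;  python3 - <<'E'
from h import *
im,d=optics.get_image("side"); cv2.imwrite("pics/s12c.png",cv2.resize(im[150:240,235:325],None,fx=6.5,fy=6.5,interpolation=cv2.INTER_CUBIC))
E
```

```text
t 27.45 pos [0.5475 0.0871 0.025 ] rpy deg [-1.7989e+02  8.0000e-02  8.9570e+01] gap 0.0476 F [-0.3  -1.38  0.23] j [ 0.56  0.53 -0.99  1.78  0.49  1.11  0.97]
tool shift cm [0.35 0.05 5.5 ]
turn deg [-0.11  0.08 -0.43]
```

View pics/s12c.png

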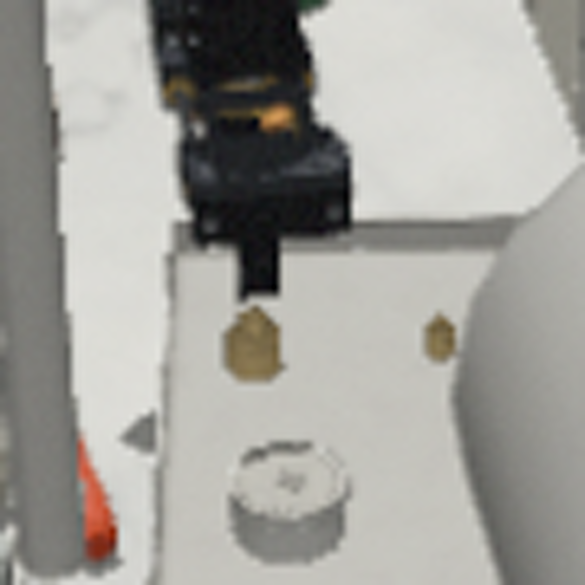

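The picture shows the front finger over the large weight at (274,204), lined up in x. Descending.

move_arm(motion=[0, 0, -0.4, 0.3, 0, 1.5, 0.55, 0, 0, 0, 0, 0, 1, 0.55, 0, 0, 0, 0, 0, 0.5, 0.55, 0, 0, 0, 0, 0, 0, 0.55])

```text
time: 27.9
tcp_pos: [0.5498, 0.0886, -0.0038]
ee_rot: [3.14, 0.002, 1.566]
wrist_force: [-0.7, -0.1, 0.0]
finger_gap: 0.0479
```

```bash
python3 go.py .548 .0905 -.030 90
```

```text
t 27.9 pos [ 0.5498  0.0886 -0.0038] rpy deg [1.7989e+02 9.0000e-02 8.9750e+01] gap 0.0479 F [-0.7  -0.08  0.05] j [ 0.54  0.56 -0.96  1.8   0.53  1.06  0.94]
tool shift cm [ 0.2  -0.18  2.62]
turn deg [ 0.11  0.09 -0.25]
```

move_arm(motion=[0, 0, -0.2, 0.2, -0.2, 1, 0.55, 0, 0, 0, 0, 0, 0.8, 0.55, 0, 0, 0, 0, 0, 0.5, 0.55, 0, 0, 0, 0, 0, 0.2, 0.55, 0, 0, 0, 0, 0, 0, 0.55])

```text
time: 28.4
tcp_pos: [0.5478, 0.0909, -0.0306]
ee_rot: [3.139, 0.002, 1.57]
wrist_force: [-0.3, -0.7, -0.1]
finger_gap: 0.0476
```

move_arm(motion=[0, 0, 0, 0, 0, 0, 0.4, 0, 0, 0, 0, 0, 0, 0.3, 0, 0, 0, 0, 0, 0, 0.2, 0, 0, 0, 0, 0, 0, 0.2, 0, 0, 0, 0, 0, 0, 0.2], squeeze=8)

```text
time: 28.9
tcp_pos: [0.5483, 0.0908, -0.03]
ee_rot: [3.138, 0.002, 1.57]
wrist_force: [0.2, 0.3, -1.4]
finger_gap: 0.0293
```

Gap 29.3 mm confirms the large weight. I'll grip and carry it.

move_arm(motion=[0, 0, 0, 0, 0, 0, 0.2, 0, 0, 0, 0, 0, -1, 0.2, 0, 0, 0, 0, 0, -3, 0.2, 0, 0, 0, 0, 0, -4, 0.2, 0, 0, 0, 0, 0, -3, 0.2, 0, 0, 0, -2, -0.2, -1, 0.2, 0, 0, 0, -4, -0.5, 0, 0.2, 0, 0, 0, -4, -0.5, 0, 0.2, 0, 0, 0, -4, -0.5, 0, 0.2, 0, 0, 0, -3, -0.4, 0, 0.2, 0, 0, 0, 0, 0, 0, 0.2], squeeze=25)

```text
time: 30.0
tcp_pos: [0.5256, -0.0822, 0.1008]
ee_rot: [3.137, 0.002, 1.577]
wrist_force: [-0.3, 0.2, -2.3]
finger_gap: 0.0288
```

```bash
python3 go.py .5254 -.0915 .06 90
```

```text
t 30.0 pos [ 0.5256 -0.0822  0.1008] rpy deg [1.7974e+02 1.3000e-01 9.0380e+01] gap 0.0288 F [-0.26  0.25 -2.33] j [ 0.96  0.37 -1.06  1.77  0.35  1.2   1.39]
tool shift cm [-0.92 -0.05  4.08]
turn deg [0.26 0.13 0.38]
```

move_arm(motion=[0.3, 0.1, 0.4, -0.9, 0, 1.5, 0.2, 0, 0, 0, 0, 0, 1.5, 0.2, 0, 0, 0, 0, 0, 0.5, 0.2, 0, 0, 0, 0, 0, 0, 0.2])

```text
time: 30.4
tcp_pos: [0.5254, -0.0901, 0.063]
ee_rot: [-3.14, -0.0, 1.571]
wrist_force: [-0.3, -0.9, -0.3]
finger_gap: 0.029
```

```bash
python3 go.py .5254 -.0915 .018 90
python3 - <<'E'
from h import *
im,d=optics.get_image("side"); cv2.imwrite("pics/s13c.png",cv2.resize(im[110:200,235:325],None,fx=6.5,fy=6.5,interpolation=cv2.INTER_CUBIC)); np.savez("s13.npz",im=im,d=d)
w=P("side",d);w[...,2]+=.0008
for k in range(140,184): print(k,np.round(np.nanmedian(w[k,271:274],0)*1000,0).tolist(),im[k,272].tolist(),end=' ')
E
```

```text
t 30.4 pos [ 0.5254 -0.0901  0.063 ] rpy deg [-1.7991e+02 -1.0000e-02  9.0030e+01] gap 0.029 F [-0.29 -0.9  -0.25] j [ 0.94  0.42 -1.02  1.81  0.39  1.14  1.36]
tool shift cm [-0.14  0.01  4.5 ]
turn deg [-0.09 -0.01  0.03]
140 [534.0, 3.0, 198.0] [19, 20, 22] 141 [533.0, -3.0, 191.0] [7, 14, 6] 142 [534.0, -2.0, 188.0] [26, 22, 26] 143 [534.0, -3.0, 185.0] [19, 18, 17] 144 [534.0, -4.0, 180.0] [24, 22, 22] 145 [534.0, -3.0, 177.0] [25, 24, 22] 146 [534.0, -3.0, 173.0] [21, 21, 18] 147 [527.0, -66.0, 133.0] [20, 17, 16] 148 [527.0, -64.0, 130.0] [26, 25, 25] 149 [527.0, -66.0, 125.0] [21, 19, 19] 150 [527.0, -65.0, 122.0] [22, 22, 25] 151 [528.0, -70.0, 116.0] [20, 21, 20] 152 [528.0, -64.0, 115.0] [22, 21, 19] 153 [527.0, -68.0, 109.0] [20, 20, 20] 154 [528.0, -65.0, 107.0] [54, 63, 68] 155 [527.0, -75.0, 97.0] [144, 155, 160] 156 [507.0, -235.0, -3.0] [207, 211, 212] 157 [509.0, -221.0, 0.0] [207, 213, 212] 158 [510.0, -215.0, -1.0] [208, 213, 214] 159 [511.0, -209.0, -1.0] [203, 207, 208] 160 [513.0, -197.0, 2.0] [165, 174, 180] 161 [522.0, -121.0, 45.0] [42, 74, 107] 162 [523.0, 
[... 159 characters left out ...]
0, 43.0] [46, 70, 93] 167 [527.0, -77.0, 47.0] [38, 73, 106] 168 [529.0, -72.0, 47.0] [42, 72, 107] 169 [529.0, -64.0, 48.0] [39, 68, 99] 170 [530.0, -62.0, 45.0] [58, 82, 109] 171 [529.0, -63.0, 41.0] [100, 110, 119] 172 [530.0, -68.0, 33.0] [116, 124, 126] 173 [530.0, -68.0, 28.0] [113, 122, 124] 174 [530.0, -66.0, 25.0] [112, 119, 122] 175 [530.0, -72.0, 17.0] [112, 121, 121] 176 [531.0, -61.0, 21.0] [108, 116, 117] 177 [530.0, -69.0, 12.0] [94, 100, 101] 178 [531.0, -63.0, 11.0] [94, 98, 98] 179 [532.0, -58.0, 11.0] [94, 95, 96] 180 [532.0, -53.0, 10.0] [103, 103, 103] 181 [532.0, -55.0, 4.0] [107, 108, 108] 182 [532.0, -55.0, 1.0] [115, 119, 118] 183 [533.0, -52.0, -3.0] [113, 116, 117]
```

View pics/s13c.png

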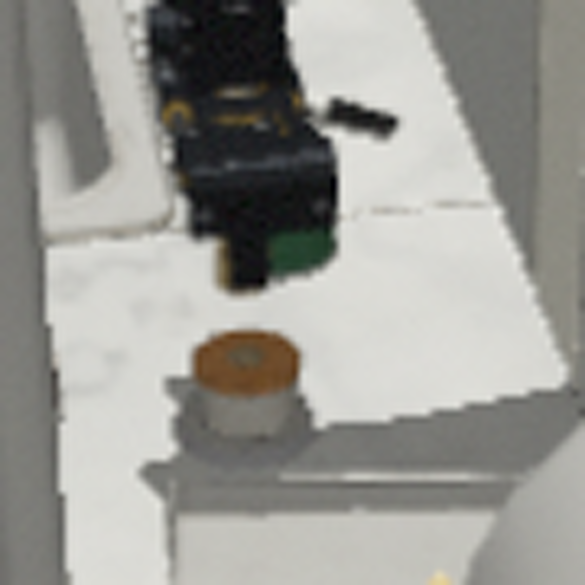

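Run:
```python
from h import *
for x in (.5254,.528,.523): print(x,pix("side",(x,-.0901,.108)),pix("side",(x,-.0915,.046)))
im=np.load("s13.npz")['im']; 
for v in range(146,156): print(v,[tuple(im[v,u]) for u in range(266,280)])
```

```text
0.5254 [271.62095969 149.6996514 ] [272.11987799 164.93716247]
0.528 [270.8697347  149.77242232] [271.38546154 165.01074443]
0.523 [272.31418056 149.63249933] [272.79759289 164.86926149]
146 [(np.uint8(104), np.uint8(107), np.uint8(106)), (np.uint8(104), np.uint8(107), np.uint8(107)), (np.uint8(71), np.uint8(81), np.uint8(85)), (np.uint8(39), np.uint8(48), np.uint8(51)), (np.uint8(22), np.uint8(27), np.uint8(26)), (np.uint8(24), np.uint8(19), np.uint8(20)), (np.uint8(21), np.uint8(21), np.uint8(18)), (np.uint8(27), np.uint8(22), np.uint8(22)), (np.uint8(22), np.uint8(22), np.uint8(20)), (np.uint8(21), np.uint8(22), np.uint8(19)), (np.uint8(30), np.uint8(37), np.uint8(24)), (np.uint8(36), np.uint8(48), np.uint8(30)), (np.uint8(42), np.uint8(61), np.uint8(35)), (np.uint8(44), np.uint8(62), np.uint8(37))]
147 [(np.uint8(176), np.uint8(181), np.uint8(180)), (np.uint8(178), np.uint8(183), np.uint8(183)), (np.uint8(131), np.uint8(147), np.uint8(152)), (np.uint8(67), np.uint8(87), np.uint8(95)), (np.uint8(30), np.uint8(35), np.uint8(37)), (np.uint8(22), np.uint8(21), np.uint8(18)), (np.uint
[... 4751 characters left out ...]
(209), np.uint8(214), np.uint8(213))]
155 [(np.uint8(209), np.uint8(215), np.uint8(214)), (np.uint8(209), np.uint8(214), np.uint8(214)), (np.uint8(207), np.uint8(213), np.uint8(213)), (np.uint8(193), np.uint8(199), np.uint8(202)), (np.uint8(155), np.uint8(163), np.uint8(165)), (np.uint8(141), np.uint8(151), np.uint8(157)), (np.uint8(144), np.uint8(155), np.uint8(160)), (np.uint8(160), np.uint8(173), np.uint8(177)), (np.uint8(164), np.uint8(175), np.uint8(178)), (np.uint8(197), np.uint8(203), np.uint8(203)), (np.uint8(207), np.uint8(210), np.uint8(211)), (np.uint8(205), np.uint8(210), np.uint8(210)), (np.uint8(206), np.uint8(211), np.uint8(211)), (np.uint8(208), np.uint8(211), np.uint8(212))]
```

Weight centre at u≈272.1 against the cork's 272.0: lined up. Lowering.

move_arm(motion=[0, 0, 0, -0.1, 0, 1.5, 0.2, 0, 0, 0, 0, 0, 1.5, 0.2, 0, 0, 0, 0, 0, 0.7, 0.2, 0, 0, 0, 0, 0, 0, 0.2])

```text
time: 30.85
tcp_pos: [0.5256, -0.0889, 0.0231]
ee_rot: [-3.14, -0.001, 1.575]
wrist_force: [-0.2, -0.3, -1.8]
finger_gap: 0.0288
```

```bash
python3 go.py .5254 -.0912 .0165 90
```

```text
t 30.85 pos [ 0.5256 -0.0889  0.0231] rpy deg [-1.7993e+02 -5.0000e-02  9.0230e+01] gap 0.0288 F [-0.23 -0.28 -1.76] j [ 0.91  0.47 -0.99  1.84  0.45  1.07  1.32]
tool shift cm [-0.23 -0.02  0.66]
turn deg [-0.07 -0.05  0.23]
```

move_arm(motion=[0, 0, 0.2, -0.2, 0, 0.3, 0.2, 0, 0, 0, 0, 0, 0.2, 0.2, 0, 0, 0, 0, 0, 0, 0.2])

```text
time: 31.15
tcp_pos: [0.5259, -0.0909, 0.0179]
ee_rot: [-3.141, -0.001, 1.571]
wrist_force: [1.0, 0.3, -2.4]
finger_gap: 0.0289
```

move_arm(motion=[0, 0, 0, 0, 0, 0.1, 0.2, 0, 0, 0, 0, 0, 0.1, 0.2, 0, 0, 0, 0, 0, 0, 0.2])

```text
time: 31.45
tcp_pos: [0.5265, -0.0911, 0.0164]
ee_rot: [3.141, -0.001, 1.571]
wrist_force: [-0.4, -0.8, -1.8]
finger_gap: 0.0292
```

move_arm(motion=[0, 0, 0, 0, -0.1, 0.1, 0.2, 0, 0, 0, 0, 0, 0, 0.2])

```text
time: 31.65
tcp_pos: [0.5255, -0.0912, 0.0155]
ee_rot: [3.141, -0.0, 1.571]
wrist_force: [0.2, -1.0, -1.8]
finger_gap: 0.0288
```

move_arm(motion=[0, 0, 0, 0, 0, 0.1, 0.2, 0, 0, 0, 0, 0, 0, 0.2])

```text
time: 31.85
tcp_pos: [0.5257, -0.0912, 0.0146]
ee_rot: [3.141, -0.0, 1.571]
wrist_force: [-0.5, -0.0, -2.1]
finger_gap: 0.029
```

move_arm(motion=[0, 0, 0, 0, 0, 0.1, 0.2, 0, 0, 0, 0, 0, 0, 0.2])

```text
time: 32.05
tcp_pos: [0.5264, -0.0912, 0.0148]
ee_rot: [3.14, 0.0, 1.571]
wrist_force: [0.8, -0.4, -2.1]
finger_gap: 0.0287
```

move_arm(motion=[0, 0, 0, 0, -0.1, 0, 0.2, 0, 0, 0, 0, 0, 0, 0.2])

```text
time: 32.25
tcp_pos: [0.5252, -0.0911, 0.0146]
ee_rot: [3.14, 0.0, 1.571]
wrist_force: [-0.5, -0.0, -0.5]
finger_gap: 0.0291
```

move_arm(motion=[0, 0, 0, 0, 0, 0, 0.38, 0, 0, 0, 0, 0, 0, 0.45, 0, 0, 0, 0, 0, 0, 0.55, 0, 0, 0, 0, 0, -1, 0.55, 0, 0, 0, 0, 0, -3, 0.55, 0, 0, 0, 0, 0, -4, 0.55, 0, 0, 0, 0, 0, -2, 0.55, 0, 0, 0, 0, 0, 0, 0.55])

```text
time: 33.05
tcp_pos: [0.5251, -0.0901, 0.1204]
ee_rot: [3.14, -0.001, 1.573]
wrist_force: [1.0, 0.5, -0.5]
finger_gap: 0.0475
```

```bash
python3 go.py .5495 .2197 .07 90
python3 - <<'E'
from h import *
im,d=optics.get_image("side"); cv2.imwrite("pics/s14c.png",cv2.resize(im[110:200,235:325],None,fx=6.5,fy=6.5,interpolation=cv2.INTER_CUBIC)); np.savez("s14.npz",im=im,d=d)
w=P("side",d);w[...,2]+=.0008
for k in range(148,184): print(k,np.round(np.nanmedian(w[k,271:274],0)*1000,0).tolist(),end=' ')
E
```

```text
t 33.05 pos [ 0.5251 -0.0901  0.1204] rpy deg [ 1.7989e+02 -5.0000e-02  9.0100e+01] gap 0.0475 F [ 1.01  0.5  -0.54] j [ 0.99  0.35 -1.07  1.75  0.32  1.23  1.41]
tool shift cm [30.97  2.48  5.08]
turn deg [ 0.11 -0.05  0.1 ]
148 [503.0, -262.0, 15.0] 149 [503.0, -258.0, 13.0] 150 [503.0, -261.0, 6.0] 151 [503.0, -259.0, 4.0] 152 [503.0, -261.0, -2.0] 153 [504.0, -252.0, -0.0] 154 [506.0, -246.0, -1.0] 155 [507.0, -236.0, 1.0] 156 [524.0, -99.0, 79.0] 157 [525.0, -91.0, 80.0] 158 [526.0, -86.0, 78.0] 159 [526.0, -90.0, 72.0] 160 [526.0, -89.0, 69.0] 161 [526.0, -84.0, 67.0] 162 [527.0, -76.0, 69.0] 163 [527.0, -80.0, 63.0] 164 [528.0, -77.0, 60.0] 165 [527.0, -77.0, 56.0] 166 [527.0, -79.0, 50.0] 167 [528.0, -76.0, 48.0] 168 [529.0, -67.0, 49.0] 169 [530.0, -66.0, 46.0] 170 [529.0, -63.0, 44.0] 171 [529.0, -68.0, 37.0] 172 [531.0, -69.0, 32.0] 173 [529.0, -72.0, 26.0] 174 [529.0, -71.0, 23.0] 175 [531.0, -67.0, 21.0] 176 [531.0, -68.0, 16.0] 177 [530.0, -68.0, 12.0] 178 [532.0, -61.0, 13.0] 179 [532.0, -57.0, 11.0] 180 [532.0, -58.0, 6.0] 181 [532.0, -55.0, 4.0] 182 [533.0, -54.0, 1.0] 183 [533.0, -49.0, -0.0]
```

View pics/s14c.png

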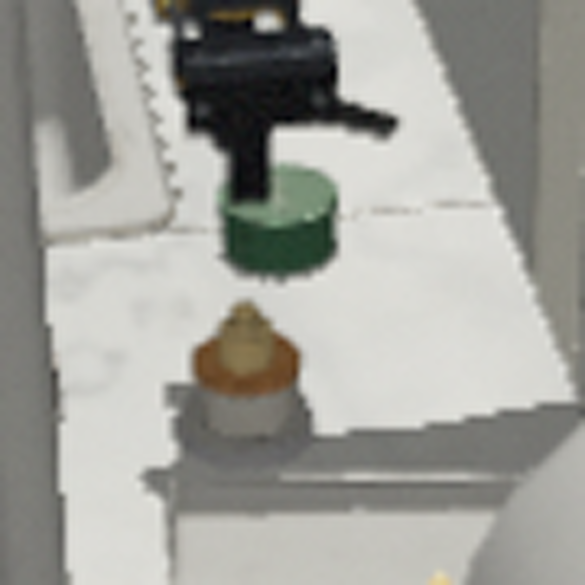

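The picture shows the stack complete: weight on cork, knob top at z≈80 mm and centred. Now the moisture tin.

move_arm(motion=[0, 0, 0, 4, 0.3, 0, 0.85, 0, 0, 0, 4, 0.3, 0, 0.85, 0, 0, 0, 4, 0.3, 0, 0.85, 0, 0, 0, 4, 0.3, 0, 0.85, 0, 0, 0, 4, 0.3, 0, 0.85, 0, 0, 0, 4, 0.3, 0, 0.85, 0, 0, 0, 4, 0.3, 0, 0.85, 0, 0, 0, 2, 0.3, 1.5, 0.85, 0, 0, 0, 0, 0, 1.5, 0.85, 0, 0, 0, 0, 0, 1.5, 0.85, 0, 0, 0, 0, 0, 0, 0.85])

```text
time: 34.2
tcp_pos: [0.5441, 0.2162, 0.0619]
ee_rot: [-3.13, 0.002, 1.567]
wrist_force: [0.2, -0.3, -0.1]
finger_gap: 0.0737
```

```bash
python3 go.py .5495 .2197 .02 90
```

```text
t 34.2 pos [0.5441 0.2162 0.0619] rpy deg [-1.7935e+02  1.0000e-01  8.9780e+01] gap 0.0737 F [ 0.18 -0.31 -0.11] j [ 0.33  0.56 -1.02  1.66  0.5   1.22  0.76]
tool shift cm [0.36 0.59 4.18]
turn deg [-0.65  0.1  -0.22]
```

move_arm(motion=[-0.7, 0.1, -0.2, 0.4, 0.6, 1.5, 0.85, 0, 0, 0, 0, 0, 1.5, 0.85, 0, 0, 0, 0, 0, 0.5, 0.85, 0, 0, 0, 0, 0, 0, 0.85])

```text
time: 34.6
tcp_pos: [0.5508, 0.2144, 0.0247]
ee_rot: [-3.141, 0.003, 1.564]
wrist_force: [0.4, -0.8, -0.8]
finger_gap: 0.074
```

```bash
python3 go.py .5495 .2197 -.025 90;  python3 - <<'E'
from h import *
im,d=optics.get_image("side"); cv2.imwrite("pics/s15c.png",cv2.resize(im[170:260,235:325],None,fx=6.5,fy=6.5,interpolation=cv2.INTER_CUBIC))
E
```

```text
t 34.6 pos [0.5508 0.2144 0.0247] rpy deg [-1.7999e+02  1.5000e-01  8.9610e+01] gap 0.074 F [ 0.4  -0.8  -0.78] j [ 0.3   0.61 -0.98  1.69  0.55  1.15  0.73]
tool shift cm [ 0.54 -0.13  4.97]
turn deg [-0.01  0.15 -0.39]
```

View pics/s15c.png

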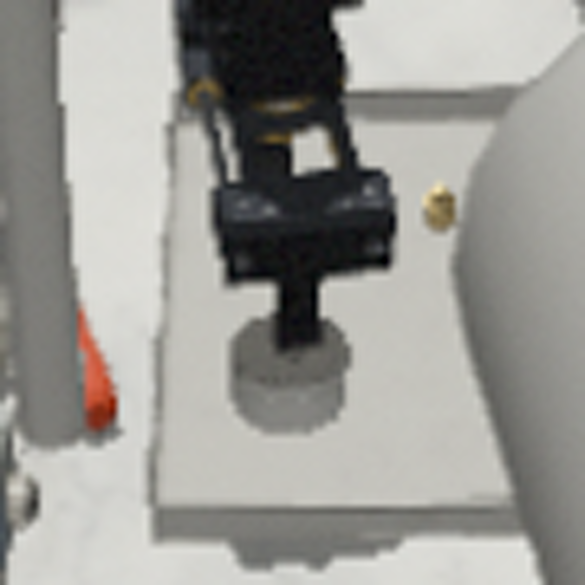

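The picture shows the front finger in line with the tin at (279,226). Correcting y and descending.

move_arm(motion=[0, 0, -0.4, 0.5, -0.1, 0, 0.85, 0, 0, 0, 0, 0, 0.7, 0.85, 0, 0, 0, 0, 0, 0, 0.85])

```text
time: 34.95
tcp_pos: [0.5509, 0.2198, 0.0192]
ee_rot: [3.139, 0.002, 1.571]
wrist_force: [-0.1, -0.2, -0.5]
finger_gap: 0.0739
```

```bash
python3 go.py .5495 .2197 -.027 90
```

```text
t 34.95 pos [0.5509 0.2198 0.0192] rpy deg [1.7988e+02 1.2000e-01 8.9990e+01] gap 0.0739 F [-0.13 -0.24 -0.52] j [ 0.29  0.62 -0.98  1.69  0.56  1.14  0.73]
tool shift cm [ 0.   -0.15  4.62]
turn deg [ 0.12  0.12 -0.01]
```

move_arm(motion=[0, 0, 0, 0, -0.1, 1, 0.85, 0, 0, 0, 0, 0, 1, 0.85, 0, 0, 0, 0, 0, 1, 0.85, 0, 0, 0, 0, 0, 0.7, 0.85, 0, 0, 0, 0, 0, 0, 0.85])

```text
time: 35.45
tcp_pos: [0.5494, 0.2196, -0.0216]
ee_rot: [3.14, 0.002, 1.571]
wrist_force: [0.3, -0.1, -0.6]
finger_gap: 0.0743
```

```bash
python3 go.py .5495 .2197 -.027 90
```

```text
t 35.45 pos [ 0.5494  0.2196 -0.0216] rpy deg [1.7992e+02 1.4000e-01 9.0010e+01] gap 0.0743 F [ 0.26 -0.12 -0.62] j [ 0.27  0.66 -0.94  1.72  0.6   1.08  0.7 ]
tool shift cm [0.01 0.   0.54]
turn deg [0.08 0.14 0.01]
```

move_arm(motion=[0, 0, 0, 0, 0, 0.5, 0.85, 0, 0, 0, 0, 0, 0, 0.75, 0, 0, 0, 0, 0, 0, 0.68, 0, 0, 0, 0, 0, 0, 0.6, 0, 0, 0, 0, 0, 0, 0.55, 0, 0, 0, 0, 0, 0, 0.55], squeeze=6)

```text
time: 36.05
tcp_pos: [0.5499, 0.22, -0.0264]
ee_rot: [3.139, 0.002, 1.571]
wrist_force: [-0.3, 0.6, -0.0]
finger_gap: 0.0553
```

Gap is 55 mm on the tin. I'll lift it high to clear the stack, then turn the jaws back to world x so the gripper body stays clear of the stack.

move_arm(motion=[0, 0, 0, 0, 0, 0, 0.5, 0, 0, 0, 0, 0, -1, 0.5, 0, 0, 0, 0, 0, -3, 0.5, 0, 0, 0, 0, 0, -4, 0.5, 0, 0, 0, 0, 0, -4, 0.5, 0, 0, 0, 0, 0, -4, 0.5, 0, 0, 0, 0, 0, -1, 0.5, 0, 0, 8, 0, 0, 0, 0.5, 0, 0, 8.5, 0, 0, 0, 0.5, 0, 0, 8.5, 0, 0, 0, 0.5, 0, 0, 8.5, 0, 0, 0, 0.5, 0, 0, 8.5, 0, 0, 0, 0.5], squeeze=12)

```text
time: 37.25
tcp_pos: [0.548, 0.2215, 0.1562]
ee_rot: [3.139, -0.002, 0.829]
wrist_force: [-0.3, 0.3, -0.0]
finger_gap: 0.0551
```

move_arm(motion=[0, 0, 8.5, 0, 0, 0, 0.5, 0, 0, 8.5, 0, 0, 0, 0.5, 0, 0, 8.5, 0, 0, 0, 0.5, 0, 0, 8.5, 0, 0, 0, 0.5, 0, 0, 8.5, 0, 0, 0, 0.5, 0, 0, 4, 0, 0, 0, 0.5, 0, 0, 0, 0, 0, 0, 0.5])

```text
time: 37.95
tcp_pos: [0.5459, 0.2223, 0.1574]
ee_rot: [3.141, -0.003, 0.003]
wrist_force: [-0.2, -0.9, 0.3]
finger_gap: 0.0552
```

```bash
python3 go.py .5023 -.1897 .13 0
```

```text
t 37.95 pos [0.5459 0.2223 0.1574] rpy deg [ 1.7995e+02 -1.7000e-01  1.5000e-01] gap 0.0552 F [-0.16 -0.9   0.29] j [ 0.17  0.37 -0.79  1.57  0.27  1.32 -0.66]
tool shift cm [-4.48 41.19  2.76]
turn deg [ 0.05 -0.17  0.15]
```

move_arm(motion=[0, 0, 0, -0.5, 4, 0, 0.5, 0, 0, 0, -0.5, 4, 0, 0.5, 0, 0, 0, -0.5, 4, 0, 0.5, 0, 0, 0, -0.5, 4, 0, 0.5, 0, 0, 0, -0.5, 4, 0, 0.5, 0, 0, 0, -0.5, 4, 0, 0.5, 0, 0, 0, -0.4, 4, 0, 0.5, 0, 0, 0, -0.4, 4, 0, 0.5, 0, 0, 0, -0.3, 4, 0, 0.5, 0, 0, 0, 0, 3, 0, 0.5, 0, 0, 0, 0, 0, 0, 0.5, 0, 0, 0, 0, 0, 0, 0.5])

```text
time: 39.15
tcp_pos: [0.507, -0.1802, 0.1574]
ee_rot: [-3.141, -0.002, 0.041]
wrist_force: [-0.2, 0.5, -0.6]
finger_gap: 0.0551
```

```bash
python3 go.py .5023 -.1897 .07 0
```

```text
t 39.15 pos [ 0.507  -0.1802  0.1574] rpy deg [-1.7997e+02 -1.1000e-01  2.3300e+00] gap 0.0551 F [-0.21  0.5  -0.56] j [ 0.78  0.21 -0.59  1.7   0.12  1.27  0.21]
tool shift cm [-0.53  0.94  8.73]
turn deg [-0.03 -0.11  2.33]
```

move_arm(motion=[0, 0, 2.3, -0.5, 0.9, 2, 0.5, 0, 0, 0, 0, 0, 2, 0.5, 0, 0, 0, 0, 0, 2, 0.5, 0, 0, 0, 0, 0, 2, 0.5, 0, 0, 0, 0, 0, 0, 0.5])

```text
time: 39.65
tcp_pos: [0.5041, -0.1831, 0.0761]
ee_rot: [-3.14, -0.004, 0.014]
wrist_force: [-1.1, 0.1, -0.0]
finger_gap: 0.0552
```

```bash
python3 go.py .5023 -.1897 -.025 0;  python3 - <<'E'
from h import *
D=[];I=[]
im,d=optics.get_image("side"); cv2.imwrite("pics/s16c.png",cv2.resize(im[100:190,235:325],None,fx=6.5,fy=6.5,interpolation=cv2.INTER_CUBIC)); np.savez("s16.npz",im=im,d=d)
w=P("side",d);w[...,2]+=.0008
for k in range(120,152): print(k,np.round(np.nanmedian(w[k,272:276],0)*1000,0).tolist(),end=' ')
m=(w[...,2]>.085)&(w[...,2]<.13)&(im.mean(-1)>80); 
for k in range(126,146):
  u=np.where(m[k,255:300])[0]+255
  if len(u): print(k,u.min(),u.max())
E
```

```text
t 39.65 pos [ 0.5041 -0.1831  0.0761] rpy deg [-179.94   -0.25    0.82] gap 0.0552 F [-1.06  0.06 -0.04] j [ 0.77  0.28 -0.58  1.81  0.17  1.1   0.15]
tool shift cm [-0.23  0.67 10.11]
turn deg [-0.07 -0.24  0.82]
120 [460.0, -519.0, 1.0] 121 [462.0, -509.0, 0.0] 122 [466.0, -474.0, 14.0] 123 [467.0, -466.0, 14.0] 124 [468.0, -458.0, 13.0] 125 [468.0, -462.0, 7.0] 126 [501.0, -210.0, 135.0] 127 [501.0, -204.0, 134.0] 128 [503.0, -192.0, 136.0] 129 [504.0, -187.0, 135.0] 130 [505.0, -174.0, 138.0] 131 [506.0, -172.0, 135.0] 132 [508.0, -164.0, 136.0] 133 [509.0, -156.0, 136.0] 134 [508.0, -161.0, 130.0] 135 [509.0, -156.0, 128.0] 136 [509.0, -156.0, 125.0] 137 [509.0, -156.0, 120.0] 138 [509.0, -162.0, 113.0] 139 [509.0, -155.0, 113.0] 140 [509.0, -158.0, 108.0] 141 [494.0, -277.0, 36.0] 142 [495.0, -269.0, 37.0] 143 [496.0, -264.0, 35.0] 144 [497.0, -255.0, 36.0] 145 [498.0, -254.0, 32.0] 146 [497.0, -260.0, 24.0] 147 [497.0, -259.0, 21.0] 148 [498.0, -252.0, 20.0] 149 [498.0, -254.0, 15.0] 150 [495.0, -259.0, 7.0] 151 [498.0, -258.0, 4.0] 133 264 281
134 264 283
135 264 284
136 265 281
137 267 281
138 267 281
139 268 279
140 271 277
```

View pics/s16c.png

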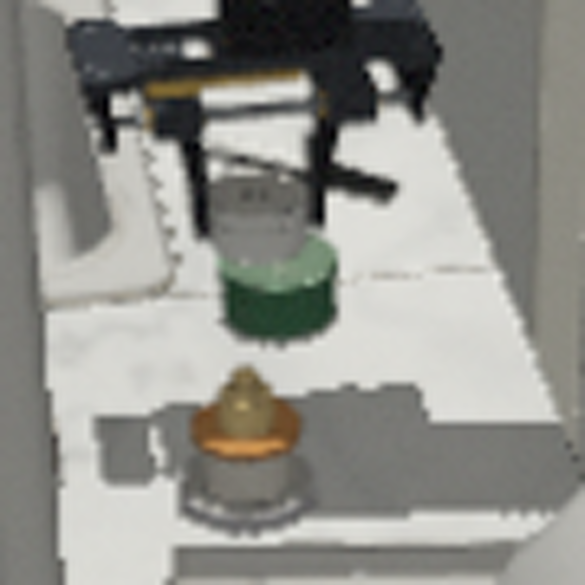

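The picture shows the tin level in the jaws, behind the stack and in front of the grease tin. Lowering in steps.

move_arm(motion=[0, -0.2, 0.8, -0.2, 0.6, 2, 0.5, 0, 0, 0, 0, 0, 2, 0.5, 0, 0, 0, 0, 0, 2, 0.5, 0, 0, 0, 0, 0, 1, 0.5, 0, 0, 0, 0, 0, 0, 0.5])

```text
time: 40.2
tcp_pos: [0.509, -0.1872, 0.013]
ee_rot: [3.139, -0.012, 0.008]
wrist_force: [-1.0, 0.2, -0.6]
finger_gap: 0.0547
```

```bash
python3 go.py .5023 -.189 -.0275 0
```

```text
t 40.2 pos [ 0.509  -0.1872  0.013 ] rpy deg [179.86  -0.66   0.44] gap 0.0547 F [-1.    0.16 -0.57] j [ 0.75  0.36 -0.55  1.85  0.23  0.98  0.1 ]
tool shift cm [-0.72  0.17  4.05]
turn deg [ 0.14 -0.67  0.44]
```

move_arm(motion=[0.1, -0.7, 0.4, -0.7, 0.2, 0.5, 0.5, 0, 0, 0, 0, 0, 0, 0.5])

```text
time: 40.4
tcp_pos: [0.5028, -0.1894, 0.0097]
ee_rot: [3.14, -0.0, 0.001]
wrist_force: [-0.7, -0.2, -0.6]
finger_gap: 0.0552
```

```bash
python3 go.py .5023 -.189 -.0275 0;  python3 - <<'E'
from h import *
im,d=optics.get_image("side"); np.savez("s17.npz",im=im,d=d)
w=P("side",d);w[...,2]+=.0008
for k in range(138,160): print(k,np.round(np.nanmedian(w[k,274:277],0)*1000,0).tolist(),end=' ')
for k in range(146,156): print(k,im[k,262:290].mean(-1).astype(int))
E
```

```text
t 40.4 pos [ 0.5028 -0.1894  0.0097] rpy deg [ 1.7992e+02 -3.0000e-02  6.0000e-02] gap 0.0552 F [-0.68 -0.22 -0.62] j [ 0.75  0.36 -0.55  1.86  0.23  0.98  0.1 ]
tool shift cm [-0.06 -0.04  3.72]
turn deg [ 0.08 -0.03  0.06]
138 [485.0, -298.0, 37.0] 139 [487.0, -286.0, 39.0] 140 [487.0, -285.0, 35.0] 141 [497.0, -212.0, 73.0] 142 [497.0, -211.0, 69.0] 143 [498.0, -205.0, 68.0] 144 [499.0, -197.0, 69.0] 145 [501.0, -186.0, 71.0] 146 [501.0, -182.0, 69.0] 147 [502.0, -177.0, 68.0] 148 [504.0, -163.0, 72.0] 149 [504.0, -165.0, 67.0] 150 [503.0, -169.0, 60.0] 151 [504.0, -157.0, 63.0] 152 [504.0, -164.0, 55.0] 153 [505.0, -165.0, 50.0] 154 [504.0, -165.0, 46.0] 155 [504.0, -166.0, 41.0] 156 [495.0, -234.0, -5.0] 157 [498.0, -215.0, 3.0] 158 [500.0, -206.0, 4.0] 159 [515.0, -94.0, 69.0] 146 [207 206 184 107  26  47  77  98  98  97  99  88  95  89  96  99 102 100
  93 102  87  52  28  35 121 204 216 215]
147 [205 204 183 105  22  45  76  80  93 100  99  98  99 102 101 102 113 102
  93  98  87  51  21  35  76 201 216 215]
148 [210 210 186 108  28  49  88 100 101 108 107 107 111 112 108 112
[... 183 characters left out ...]
213 143  41  31  99 113 118 120 124 125 126 125 125 123 123 114
 116 114  88  57  62 133 205 217 217 218]
151 [214 212 213 166  94  62 104 120 122 111 116 121 118 114 121 110 120 125
 124 117 105 133 152 206 217 217 218 218]
152 [213 214 213 180 159 149 123 119 124 127 128 127 128 129 126 125 128 127
 123 118 134 205 217 217 217 217 218 217]
153 [214 214 215 213 213 211 156 120 124 128 128 128 131 129 127 128 128 126
 121 123 187 213 217 218 217 215 217 216]
154 [213 212 214 214 213 211 181 145 131 131 131 128 128 131 129 129 131 130
 144 166 207 215 217 217 216 217 217 216]
155 [209 208 211 214 213 212 211 196 172 156 135 129 142 147 148 154 164 170
 204 212 213 214 215 216 216 218 217 218]
```

Run:
```python
from h import *
for x in (.500,.503,.506): print(x,pix("side",(x,-.19,.052)))
```

```text
0.5 [275.14659337 148.74660442]
0.503 [274.33437461 148.82517579]
0.506 [273.52186892 148.90377491]
```

move_arm(motion=[0, 0, 0, 0, -0.1, 1, 0.5, 0, 0, 0, 0, 0, 1, 0.5, 0, 0, 0, 0, 0, 0.7, 0.5, 0, 0, 0, 0, 0, 0, 0.5])

```text
time: 40.85
tcp_pos: [0.5046, -0.1885, -0.0178]
ee_rot: [3.139, -0.004, 0.001]
wrist_force: [-0.7, -0.2, -0.8]
finger_gap: 0.0549
```

```bash
python3 go.py .5023 -.1885 -.0275 0
```

```text
t 40.85 pos [ 0.5046 -0.1885 -0.0178] rpy deg [ 1.7985e+02 -2.3000e-01  8.0000e-02] gap 0.0549 F [-0.68 -0.22 -0.77] j [ 0.73  0.4  -0.54  1.87  0.26  0.93  0.08]
tool shift cm [-0.24 -0.    0.96]
turn deg [ 0.15 -0.23  0.08]
```

move_arm(motion=[0.1, -0.2, 0, -0.1, 0, 0.5, 0.5, 0, 0, 0, 0, 0, 0.2, 0.5, 0, 0, 0, 0, 0, 0.1, 0.5, 0, 0, 0, 0, 0, 0, 0.5])

```text
time: 41.25
tcp_pos: [0.5035, -0.1884, -0.0269]
ee_rot: [3.141, 0.0, 0.002]
wrist_force: [-0.0, -0.3, 0.1]
finger_gap: 0.055
```

```bash
python3 go.py .503 -.1885 -.0275 0
```

```text
t 41.25 pos [ 0.5035 -0.1884 -0.0269] rpy deg [1.7999e+02 2.0000e-02 9.0000e-02] gap 0.055 F [-0.   -0.33  0.05] j [ 0.73  0.42 -0.53  1.88  0.26  0.92  0.07]
tool shift cm [-0.05  0.01  0.06]
turn deg [0.01 0.02 0.09]
```

move_arm(motion=[0, 0, 0, 0, 0, 0.1, 0.5, 0, 0, 0, 0, 0, 0.1, 0.5, 0, 0, 0, 0, 0, 0, 0.5])

```text
time: 41.55
tcp_pos: [0.5038, -0.1885, -0.0285]
ee_rot: [3.141, -0.0, 0.002]
wrist_force: [-0.2, -0.2, -0.0]
finger_gap: 0.0553
```

move_arm(motion=[0, 0, 0, 0, 0, 0, 0.68, 0, 0, 0, 0, 0, 0, 0.72, 0, 0, 0, 0, 0, 0, 0.75, 0, 0, 0, 0, 0, -1, 0.75, 0, 0, 0, 0, 0, -3, 0.75, 0, 0, 0, 0, 0, -4, 0.75, 0, 0, 0, 0, 0, -4, 0.75, 0, 0, 0, 0, 0, -2, 0.75, 0, 0, 0, 0, 0, 0, 0.75])

```text
time: 42.45
tcp_pos: [0.5037, -0.1875, 0.1202]
ee_rot: [3.142, -0.001, 0.003]
wrist_force: [-0.1, -0.3, -0.7]
finger_gap: 0.0651
```

```bash
python3 - <<'E'
from h import *
D=[];I=[]
for k in range(3):
    im,d=optics.get_image("side"); d[d==0]=np.nan; D.append(d); I.append(im.astype(float))
d=np.nanmedian(D,0); im=np.mean(I,0); np.savez("s18.npz",im=im,d=np.nan_to_num(d))
cv2.imwrite("pics/s18c.png",cv2.resize(im[100:190,235:325].astype('uint8'),None,fx=6.5,fy=6.5,interpolation=cv2.INTER_CUBIC))
w=P("side",d);w[...,2]+=.0008
for k in range(148,166): print(k,np.round(np.nanmedian(w[k,274:277],0)*1000,0).tolist(),end=' ')
for k in range(148,162): print(k,im[k,262:290].mean(-1).astype(int))
E
python3 go.py .4535 .0945 .1 90
```

```text
148 [492.0, -258.0, 16.0] 149 [491.0, -255.0, 14.0] 150 [493.0, -251.0, 12.0] 151 [498.0, -212.0, 30.0] 152 [499.0, -206.0, 29.0] 153 [500.0, -197.0, 31.0] 154 [501.0, -194.0, 28.0] 155 [502.0, -185.0, 29.0] 156 [503.0, -177.0, 30.0] 157 [504.0, -167.0, 32.0] 158 [506.0, -159.0, 32.0] 159 [514.0, -92.0, 69.0] 160 [515.0, -87.0, 69.0] 161 [516.0, -81.0, 68.0] 162 [517.0, -79.0, 66.0] 163 [517.0, -77.0, 63.0] 164 [517.0, -79.0, 57.0] 165 [517.0, -79.0, 53.0] 148 [210 209 210 209 210 211 204 132  49  48  47  48  49  50  49  48  48  48
  49  49  49  46  46  50  95 202 216 215]
149 [213 213 212 210 210 209 171 110  64  50  48  57  62  61  63  63  53  49
  49  49  47  47  51  75 142 206 217 217]
150 [213 213 213 211 209 209 209 171 108  95 104 105 112 132 127 128 117  99
  68  50  55  56  77 143 206 217 216 218]
151 [214 213 213 212 210 209 207 205 166 162 180 168 162 196 185 188 186 173
 140 100  93 132 152 206 216 216 217 218]
152 [214 213 213 213 211 207 198 186 185 176 184 187 190 190 190 190 178 184
 188 162 142 204 217 216 217 217 217 217]
153 [214 214 214 213 212 199 193 176 182 187
[... 609 characters left out ...]
05 111 113 113 111
 116 121 156 205 215 215 215 216 216 216]
159 [209 208 209 211 212 196 131  92  76  84  97  88  80  88 107 122 122 111
 113 111 156 205 207 204 205 205 205 205]
160 [209 211 213 212 212 191 130  99  94  95 104  93  90  98 117 114 116 122
 120 117 148 194 152 118 118 117 119 119]
161 [209 202 210 214 207 165 103  91  99 101 103  99  94 100  92  87 102 118
 121 117 110 112 116 115 117 118 118 118]
t 42.6 pos [ 0.5016 -0.187   0.116 ] rpy deg [-1.7987e+02  2.5000e-01  1.7000e-01] gap 0.0655 F [-0.66  0.46 -0.25] j [ 0.78  0.24 -0.58  1.76  0.14  1.19  0.17]
tool shift cm [ -4.72 -28.16   1.69]
turn deg [ -0.3    0.09 -89.83]<stdin>:5: RuntimeWarning: All-NaN slice encountered
```

View pics/s18c.png

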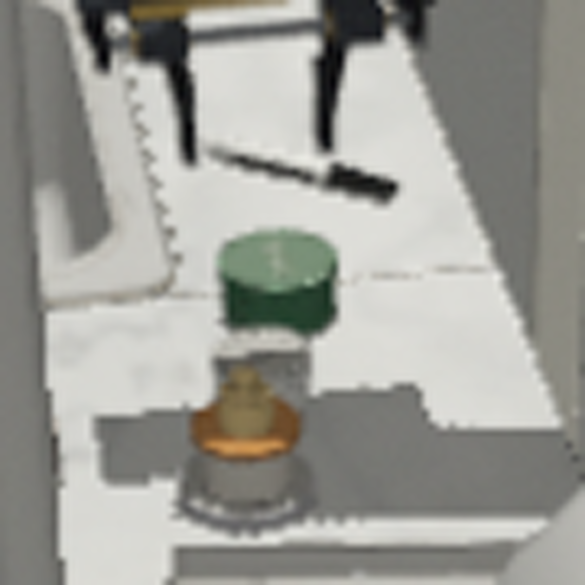

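The picture shows the tin upright with its back edge at row 150.5 and edges at u 267.1 and 282.3, giving about (.5025,-.188) against a target of (.502,-.189). Now the small weight: I'll turn the jaws to y.

move_arm(motion=[0, 0, -8.5, 0, 0, 0, 0.45, 0, 0, -8.5, 0, 0, 0, 0.45, 0, 0, -8.5, 0, 0, 0, 0.45, 0, 0, -8.5, 0, 0, 0, 0.45, 0, 0, -8.5, 0, 0, 0, 0.45, 0, 0, -8.5, 0, 0, 0, 0.45, 0, 0, -8.5, 0, 0, 0, 0.45, 0, 0, -8.5, 0, 0, 0, 0.45, 0, 0, -8.5, 0, 0, 0, 0.45, 0, 0, -8.5, 0, 0, 0, 0.45, 0, 0, -4, 0, 0, 0, 0.45, 0, 0, 0, 0, 0, 0, 0.45])

```text
time: 43.8
tcp_pos: [0.4896, -0.182, 0.0967]
ee_rot: [-3.11, -0.019, 1.583]
wrist_force: [-0.6, -0.2, -0.1]
finger_gap: 0.0396
```

```bash
python3 go.py .4535 .0945 .11 90
```

```text
t 43.8 pos [ 0.4896 -0.182   0.0967] rpy deg [-178.18   -1.08   90.72] gap 0.0396 F [-0.57 -0.15 -0.1 ] j [ 0.96  0.3  -0.79  1.77  0.21  1.2   1.69]
tool shift cm [27.72 -3.29 -0.7 ]
turn deg [-1.83 -1.07  0.74]
```

move_arm(motion=[-1.8, -1.1, 0.7, 2, -0.4, -1, 0.45, 0, 0, 0, 4, -0.5, 0, 0.45, 0, 0, 0, 4, -0.5, 0, 0.45, 0, 0, 0, 4, -0.5, 0, 0.45, 0, 0, 0, 4, -0.5, 0, 0.45, 0, 0, 0, 4, -0.4, 0, 0.45, 0, 0, 0, 4, -0.4, 0, 0.45, 0, 0, 0, 1.5, 0, 0, 0.45, 0, 0, 0, 0, 0, 1, 0.45, 0, 0, 0, 0, 0, 0, 0.45])

```text
time: 44.8
tcp_pos: [0.4528, 0.1019, 0.0891]
ee_rot: [-3.13, -0.003, 1.543]
wrist_force: [-0.8, -1.0, -0.1]
finger_gap: 0.039
```

```bash
python3 go.py .4535 .0945 .03 90
python3 - <<'E'
from h import *
D=[];I=[]
for k in range(3):
    im,d=optics.get_image("side"); d[d==0]=np.nan; D.append(d); I.append(im.astype(float))
d=np.nanmedian(D,0); im=np.mean(I,0); np.savez("s19.npz",im=im,d=np.nan_to_num(d))
cv2.imwrite("pics/s19c.png",cv2.resize(im[120:210,245:335].astype('uint8'),None,fx=6.5,fy=6.5,interpolation=cv2.INTER_CUBIC))
E
```

```text
t 44.8 pos [0.4528 0.1019 0.0891] rpy deg [-179.36   -0.19   88.39] gap 0.039 F [-0.76 -1.04 -0.1 ] j [ 0.64  0.18 -1.01  1.94  0.16  1.12  1.11]
tool shift cm [-0.76  0.15  5.91]
turn deg [-0.64 -0.2  -1.6 ]<stdin>:5: RuntimeWarning: All-NaN slice encountered
```

View pics/s19c.png

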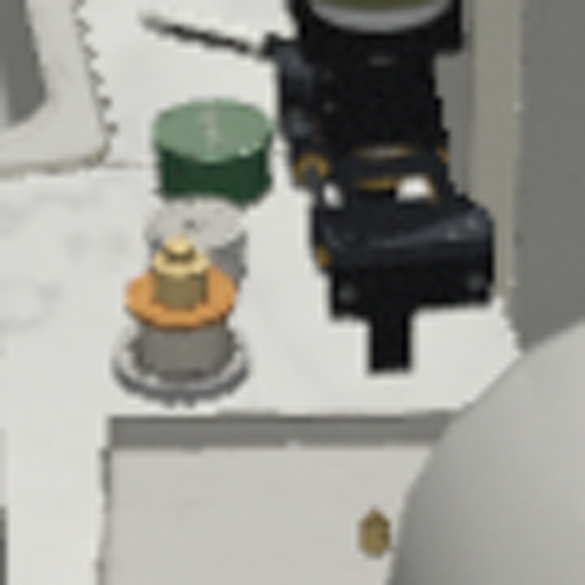

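The picture shows the stack neat at (272,170) and the tin behind it at (275,155). The small weight sits at (302.5,202). Descending to it.

move_arm(motion=[-0.6, -0.2, -1.6, -0.7, 0.1, 1.5, 0.45, 0, 0, 0, 0, 0, 2, 0.45, 0, 0, 0, 0, 0, 2, 0.45, 0, 0, 0, 0, 0, 0, 0.45])

```text
time: 45.35
tcp_pos: [0.4567, 0.0887, 0.0345]
ee_rot: [3.138, 0.001, 1.561]
wrist_force: [-0.8, -0.4, -0.3]
finger_gap: 0.0391
```

```bash
python3 go.py .4535 .0945 .0 90
python3 - <<'E'
from h import *
im,d=optics.get_image("side")
cv2.imwrite("pics/s20c.png",cv2.resize(im[150:220,265:335].astype('uint8'),None,fx=8,fy=8,interpolation=cv2.INTER_CUBIC))
E
```

```text
t 45.35 pos [0.4567 0.0887 0.0345] rpy deg [1.7979e+02 8.0000e-02 8.9410e+01] gap 0.0391 F [-0.82 -0.41 -0.29] j [ 0.61  0.26 -0.97  2.    0.25  1.01  1.07]
tool shift cm [ 0.58 -0.34  3.45]
turn deg [ 0.21  0.08 -0.59]
```

View pics/s20c.png

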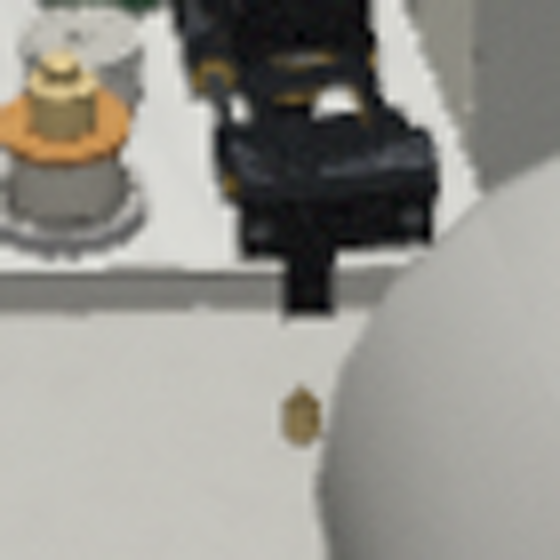

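move_arm(motion=[0.2, 0, -0.6, 0.6, -0.3, 1, 0.45, 0, 0, 0, 0, 0, 1, 0.45, 0, 0, 0, 0, 0, 0, 0.45])

```text
time: 45.7
tcp_pos: [0.4562, 0.0948, 0.0164]
ee_rot: [3.137, 0.001, 1.57]
wrist_force: [-0.3, -0.7, 0.0]
finger_gap: 0.039
```

```bash
python3 go.py .4535 .0945 -.031 90
```

```text
t 45.7 pos [0.4562 0.0948 0.0164] rpy deg [1.7975e+02 8.0000e-02 8.9940e+01] gap 0.039 F [-0.33 -0.66  0.03] j [ 0.58  0.29 -0.96  2.02  0.29  0.97  1.04]
tool shift cm [-0.02 -0.29  4.74]
turn deg [ 0.25  0.08 -0.06]
```

move_arm(motion=[0.2, 0, 0, 0, -0.3, 1, 0.45, 0, 0, 0, 0, 0, 1, 0.45, 0, 0, 0, 0, 0, 1, 0.45, 0, 0, 0, 0, 0, 0, 0.45])

```text
time: 46.1
tcp_pos: [0.4533, 0.0948, -0.0159]
ee_rot: [3.141, 0.002, 1.57]
wrist_force: [-0.7, 0.1, 0.4]
finger_gap: 0.0394
```

```bash
python3 go.py .4535 .0945 -.031 90
```

```text
t 46.1 pos [ 0.4533  0.0948 -0.0159] rpy deg [1.7994e+02 9.0000e-02 8.9950e+01] gap 0.0394 F [-0.73  0.1   0.37] j [ 0.54  0.35 -0.93  2.04  0.35  0.92  0.99]
tool shift cm [-0.02  0.02  1.51]
turn deg [ 0.06  0.09 -0.05]
```

move_arm(motion=[0, 0, 0, 0, 0, 0.9, 0.45, 0, 0, 0, 0, 0, 0.5, 0.45, 0, 0, 0, 0, 0, 0.1, 0.45, 0, 0, 0, 0, 0, 0, 0.45])

```text
time: 46.5
tcp_pos: [0.4532, 0.095, -0.0324]
ee_rot: [3.141, 0.001, 1.57]
wrist_force: [0.3, 0.2, 0.2]
finger_gap: 0.0394
```

move_arm(motion=[0, 0, 0, 0, 0, 0, 0.3, 0, 0, 0, 0, 0, 0, 0.2, 0, 0, 0, 0, 0, 0, 0.1, 0, 0, 0, 0, 0, 0, 0.1, 0, 0, 0, 0, 0, 0, 0.1], squeeze=6)

```text
time: 47.0
tcp_pos: [0.4539, 0.095, -0.0316]
ee_rot: [3.14, 0.001, 1.57]
wrist_force: [0.2, -0.7, -1.0]
finger_gap: 0.0173
```

Gap 17.3 mm confirms the small weight. I'll grip, lift and turn the jaws back to x.

move_arm(motion=[0, 0, 0, 0, 0, 0, 0.1, 0, 0, 0, 0, 0, -1, 0.1, 0, 0, 0, 0, 0, -3, 0.1, 0, 0, 0, 0, 0, -4, 0.1, 0, 0, 0, 0, 0, -4, 0.1, 0, 0, 0, 0, 0, -3, 0.1, 0, 0, 8, 0, 0, 0, 0.1, 0, 0, 8.5, 0, 0, 0, 0.1, 0, 0, 8.5, 0, 0, 0, 0.1, 0, 0, 8.5, 0, 0, 0, 0.1, 0, 0, 8.5, 0, 0, 0, 0.1, 0, 0, 8.5, 0, 0, 0, 0.1], squeeze=15)

```text
time: 48.2
tcp_pos: [0.4526, 0.0981, 0.1313]
ee_rot: [3.138, -0.003, 0.68]
wrist_force: [0.5, -0.5, -0.6]
finger_gap: 0.0167
```

move_arm(motion=[0, 0, 8.5, 0, 0, 0, 0.1, 0, 0, 8.5, 0, 0, 0, 0.1, 0, 0, 8.5, 0, 0, 0, 0.1, 0, 0, 8.5, 0, 0, 0, 0.1, 0, 0, 5.5, 0, 0, 0, 0.1, 0, 0, 0, 0, 0, 0, 0.1])

```text
time: 48.8
tcp_pos: [0.4517, 0.1002, 0.1352]
ee_rot: [3.14, -0.007, -0.022]
wrist_force: [-0.1, 0.1, -0.6]
finger_gap: 0.0169
```

```bash
python3 go.py .503 -.189 .11 0;  python3 - <<'E'
from h import *
np.set_printoptions(precision=4,suppress=True,linewidth=180)
D=[];I=[]
for k in range(4):
    im,d=optics.get_image("side"); d[d==0]=np.nan; D.append(d); I.append(im.astype(float))
d=np.nanmedian(D,0); im=np.mean(I,0); np.savez("s21.npz",im=im,d=np.nan_to_num(d))
w=P("side",d);w[...,2]+=.0008
cv2.imwrite("pics/s21c.png",cv2.resize(im[120:210,245:335].astype('uint8'),None,fx=6.5,fy=6.5,interpolation=cv2.INTER_CUBIC))
for k in range(147,166): print(k,np.round(np.nanmedian(w[k,277:280],0)*1000,0).tolist(),end=' ')
for k in range(150,160): print(k,im[k,262:290].mean(-1).astype(int))
E
```

```text
t 48.8 pos [0.4517 0.1002 0.1352] rpy deg [179.94  -0.39  -1.26] gap 0.0169 F [-0.11  0.09 -0.58] j [ 0.6   0.07 -0.93  1.9   0.06  1.19 -0.38]
tool shift cm [ 5.74 28.8   2.59]
turn deg [ 0.07 -0.39 -1.26]
147 [534.0, 136.0, 248.0] 148 [481.0, -252.0, 18.0] 149 [481.0, -253.0, 13.0] 150 [481.0, -252.0, 10.0] 151 [487.0, -212.0, 29.0] 152 [489.0, -199.0, 33.0] 153 [489.0, -195.0, 31.0] 154 [490.0, -188.0, 30.0] 155 [491.0, -184.0, 28.0] 156 [492.0, -174.0, 30.0] 157 [494.0, -164.0, 32.0] 158 [494.0, -164.0, 28.0] 159 [494.0, -162.0, 25.0] 160 [494.0, -167.0, 18.0] 161 [495.0, -161.0, 17.0] 162 [502.0, -106.0, 48.0] 163 [504.0, -98.0, 48.0] 164 [504.0, -93.0, 47.0] 165 [505.0, -90.0, 46.0] 150 [213 213 212 210 209 209 209 171 107  94 106 106 111 133 126 128 117  99  71  51  57  57  77 143 206 216 217 218]
151 [213 214 213 211 210 209 207 206 166 162 180 168 162 195 185 188 186 173 139 100  91 133 151 206 216 216 217 217]
152 [214 214 213 213 212 208 199 187 185 176 184 187 189 190 190 189 178 184 188 170 153 206 217 217 216 217 217 217]
153 [214 214 214 213 212 199 193 176 182 186 187 181 179 185 184 188 189 190 187 190 206 215 217 216 217 216 216 217]
154 [212 213 214 213 212 194 174 183 188 187 187 149 129 172 170 183 188 189 188 192 209 215 216 216 216 217 217 217]
155 [208 208 211 212 212 178 168 178 184 185 184 167 164 166 183 188 188 188 183 192 179 206 215 216 216 216 217 217]
156 [204 202 206 211 212 168 162 153 179 185 181 175 185 189 190 189 188 187 195 157 135 202 214 215 216 216 216 216]
157 [203 201 204 210 211 183 120 119 165 182 193 188 177 187 186 183 181 164 127 115 135 202 214 215 215 216 215 216]
158 [203 200 203 209 211 196 137 129 116 152 187 166 121 184 173 140 118 112 115 122 157 205 215 215 215 216 216 215]
159 [209 209 210 210 211 196 148 171 121  82  95  88  96 163 166 137 121 111 112 112 156 205 214 215 215 216 216 215]<stdin>:6: RuntimeWarning: All-NaN slice encountered
```

View pics/s21c.png

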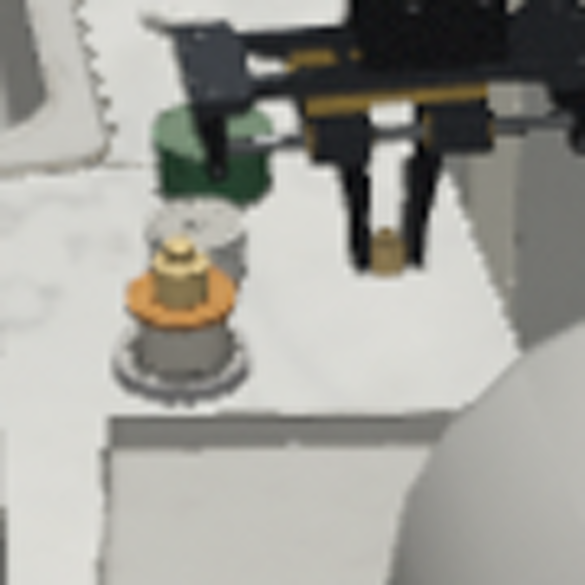

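The picture shows the tin at about (.502,-.189), on target, and the small weight held at (304,158). Carrying it over.

move_arm(motion=[0, -0.4, -1.3, 0.6, 3, 0, 0.1, 0, 0, 0, 0.8, 4, 0, 0.1, 0, 0, 0, 0.8, 4, 0, 0.1, 0, 0, 0, 0.8, 4, 0, 0.1, 0, 0, 0, 0.8, 4, 0, 0.1, 0, 0, 0, 0.8, 4, 0, 0.1, 0, 0, 0, 0.6, 3.5, 0, 0.1, 0, 0, 0, 0, 1, 0, 0.1, 0, 0, 0, 0, 0, 1, 0.1, 0, 0, 0, 0, 0, 0, 0.1])

```text
time: 50.0
tcp_pos: [0.5084, -0.1832, 0.1245]
ee_rot: [-3.142, -0.0, 0.028]
wrist_force: [-0.5, 0.4, -1.1]
finger_gap: 0.0167
```

```bash
python3 go.py .5036 -.1888 .06 0
```

```text
t 50.0 pos [ 0.5084 -0.1832  0.1245] rpy deg [-1.80e+02 -1.00e-02  1.58e+00] gap 0.0167 F [-0.49  0.41 -1.09] j [ 0.86  0.26 -0.69  1.73  0.17  1.21  0.16]
tool shift cm [-0.49  0.55  6.45]
turn deg [-0.   -0.01  1.58]
```

move_arm(motion=[0, 0, 1.6, -0.5, 0.5, 2, 0.1, 0, 0, 0, 0, 0, 2, 0.1, 0, 0, 0, 0, 0, 1.5, 0.1, 0, 0, 0, 0, 0, 0, 0.1])

```text
time: 50.4
tcp_pos: [0.5038, -0.1817, 0.0679]
ee_rot: [-3.141, -0.001, 0.009]
wrist_force: [-0.6, -0.7, -0.1]
finger_gap: 0.0165
```

```bash
python3 go.py .5036 -.1888 .025 0
```

```text
t 50.4 pos [ 0.5038 -0.1817  0.0679] rpy deg [-1.7994e+02 -4.0000e-02  5.1000e-01] gap 0.0165 F [-0.55 -0.69 -0.12] j [ 0.85  0.31 -0.68  1.81  0.21  1.1   0.11]
tool shift cm [-0.03  0.72  4.29]
turn deg [-0.06 -0.04  0.51]
```

move_arm(motion=[0, 0, 0.5, 0, 0.7, 1.5, 0.1, 0, 0, 0, 0, 0, 1.5, 0.1, 0, 0, 0, 0, 0, 0, 0.1])

```text
time: 50.7
tcp_pos: [0.5048, -0.1879, 0.0368]
ee_rot: [-3.141, -0.002, 0.002]
wrist_force: [-0.3, -0.4, -0.5]
finger_gap: 0.0167
```

```bash
python3 go.py .5036 -.1888 .0 0;  python3 - <<'E'
from h import *
np.set_printoptions(precision=4,suppress=True,linewidth=180)
D=[];I=[]
for k in range(3):
    im,d=optics.get_image("side"); d[d==0]=np.nan; D.append(d); I.append(im.astype(float))
d=np.nanmedian(D,0); im=np.mean(I,0); np.savez("s22.npz",im=im,d=np.nan_to_num(d))
w=P("side",d);w[...,2]+=.0008
cv2.imwrite("pics/s22c.png",cv2.resize(im[110:190,245:315].astype('uint8'),None,fx=7.5,fy=7.5,interpolation=cv2.INTER_CUBIC))
for k in range(136,164): print(k,np.round(np.nanmedian(w[k,274:276],0)*1000,0).tolist(),end=' ')
for k in range(138,160): print(k,[tuple(im[k,u].astype(int).tolist()) for u in range(270,280)])
E
```

```text
t 50.7 pos [ 0.5048 -0.1879  0.0368] rpy deg [-1.7997e+02 -1.3000e-01  1.2000e-01] gap 0.0167 F [-0.3  -0.38 -0.49] j [ 0.84  0.35 -0.66  1.83  0.25  1.04  0.09]
tool shift cm [-0.13  0.09  3.68]
turn deg [-0.03 -0.13  0.12]
136 [485.0, -313.0, 37.0] 137 [486.0, -307.0, 36.0] 138 [487.0, -298.0, 37.0] 139 [494.0, -245.0, 62.0] 140 [496.0, -229.0, 67.0] 141 [502.0, -185.0, 88.0] 142 [503.0, -181.0, 86.0] 143 [503.0, -183.0, 81.0] 144 [503.0, -180.0, 78.0] 145 [503.0, -179.0, 75.0] 146 [494.0, -253.0, 28.0] 147 [494.0, -255.0, 23.0] 148 [494.0, -255.0, 18.0] 149 [494.0, -256.0, 13.0] 150 [493.0, -260.0, 7.0] 151 [500.0, -210.0, 32.0] 152 [500.0, -209.0, 28.0] 153 [502.0, -197.0, 31.0] 154 [503.0, -192.0, 30.0] 155 [504.0, -184.0, 30.0] 156 [504.0, -181.0, 28.0] 157 [511.0, -130.0, 55.0] 158 [512.0, -124.0, 54.0] 159 [516.0, -93.0, 69.0] 160 [517.0, -85.0, 70.0] 161 [518.0, -83.0, 67.0] 162 [518.0, -79.0, 66.0] 163 [518.0, -78.0, 62.0] 138 [(19, 23, 19), (38, 36, 35), (107, 128, 110), (117, 141, 122), (116, 140, 122), (124, 146, 131), (76, 90, 79), (35, 35, 33), (28, 24, 24), (64, 73, 6
[... 2630 characters left out ...]
, 99), (83, 101, 108), (78, 97, 107), (74, 94, 103), (89, 99, 103), (96, 101, 104), (97, 101, 104), (97, 101, 103), (95, 101, 101), (94, 100, 100)]
157 [(81, 104, 114), (88, 127, 143), (102, 147, 167), (92, 134, 152), (81, 107, 119), (94, 103, 107), (98, 103, 106), (99, 104, 104), (105, 110, 110), (91, 95, 96)]
158 [(86, 113, 128), (114, 162, 182), (144, 199, 220), (125, 176, 197), (81, 117, 134), (93, 109, 116), (105, 113, 116), (112, 116, 116), (113, 117, 118), (109, 114, 113)]
159 [(55, 81, 93), (60, 89, 102), (72, 103, 117), (64, 93, 108), (71, 103, 119), (69, 101, 115), (90, 111, 119), (116, 124, 126), (118, 124, 123), (110, 113, 113)]<stdin>:6: RuntimeWarning: All-NaN slice encountered
```

View pics/s22c.png

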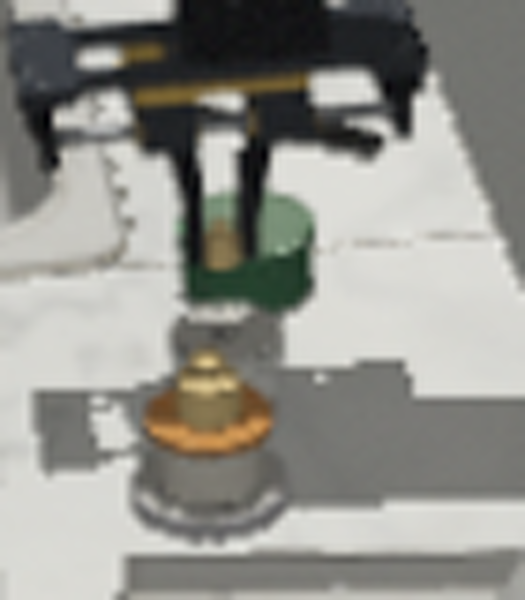

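The weight's front wall is at y≈-.180, so its centre is at -.189, right over the tin. Lowering.

move_arm(motion=[0, -0.1, 0.1, -0.1, 0.1, 1, 0.1, 0, 0, 0, 0, 0, 1, 0.1, 0, 0, 0, 0, 0, 0.7, 0.1, 0, 0, 0, 0, 0, 0, 0.1])

```text
time: 51.25
tcp_pos: [0.5059, -0.19, 0.0107]
ee_rot: [3.14, -0.005, -0.0]
wrist_force: [-0.2, 1.0, -0.5]
finger_gap: 0.0167
```

```bash
python3 go.py .504 -.1882 -.003 0
```

```text
t 51.25 pos [ 0.5059 -0.19    0.0107] rpy deg [ 1.799e+02 -2.700e-01 -2.000e-02] gap 0.0167 F [-0.23  1.02 -0.54] j [ 0.83  0.39 -0.65  1.85  0.28  0.99  0.06]
tool shift cm [-0.2  -0.18  1.37]
turn deg [ 0.1  -0.27 -0.02]
```

move_arm(motion=[0.1, -0.3, 0, -0.2, -0.2, 0.5, 0.1, 0, 0, 0, 0, 0, 0.3, 0.1, 0, 0, 0, 0, 0, 0, 0.1])

```text
time: 51.55
tcp_pos: [0.5038, -0.1875, 0.0019]
ee_rot: [-3.141, 0.001, -0.0]
wrist_force: [-1.2, -0.4, -0.8]
finger_gap: 0.0169
```

```bash
python3 go.py .504 -.1882 -.003 0
```

```text
t 51.55 pos [ 0.5038 -0.1875  0.0019] rpy deg [-1.7997e+02  7.0000e-02 -0.0000e+00] gap 0.0169 F [-1.18 -0.35 -0.8 ] j [ 0.82  0.4  -0.64  1.86  0.28  0.98  0.06]
tool shift cm [0.02 0.07 0.49]
turn deg [-0.03  0.07 -0.  ]
```

move_arm(motion=[0, 0, 0, 0, 0.1, 0.2, 0.1, 0, 0, 0, 0, 0, 0.1, 0.1, 0, 0, 0, 0, 0, 0.1, 0.1, 0, 0, 0, 0, 0, 0, 0.1])

```text
time: 51.95
tcp_pos: [0.5042, -0.1888, -0.002]
ee_rot: [-3.141, 0.0, -0.0]
wrist_force: [-0.8, -1.1, -0.4]
finger_gap: 0.0169
```

move_arm(motion=[0, 0, 0, 0, 0, 0.1, 0.1, 0, 0, 0, 0, 0, 0, 0.1])

```text
time: 52.15
tcp_pos: [0.5043, -0.1889, -0.0029]
ee_rot: [3.142, 0.0, -0.0]
wrist_force: [0.4, -0.1, -1.1]
finger_gap: 0.0168
```

move_arm(motion=[0, 0, 0, 0, 0, 0.1, 0.1, 0, 0, 0, 0, 0, 0, 0.1])

```text
time: 52.35
tcp_pos: [0.5044, -0.1889, -0.0038]
ee_rot: [3.141, -0.0, -0.0]
wrist_force: [0.1, -0.5, -0.0]
finger_gap: 0.0168
```

move_arm(motion=[0, 0, 0, 0, 0, 0.1, 0.1, 0, 0, 0, 0, 0, 0, 0.1])

```text
time: 52.55
tcp_pos: [0.5047, -0.189, -0.0039]
ee_rot: [3.141, -0.0, -0.0]
wrist_force: [-0.4, 0.7, 0.0]
finger_gap: 0.0171
```

move_arm(motion=[0, 0, 0, 0, 0, 0, 0.25, 0, 0, 0, 0, 0, 0, 0.3, 0, 0, 0, 0, 0, 0, 0.4, 0, 0, 0, 0, 0, -1, 0.4, 0, 0, 0, 0, 0, -2, 0.4, 0, 0, 0, 0, 0, -4, 0.4, 0, 0, 0, 0, 0, -4, 0.4, 0, 0, 0, 0, 0, -4, 0.4, 0, 0, 0, 0, -2, -1, 0.4, 0, 0, 0, 0, 0, 0, 0.4])

```text
time: 53.55
tcp_pos: [0.5043, -0.1667, 0.1652]
ee_rot: [-3.141, -0.001, 0.001]
wrist_force: [0.2, -0.6, 0.0]
finger_gap: 0.0344
```

```bash
python3 go.py .5 .2 .16 0
```

```text
t 53.55 pos [ 0.5043 -0.1667  0.1652] rpy deg [-1.7995e+02 -3.0000e-02  6.0000e-02] gap 0.0344 F [ 0.25 -0.61  0.  ] j [ 0.87  0.2  -0.71  1.7   0.14  1.28  0.13]
tool shift cm [ -0.39 -36.67   0.55]
turn deg [-0.05 -0.03  0.06]
```

move_arm(motion=[0, 0, 0, -0.8, 3, 0, 0.4, 0, 0, 0, -0.8, 4, 0, 0.4, 0, 0, 0, -0.8, 4, 0, 0.4, 0, 0, 0, -0.8, 4, 0, 0.4, 0, 0, 0, -0.8, 4, 0, 0.4, 0, 0, 0, -0.8, 4, 0, 0.4, 0, 0, 0, -0.8, 4, 0, 0.4, 0, 0, 0, 0, 0, 0, 0.4, 0, 0, 0, 0, 0, 0, 0.4])

```text
time: 54.45
tcp_pos: [0.446, -0.4423, 0.1603]
ee_rot: [-3.138, 0.004, 0.01]
wrist_force: [0.1, 1.4, -0.2]
finger_gap: 0.0347
```

Run:
```python
from h import *
np.set_printoptions(precision=4,suppress=True,linewidth=180)
D=[];I=[]
for k in range(6):
    im,d=optics.get_image("side"); d[d==0]=np.nan; D.append(d); I.append(im.astype(float))
d=np.nanmedian(D,0); im=np.mean(I,0); np.savez("s23.npz",im=im,d=np.nan_to_num(d))
cv2.imwrite("pics/s23.png",im.astype('uint8'))
cv2.imwrite("pics/s23c.png",cv2.resize(im[120:200,245:315].astype('uint8'),None,fx=7.5,fy=7.5,interpolation=cv2.INTER_CUBIC))
w=P("side",d);w[...,2]+=.0008
for us in ((274,275),(272,273)):
  print([(k,*np.round(np.nanmedian(w[k,list(us)],0)*1000,0).astype(int).tolist()) for k in range(134,184)])
print([(k,*np.round(np.nanmedian(w[k,277:281],0)*1000,0).astype(int).tolist()) for k in range(148,164)])
g=im.mean(-1)
for k in (146,147,148,149,152,155,157,159,162,163,164,166,168,174,175,176): print(k,g[k,258:290].astype(int))
```

```text
[(134, 474, -396, 1), (135, 475, -389, 0), (136, 485, -315, 36), (137, 486, -303, 39), (138, 487, -299, 37), (139, 488, -291, 37), (140, 489, -285, 36), (141, 491, -274, 37), (142, 492, -266, 38), (143, 493, -260, 37), (144, 494, -253, 37), (145, 494, -252, 33), (146, 494, -254, 27), (147, 494, -255, 22), (148, 494, -256, 18), (149, 502, -192, 51), (150, 503, -186, 50), (151, 503, -187, 46), (152, 504, -183, 44), (153, 504, -181, 40), (154, 504, -183, 35), (155, 504, -180, 33), (156, 505, -177, 30), (157, 511, -131, 54), (158, 512, -124, 54), (159, 516, -94, 69), (160, 517, -86, 69), (161, 518, -82, 68), (162, 519, -76, 67), (163, 518, -79, 62), (164, 519, -77, 58), (165, 519, -77, 55), (166, 519, -78, 50), (167, 519, -77, 46), (168, 520, -69, 47), (169, 521, -66, 45), (170, 521, -63, 43), (171, 521, -67, 36), (172, 521, -68, 32), (173, 521, -68, 28), (174, 521, -68, 23), (175, 521, -68, 20), (176, 521, -68, 16), (177, 522, -67, 12), (178, 523, -59, 13), (179, 523, -56, 11), (180, 524, -54, 8), (181, 524, -54, 3), (182, 524, -54, 0), (183, 525, -47, 0)]
[(134, 482, -398, 1), (135, 48
[... 2884 characters left out ...]
215 215 182 152 150 149 116 106 104 108 109 105 102 109 100 135 144 145 136 180 206 211 210 209 212 213 215 215]
168 [213 214 213 213 213 214 186 126 105 125 133 141 144 143 141 141 143 142 139 138 114  81 157 206 214 214 213 211 211 212 215 216]
174 [214 214 214 214 191 183 183 130  89 105 113 116 118 118 119 119 119 118 117 114 109  96  94 170 169 195 212 215 215 214 213 212]
175 [215 214 214 214 167 174 184 133  84 107 111 116 118 117 117 119 119 117 118 113 102  95 118 171 153 179 209 215 215 214 214 212]
176 [215 215 214 214 159 151 176 145 105  94  98 116 114 113 114 114 114 109 117 104  96 110 165 165 129 174 209 215 215 215 215 214]<stdin>:6: RuntimeWarning: All-NaN slice encountered
```

View pics/s23c.png

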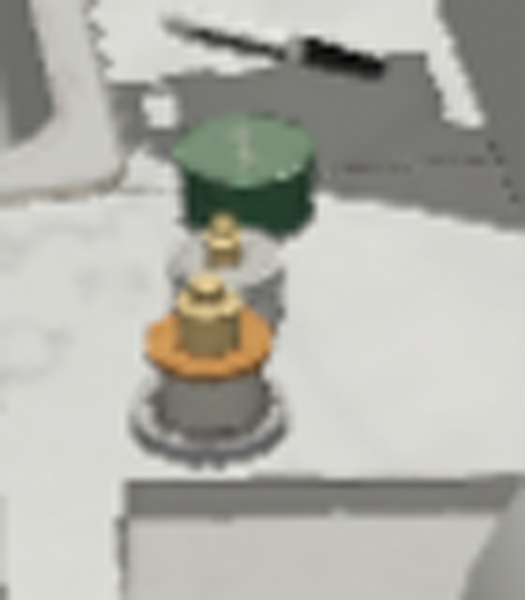

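View pics/s23.png

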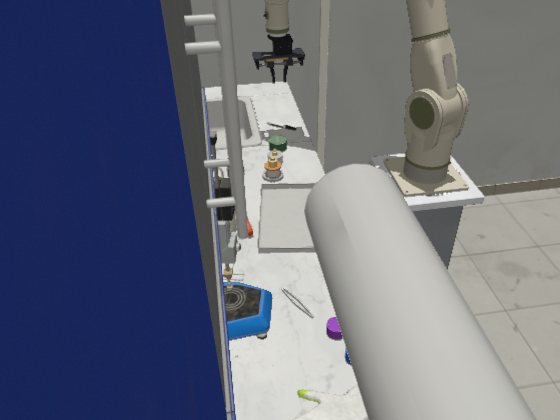

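The final pictures show the stack at (272,170) concentric to about 1 mm: stone, ring, cork and weight are centred at u≈272.3–272.8, all at y≈-.092 to -.093. The tin is at about (.502,-.188), 1.5–2 mm from the midpoint, with the small weight about 2 mm off its centre. The arm is clear, so I'm handing in.

Run:
```python
from h import *
a=np.load("s1.npz");b=np.load("s23.npz")
print('empty ring slivers change',np.abs(a['im'][165:177,226:229]-b['im'][165:177,226:229]).mean(),'purple',np.abs(a['im'][318:338,326:336]-b['im'][318:338,326:336]).mean())
s=ctrl.observe(); print(s['time'],s['joint_velocities'].round(3),s['wrist_force'].round(2))
print(job.sign_off())
```

```text
empty ring slivers change 0.5262345679012352 purple 0.5805555555555552
54.75 [ 0.001 -0.002  0.003 -0.005  0.001 -0.001 -0.   ] [0.63 0.2  0.3 ]
the job is handed in; nothing more can be done
None
```

The job is done and was handed in at 54.75 s. The soil ring, cork and largest weight are stacked on the porous stone. The moisture tin stands between the stone and the grease tin with the smallest weight on its lid.

**Last checks (side camera):**
- **Stack:** the pieces are concentric to about 1 mm, with the large weight's knob at about 80 mm.
- **Tin:** it stands on the line within about 1 mm, but 1.5–2 mm nearer the stone than the exact midpoint.
- **Small weight:** it sits about 2 mm off the centre of the lid. I left it, since the measurement itself is only good to about 1–2 mm.
- **Bystanders:** the visible parts of the empty ring and the purple look-alike did not change in the picture. The middle weight was hidden from the camera throughout. I never reached for it, but I could not check it.

**What disagreed:**
- **Reported tool height:** the camera showed the true fingertips about 37 mm above the reported TCP. My first probes of the soil ring therefore passed over it without touching. I applied the offset to every later move, and the grip widths on the ring and both weights then matched the text within about 1 mm. The cork and tin read about 2 mm narrow.
- **Heights from one view:** the "top" camera was blocked by a panel, so heights come from the side camera's depth, checked against the touchdowns and the text, not from two colour views.
- **Force at touchdown:** the wrist force was too noisy to show the lighter contacts. I judged those by the arm stopping.

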